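Change the batch in a bench annealing pot

ROBOT

A 6-joint arm with a two-finger parallel gripper is mounted at the origin on a cart in front of the work surface, level with it; the furniture and walls round the work are solid. World frame = base frame: x ahead of the robot, y to its left, z up, the work surface at z = 0. Lengths are in m, angles in rad, forces in N, time in s.
With the tool pointing down it reaches from about 0.35 to 0.975 m from the base axis. Payload 17.4 kg.
Tool frame: the origin (TCP) lies midway between the tips of the shut fingers; the grasp point (between the pads) lies 19 mm behind it; z points along the fingers, y is the direction in which the jaws open and shut (so a half turn about z gives the same grasp; the last joint's range is limited). The gripper opens to 85 mm and grips with 20 to 120 N. Pads are 22 mm wide; open, the fingers measure 114 mm over their backs; the gripper's body (76 mm by 85 mm) begins 54 mm behind the grasp point. The pads swing forward as they close: fully open they stand 13 mm farther back than shut.
Start: joints at [-1.27, 0.116, 1.442, -0, 1.584, -0.038], TCP at [0.224, -0.637, 0.231] pointing down, gripper open.
Joint ranges: [-2.83, 2.83], [-0.83, 2.19], [0.07, 2.5], [-1.14, 4.28], [0.01, 3], [-2.97, 2.97]. Speed limits (rad/s): [1.89, 1.89, 2.22, 3.14, 3.14, 3.14].

INTERFACE

Orientations are given as a unit quaternion [x, y, z, w].
In Python, from station import ctrl gives the robot as it stands.
- The arm moves only by the tool move_arm, never from a script. Its argument "plan" is a list of rows, each an object with "gripper": the gripper's target within -1 to 1 (fully open at 1, half-way at 0, shut at -1); "linear": the shift along the tool's x, y, z in m, a list of three; "twist": the turn about the tool's z in degrees. A call has 1 to 8 rows; each row shifts and turns the commanded pose from where the row before left it, along the tool's axes as they then stand; what a row does not reach is not made up. A row lasts 1/12 s, in which the tool goes at most 41.7 mm and 7.16 degrees, less where a joint would pass 70% of its speed; a pose out of reach is approached as far as the arm can. A call with a gripper value outside its range is refused whole. The fingers move at their own pace and stop on an object; "force" is the grip in N (left out, the last holds). Time passes only in rows, so rows that do not move let the fingers close. It gives the time, the measured TCP pose, the force and the opening at its end, in the units of the state.
- ctrl.get_state(): the state, without advancing time (a new reading comes with each control period).
- ctrl.snapshot(name): name is "scene" or "side" or "wrist"; returns the picture (400x640x3 uint8, red, green, blue); there is no depth.
- ctrl.camera_model(name): a dict with "camera_matrix" (3x3 intrinsics, pixels), "R" (3x3) and "t" (3): a world point X has camera coordinates R X + t. Camera axes: x right, y down, z forward; pixel columns grow to the right and rows downward; lengths in m; the calibration is good to about 2 mm. A picture is of the moment at which its call begins: read the wrist's pose just before it. camera_model takes no time and is no camera call; for the wrist camera it gives the pose at the moment of the call.
- ctrl.close_job(): hands the job in, once; it reports no verdict.
Trained networks look in the newest picture that a camera, given by its name, has taken for a name from the list of things; names that differ only in an ending like _2 or _b are one class to them, and where a whole thing is asked for, a point or a joint stands for the part that bears it (a point fixed in the world has none). Each returns a list of dicts, best first, with "confidence" (0 to 1); they miss things now and then, are a little off and sometimes report something else, mostly with a low value. They report only what shows in the picture. A call takes as long as a camera call.
- ctrl.boxes_of(name, camera): "location" ([x, y, z] in m, in world coordinates, good to about 4 mm: the middle of the surface that is visible of it).
The state is a dict: "time_s": time; "joint_pos": joint angles; "dq": joint speeds; "tau": joint torques, N m; "tool_pos": TCP position; "tool_rot": TCP orientation; "contact_force": force on the tool from outside, world axes, zero at the start; "torque": the same for the moment, N m; "width": opening from 0.0 (shut) to 1.0 (fully open).
Only numpy, scipy, OpenCV 4.12 (cv2) and the standard library are available. Lean on these libraries where they do the work, as an engineer would, in place of code of your own. Each camera call takes 0.05 s, during which the arm holds its last target.

TASK

The blackened sleeves in the bench annealing pot are done. Slide the cooling tray right up to the heater base, under the pot's pouring edge; lift the hot lid off by its loop with the lid lifter, keeping it level, and park it on the fire-brick slab; tip the pot right over by its lever so that every blackened sleeve falls into the tray, and stand the pot upright again. Put all the bright copper sleeves into the pot, put the lid back on squarely with the lifter and hang the lifter back in its stand; never touch the hot lid or the blackened sleeves with the gripper, never lay the lid on the bench, and leave the oil can where it stands.

Things in the scene. Friction and masses are not known exactly. Their poses are not given: they have to be found in the camera images.
- furnace: bench annealing pot: grey heater base 180 x 170 x 55 mm, fixed; origin: centre of its underside; front with dial at -x. The pot's hinge line lies along x at y +95, z 115 mm; tipping goes to +y. Two cheeks (x +-99, y 23 to 104, up to z 123 mm) carry it. Under the hinge there is free room up to z 77 mm, so the tray slides right up to the base's +y face (y 85 mm)
- pot (a joint): angle of the pot about its hinge, rad: 0 upright on the heater (end stop), 2.35 tipped right over to furnace +y (end stop). Light hinge friction; its own weight holds it at either stop, beyond the top it falls over by itself. Tipped past about 2 rad everything slides out and falls between y 90 and 260 mm in the furnace frame
- pot_rim (a point): centre of the dark steel pot's mouth at rim height (135 mm above the bench when upright), turns with the pot. Outside radius 80 mm at the rim, 60 mm at the bottom; 80 mm high, 4 mm wall: the mouth is 152 mm wide inside, the floor 110 mm
- pot_floor (a point): centre of the pot's inside floor (75 mm under the rim), turns with the pot; z points to the mouth
- pot_handle (a point): middle of the lever's black round grip, 18 mm thick and 66 mm long, lying along the furnace x axis on the robot's side of the pot; upright it is at furnace (-155, -95, 145) mm, 192 mm from the hinge line, and it swings up and over to +y with the pot. The grip may turn between the fingers
- lid: hot steel lid, 172 mm wide, 0.3 kg. Origin: centre of its underside, a conical plug (radius 62 mm, 71 mm at 10 mm up) that centres itself in the pot's mouth; seated, the origin is 10 mm under the rim. Top at 17 mm. A loop of 8 mm rod stands in the lid's x-z plane: a pointed arch 56 mm wide, open from z 17 to 58 mm in the middle; a hook passes through it along the lid's y axis, from either side
- lifter: lid lifter, 0.15 kg: upright wooden grip 30 (x) x 22 mm (y), z 6 to 76 mm (grip it across y); under it a collar 40 mm wide, 6 mm thick, origin at the centre of its underside; below, an 8 mm shank to z -85 mm with a hook of 8 mm rod pointing to +x: from the shank to x 32 mm at z -85 mm (rod centre), then up to its tip at x 38, z -75 mm
- lifter_hook (a point): the saddle of the hook where a loop rests: x 18 mm, z -81 mm in the lifter's frame (top of the rod)
- lifter_stand: fixed dark steel stand, base 90 x 80 mm, post at x +52 mm, fork on top: two prongs with a 20 mm slot open to -x; prong tips at x -24 mm, top 118 mm above the bench. Origin: under the seat at bench level. The lifter hangs by its collar on the prongs, shank in the slot, hook to the stand's -x; lift it about 12 mm and draw it out to -x
- stand_seat (a point): where the origin of the hung lifter belongs: middle of the slot, 118 mm above the bench
- brick_slab: fire-brick slab, 160 x 160 x 25 mm, fixed; origin: centre of the underside
- tray: aluminium cooling tray, outside 170 (x) x 190 (y) x 45 mm, wall 4 mm, 0.7 kg, free to slide. Origin: centre of the underside. Its handle is on its +y side; its -y side faces the furnace. Rightly placed its -y wall is against the furnace base, centre at furnace (0, 180 mm)
- tray_handle (a point): middle of the tray's handle, a bar 10 mm thick along the tray's x (60 mm free), 40 mm clear of the tray's wall, 40 mm above the bench
- hot_1: blackened square sleeve, a tube 60 mm long (its x axis), 22 x 22 mm across, 0.12 kg, straight walls; origin: centre of the underside as first laid, so 11 mm from its axis along its own -z; starts in the pot; hot (may be absent)
- hot_2: blackened square sleeve, a tube 60 mm long (its x axis), 22 x 22 mm across, 0.12 kg, straight walls; origin: centre of the underside as first laid, so 11 mm from its axis along its own -z; starts in the pot; hot (may be absent)
- hot_3: blackened square sleeve, a tube 60 mm long (its x axis), 22 x 22 mm across, 0.12 kg, straight walls; origin: centre of the underside as first laid, so 11 mm from its axis along its own -z; starts in the pot; hot (may be absent)
- fresh_1: bright copper square sleeve, a tube 60 mm long (its x axis), 22 x 22 mm across, 0.12 kg, straight walls; origin: centre of the underside as first laid, so 11 mm from its axis along its own -z; starts on the bench (may be absent)
- fresh_2: bright copper square sleeve, a tube 60 mm long (its x axis), 22 x 22 mm across, 0.12 kg, straight walls; origin: centre of the underside as first laid, so 11 mm from its axis along its own -z; starts on the bench (may be absent)
- fresh_3: bright copper square sleeve, a tube 60 mm long (its x axis), 22 x 22 mm across, 0.12 kg, straight walls; origin: centre of the underside as first laid, so 11 mm from its axis along its own -z; starts on the bench (may be absent)
- oil_can: brass oil can 74 mm wide, 186 mm high, bystander; origin at its underside

How it is judged:
On the way, in this order (a step that is already met when the one before it is completed fails the run):
1. the lid is lifted clear of the pot, hanging on the lifter (contact force between lid and lifter above 1 N and z of lid in the frame of furnace above 0.15 m), for 0.3 s.
2. the lid lies flat on the fire-brick slab, off the hook (horizontal distance between lid and brick_slab below 0.05 m and height (world z) of lid between 0.02 and 0.031 m and angle between lid's own z axis and vertical below 0.08 rad and contact force between lid and lifter below 0.3 N), for 0.3 s.
3. the tray stands up to the base, the pot is tipped right over and every blackened sleeve lies in the tray (value of joint pot above 1.9 rad and y of tray in the frame of furnace below 0.21 m and x of hot_1 in the frame of tray between -0.081 and 0.081 m and y of hot_1 in the frame of tray between -0.091 and 0.091 m and z of hot_1 in the frame of tray between -0.005 and 0.09 m and x of hot_2 in the frame of tray between -0.081 and 0.081 m and y of hot_2 in the frame of tray between -0.091 and 0.091 m and z of hot_2 in the frame of tray between -0.005 and 0.09 m and x of hot_3 in the frame of tray between -0.081 and 0.081 m and y of hot_3 in the frame of tray between -0.091 and 0.091 m and z of hot_3 in the frame of tray between -0.005 and 0.09 m), for 0.2 s.
4. the pot stands upright again (value of joint pot below 0.06 rad), for 0.2 s.
5. all the copper sleeves lie in the upright pot (value of joint pot below 0.06 rad and horizontal distance between each of fresh_1, fresh_2, fresh_3 and pot_floor below 0.078 m and z of fresh_1 in the frame of pot_floor between -0.006 and 0.072 m and z of fresh_2 in the frame of pot_floor between -0.006 and 0.072 m and z of fresh_3 in the frame of pot_floor between -0.006 and 0.072 m), for 0.3 s.
6. the lid is lifted off the slab, hanging on the lifter (contact force between lid and lifter above 1 N and height (world z) of lid above 0.06 m), for 0.3 s.
7. the lid sits squarely on the pot (horizontal distance between lid and pot_rim below 0.01 m and z of lid in the frame of pot_rim between -0.016 and -0.004 m and angle between lid's own z axis and vertical below 0.08 rad), for 0.3 s.
At the end, for the whole second after the job is handed in: Pot upright (0.06 rad) with all copper sleeves in it; all blackened sleeves in the tray; lid on the pot, centred within 10 mm, level within 0.08 rad; lifter hanging upright by its collar on the stand's prongs, within 22 mm of the seat; all at rest (all of step 5 and all of step 7 and x of hot_1 in the frame of tray between -0.081 and 0.081 m and y of hot_1 in the frame of tray between -0.091 and 0.091 m and z of hot_1 in the frame of tray between -0.005 and 0.09 m and x of hot_2 in the frame of tray between -0.081 and 0.081 m and y of hot_2 in the frame of tray between -0.091 and 0.091 m and z of hot_2 in the frame of tray between -0.005 and 0.09 m and x of hot_3 in the frame of tray between -0.081 and 0.081 m and y of hot_3 in the frame of tray between -0.091 and 0.091 m and z of hot_3 in the frame of tray between -0.005 and 0.09 m and distance between lifter and stand_seat below 0.022 m and angle between lifter's own z axis and vertical below 0.12 rad and contact force between lifter and lifter_stand above 0.3 N and linear speed of each of lid, lifter below 0.03 m/s); the robot touches nothing.
It fails at once if the gripper or arm touches the hot lid (contact force between any of the fingers, the arm and lid above 1 N).
It fails at once if the gripper touches a blackened (hot) sleeve (contact force between the fingers and hot_1 above 1 N or contact force between the fingers and hot_2 above 1 N or contact force between the fingers and hot_3 above 1 N).
It fails at once if the lid tilts more than about 20 degrees (dropped or tipped) (angle between lid's own z axis and vertical above 0.35 rad).
It fails at once if the hot lid comes down on the bench top (height (world z) of lid below 0.015 m).
It fails at once if the oil can is knocked more than 30 mm away (distance of oil_can from where it was at the start of the episode above 0.03 m).
Of hot_1, hot_2, hot_3 only 2 to 3 are there at a start; the rules pass over those that are not, and their reading is None.
Of fresh_1, fresh_2, fresh_3 only 1 to 3 are there at a start; the rules pass over those that are not, and their reading is None.
At some moment in a run one of fresh_1, fresh_2, fresh_3 may be knocked a few centimetres aside while the robot is not near it.
It also fails if it takes over 210 s, if anything falls off the work surface, if the arm or the gripper's body presses on something with over 40 N, if the wrist force passes 120 N, or if a joint passes its speed limit or range.

## Working session

There is one attempt and no reset: what is moved stays moved. The work goes in short steps, Python scripts to look and compute and a tool call to move; the robot and the scene stay as the last step left them, time stands still between calls to the robot, and variables do not carry over. Pictures are saved under pics/ and viewed, and the job is handed in when it is done.

Besides the shell and the picture viewer there is one more tool, called in YAML: its name, and indented under it one key for each argument. move_arm: Moves the arm, as the interface text tells. Its arguments: {"type":"object","properties":{"plan":{"type":"array"},"force":{"type":"number"}},"required":["plan"]}

```bash
ls; mkdir -p pics; python3 - <<'E'
from station import ctrl
import cv2
s=ctrl.get_state(); print(s)
for n in ["scene","side","wrist"]:
    im=ctrl.snapshot(n); cv2.imwrite(f"pics/a_{n}.png",im[:,:,::-1])
    m=ctrl.camera_model(n); print(n,m)
for c in ["scene","side"]:
  for n in ["furnace","lid","lifter","lifter_stand","brick_slab","tray","tray_handle","pot_handle","fresh_1","hot_1","oil_can","pot_rim","lifter_hook","pot"]:
    try: r=ctrl.boxes_of(n,c)
    except Exception as e: r=e; print(n,r); continue
    print(c,n,[(([round(float(v),3) for v in d['location']]),round(float(d['confidence']),2)) for d in r])
print(ctrl.get_state()['time_s'])
E
```

```text
pics
{'time_s': 0.0, 'joint_pos': array([-1.26984230e+00,  1.16499980e-01,  1.44229462e+00,  1.10917627e-05,
        1.58400335e+00, -3.77859778e-02]), 'dq': array([-0.00093072, -0.00248279,  0.00189235, -0.00086274, -0.00141581,
        0.00083956]), 'tau': array([ 4.07558342e-03, -7.31971622e+01, -6.32487345e+01,  1.45675663e-04,
        6.33300937e-03, -6.03333916e-08]), 'tool_pos': array([ 0.22424575, -0.63644932,  0.23053451]), 'tool_rot': array([ 9.85690965e-01,  1.68561437e-01, -7.35723851e-05, -5.98163427e-04]), 'contact_force': array([ 0.3409981 , -0.20283823,  0.45888694]), 'torque': array([ 0.01284471, -0.03481881, -0.00249787]), 'width': 0.9990881711622169}
scene {'camera_matrix': array([[486.11599903,   0.        , 333.68679277],
       [  0.        , 486.11599903, 199.01433458],
       [  0.        ,   0.        ,   1.        ]]), 'R': array([[ 0.81500132, -0.57904813,  0.02181978],
       [-0.36281504, -0.53929322, -0.75995268],
       [ 0.45181644,  0.61144589, -0.64961206]]), 't': array([-0.3806636 ,  0.30884247,  1.16767218])}
side {'camera_matrix': array([[423.2034
[... 1671 characters left out ...]
0.143], 0.75), ([0.492, 0.472, 0.042], 0.37)]
side lifter [([0.432, -0.355, 0.146], 0.53)]
side lifter_stand [([0.458, -0.352, 0.007], 0.63), ([0.544, -0.004, 0.057], 0.35)]
side brick_slab [([0.556, -0.356, 0.026], 0.8)]
side tray [([0.585, 0.154, 0.006], 0.78)]
side tray_handle [([0.579, 0.157, 0.008], 0.76), ([0.462, -0.35, 0.009], 0.23)]
side pot_handle [([0.534, -0.015, 0.119], 0.79), ([0.431, -0.356, 0.148], 0.53)]
side fresh_1 [([0.455, 0.267, 0.022], 0.85), ([0.441, 0.355, 0.02], 0.61)]
side hot_1 []
side oil_can [([0.495, 0.469, 0.045], 0.92)]
side pot_rim [([0.525, -0.013, 0.125], 0.89)]
side lifter_hook [([0.433, -0.354, 0.147], 0.67)]
side pot [([0.528, -0.01, 0.122], 0.64)]
1.55
```

View pics/a_scene.png

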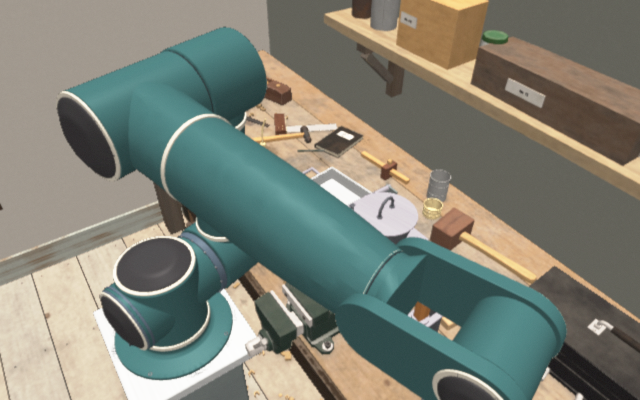

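View pics/a_side.png

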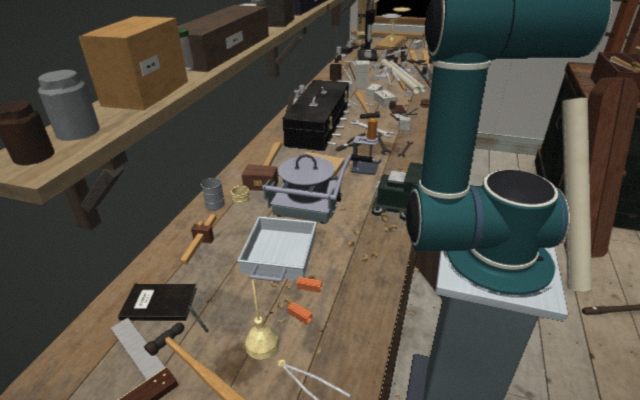

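View pics/a_wrist.png

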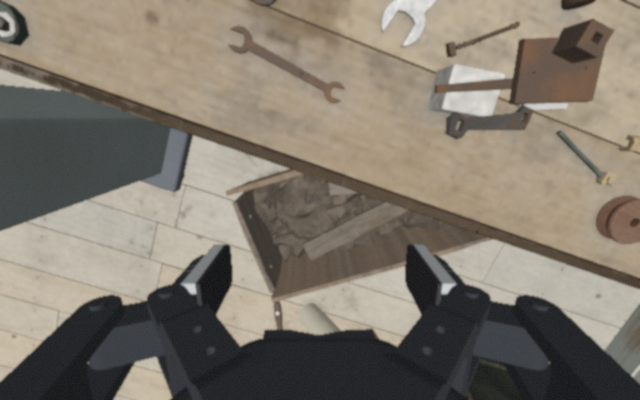

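```bash
python3 - <<'E'
import cv2
im=cv2.imread("pics/a_side.png")
cv2.imwrite("pics/a_side_z1.png",cv2.resize(im[110:230,220:420],None,fx=4,fy=4,interpolation=cv2.INTER_CUBIC))
cv2.imwrite("pics/a_side_z2.png",cv2.resize(im[210:360,220:370],None,fx=4,fy=4,interpolation=cv2.INTER_CUBIC))
E
```

```text
(no output)
```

View pics/a_side_z1.png

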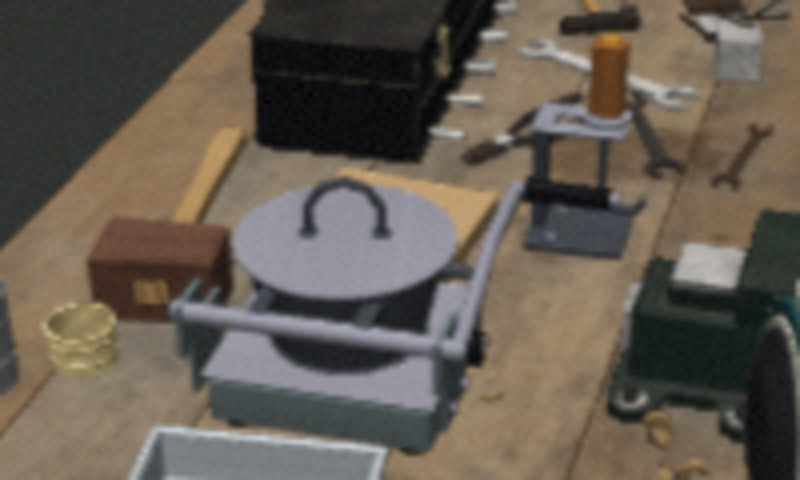

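View pics/a_side_z2.png

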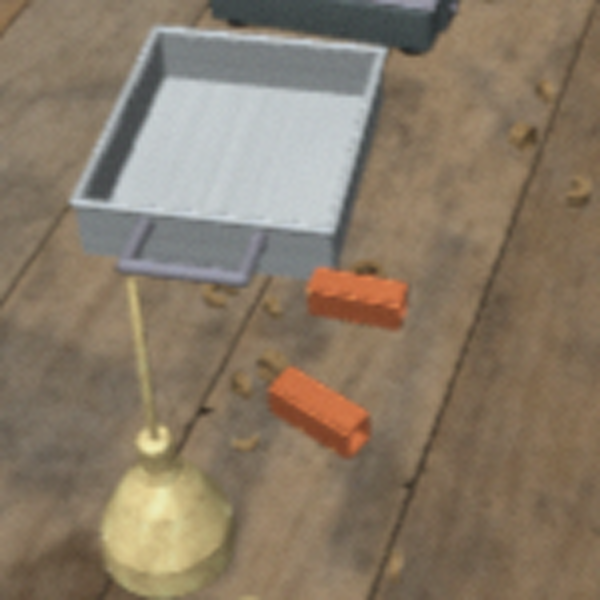

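```bash
cat > h.py <<'E'
import numpy as np, cv2, math
from station import ctrl
from scipy.spatial.transform import Rotation as Ro
def st():
    s=ctrl.get_state(); R=Ro.from_quat(s['tool_rot']).as_matrix()
    return s,np.array(s['tool_pos']),R
def rep():
    s,p,R=st(); print('t',round(s['time_s'],2),'p',p.round(4),'yaw',round(math.degrees(math.atan2(R[1,0],R[0,0])),2),'down',R[:,2].round(3),'w',round(s['width'],3),'F',np.round(s['contact_force'],1),'q',np.round(s['joint_pos'],2))
def delta(x,y,z):
    s,p,R=st(); d=R.T@(np.array([x,y,z])-p); print('tool delta',(d*1000).round(1),'mm; |d|',round(np.linalg.norm(d)*1000,1))
def proj(P,cam):
    m=ctrl.camera_model(cam) if isinstance(cam,str) else cam
    P=np.atleast_2d(P); c=P@np.array(m['R']).T+m['t']; u=c@np.array(m['camera_matrix']).T
    return u[:,:2]/u[:,2:]
def ray(u,v,z,cam):
    m=ctrl.camera_model(cam) if isinstance(cam,str) else cam
    R=np.array(m['R']);K=np.array(m['camera_matrix']); C=-R.T@m['t']
    d=R.T@np.linalg.solve(K,[u,v,1.]); return C+d*(z-C[2])/d[2]
import pickle
def snap(cam,name):
    m=ctrl.camera_model(cam); im=ctrl.snapshot(cam); cv2.imwrite(f'pics/{name}.png',im[:,:,::-1]); pickle.dump(m,open(f'pics/{name}.pkl','wb')); return im,m
def load(name): return pickle.load(open(f'pics/{name}.pkl','rb'))
E
python3 - <<'E'
from h import *
rep(); s,p,R=st(); m=ctrl.camera_model('wrist'); C=-m['R'].T@m['t']; print('cam in tool',R.T@(C-p), 'cam axes in tool',(R.T@m['R'].T).round(3))
delta(0.45,-0.2,0.5)
for P in [(0.46,-0.36,0),(0.56,-0.05,.13),(0.54,-.36,.02),(.58,.15,0)]: print(proj(P,'side'))
E
```

```text
t 1.55 p [ 0.2243 -0.6366  0.2313] yaw 19.41 down [-0.  0. -1.] w 1.001 F [-0.1  0.3 -0.8] q [-1.27  0.12  1.44  0.    1.58 -0.04]
cam in tool [ 0.06802615  0.00135452 -0.14292835] cam axes in tool [[-0.001 -0.963 -0.271]
 [ 1.    -0.001 -0.001]
 [ 0.001 -0.271  0.963]]
tool delta [ 358.  -336.8 -268.7] mm; |d| 560.2
[[361.83931504 168.07345568]]
[[307.93725548 175.84635665]]
[[340.88144962 160.36978471]]
[[279.65798346 249.6206415 ]]
```

move_arm:
  plan:
    - {"gripper": 1, "linear": [0, 0, -0.035], "twist": 0}
    - {"gripper": 1, "linear": [0, 0, -0.035], "twist": 0}
    - {"gripper": 1, "linear": [0, 0, -0.035], "twist": 0}
    - {"gripper": 1, "linear": [0.025, -0.024, -0.02], "twist": 2}
    - {"gripper": 1, "linear": [0.028, -0.025, -0.02], "twist": 2}
    - {"gripper": 1, "linear": [0.028, -0.025, -0.02], "twist": 2}
    - {"gripper": 1, "linear": [0.028, -0.025, -0.02], "twist": 2}
    - {"gripper": 1, "linear": [0.028, -0.025, -0.02], "twist": 2}

```text
time_s: 2.22
tool_pos: [0.3221, -0.4819, 0.4359]
tool_rot: [0.997, 0.081, 0.0, 0.0]
contact_force: [0.6, -0.1, 0.2]
width: 0.995
```

```bash
python3 -c "
from h import *
rep(); delta(0.45,-0.25,0.5)"
```

```text
t 2.22 p [ 0.3221 -0.4819  0.4359] yaw 9.28 down [ 0. -0. -1.] w 0.995 F [ 0.6 -0.1  0.2] q [-1.03 -0.07  1.3   0.    1.91  0.38]
tool delta [ 163.7 -208.2  -64.2] mm; |d| 272.5
```

```bash
python3 -c "
from h import *
snap('wrist','w1')"
```

```text
(no output)
```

View pics/w1.png

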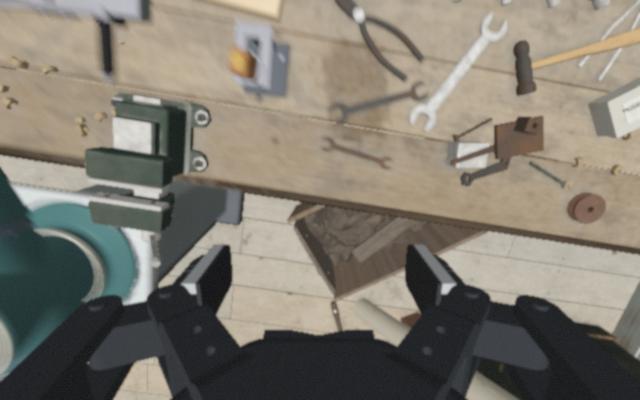

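move_arm:
  plan:
    - {"gripper": 1, "linear": [0.025, -0.03, -0.01], "twist": 3}
    - {"gripper": 1, "linear": [0.025, -0.03, -0.01], "twist": 3}
    - {"gripper": 1, "linear": [0.025, -0.03, -0.01], "twist": 3.3}
    - {"gripper": 1, "linear": [0.025, -0.03, -0.01], "twist": 0}
    - {"gripper": 1, "linear": [0.025, -0.03, -0.01], "twist": 0}
    - {"gripper": 1, "linear": [0, -0.03, 0], "twist": 0}
    - {"gripper": 1, "linear": [0, -0.02, 0], "twist": 0}
    - {"gripper": 1, "linear": [0, 0, 0], "twist": 0}

```text
time_s: 2.93
tool_pos: [0.4362, -0.2727, 0.4859]
tool_rot: [1.0, 0.003, 0.001, 0.0]
contact_force: [-0.8, -0.5, 0.8]
width: 1.001
```

```bash
python3 -c "
from h import *
rep()
snap('wrist','w2')
snap('scene','s2')
"
```

```text
t 2.93 p [ 0.4362 -0.2727  0.4859] yaw 0.29 down [ 0.002 -0.001 -1.   ] w 1.001 F [-0.8 -0.5  0.8] q [-0.61 -0.18  1.32  0.    2.    0.96]
```

View pics/w2.png

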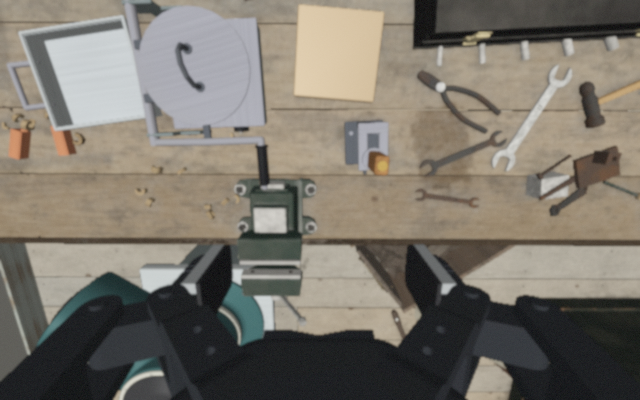

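View pics/s2.png

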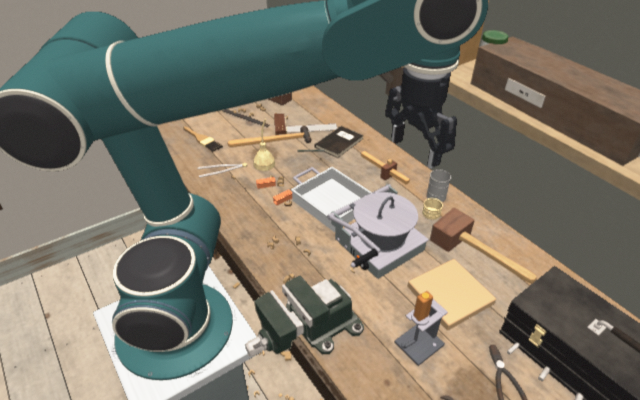

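```bash
python3 - <<'E'
import cv2
im=cv2.imread("pics/w2.png")
cv2.imwrite("pics/w2z1.png",cv2.resize(im[0:190,280:420],None,fx=4,fy=4,interpolation=cv2.INTER_CUBIC)[:600])
cv2.imwrite("pics/w2z1b.png",cv2.resize(im[105:185,330:410],None,fx=7,fy=7,interpolation=cv2.INTER_CUBIC)[:600])
im=cv2.imread("pics/s2.png")
cv2.imwrite("pics/s2z1.png",cv2.resize(im[180:370,290:490],None,fx=4,fy=4,interpolation=cv2.INTER_CUBIC)[:600])
cv2.imwrite("pics/s2z2.png",cv2.resize(im[250:370,380:500],None,fx=5,fy=5,interpolation=cv2.INTER_CUBIC)[:600])
E
```

```text
(no output)
```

View pics/w2z1b.png

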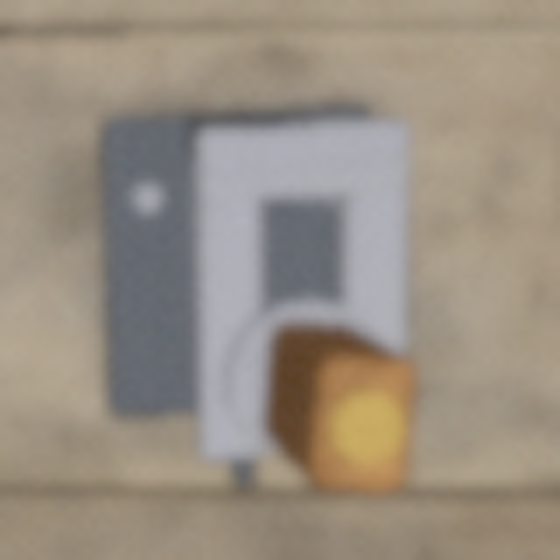

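View pics/s2z1.png

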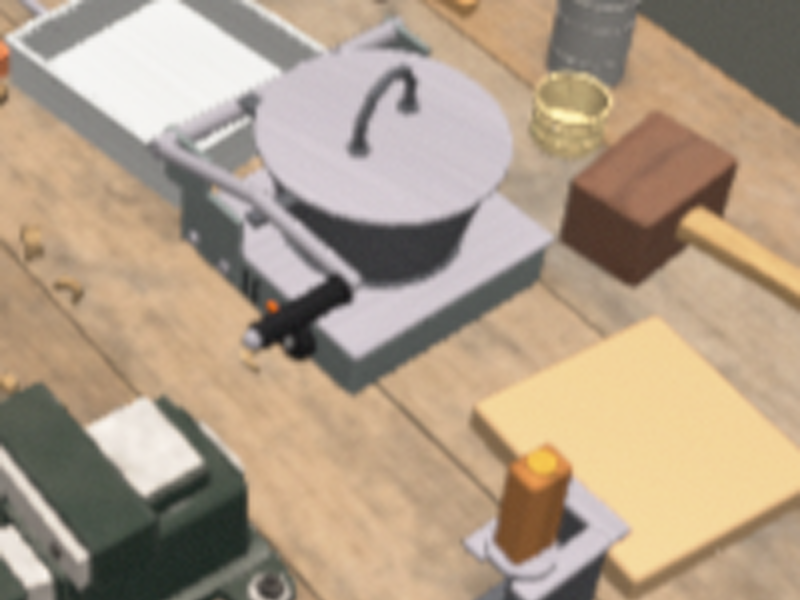

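View pics/s2z2.png

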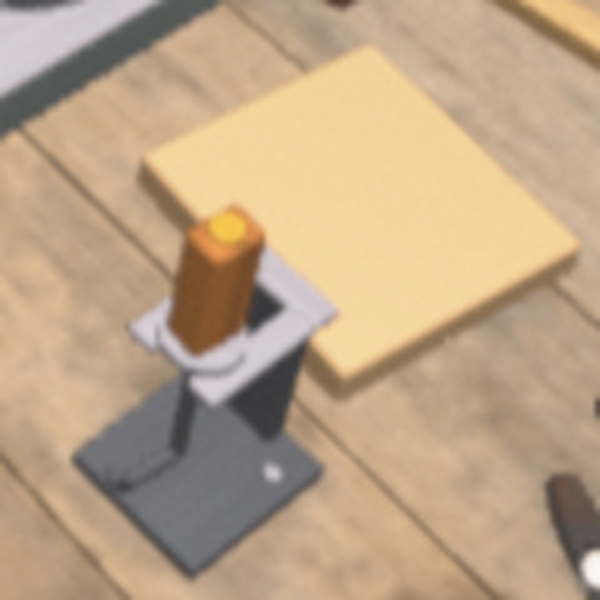

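move_arm:
  plan:
    - {"gripper": 1, "linear": [0, -0.04, -0.01], "twist": 0}
    - {"gripper": 1, "linear": [0, -0.04, -0.01], "twist": 0}
    - {"gripper": 1, "linear": [0, -0.04, 0], "twist": 0}
    - {"gripper": 1, "linear": [0, -0.04, 0], "twist": 0}
    - {"gripper": 1, "linear": [0, -0.04, 0], "twist": 0}
    - {"gripper": 1, "linear": [0, -0.04, 0], "twist": 0}
    - {"gripper": 1, "linear": [0, -0.03, 0], "twist": 0}
    - {"gripper": 1, "linear": [0, 0, 0], "twist": 0}

```text
time_s: 3.7
tool_pos: [0.4354, -0.0026, 0.5048]
tool_rot: [1.0, 0.003, 0.0, -0.0]
contact_force: [-0.2, 0.8, -0.2]
width: 1.003
```

```bash
python3 -c "
from h import *
rep()
snap('wrist','w3');snap('side','d3');snap('scene','s3')
for n in ['lid','lifter','tray','tray_handle','pot_handle','fresh_1','hot_1','brick_slab']:
  for c in ['wrist','scene']: print(c,n,[([round(float(v),3) for v in d['location']],round(float(d['confidence']),2)) for d in ctrl.boxes_of(n,c)])
"
```

```text
t 3.7 p [ 0.4354 -0.0026  0.5048] yaw 0.29 down [ 0.     0.001 -1.   ] w 1.003 F [-0.2  0.8 -0.2] q [-0.07 -0.33  1.41  0.    2.06  1.5 ]
wrist lid [([0.581, -0.078, 0.137], 0.94)]
scene lid [([0.567, -0.089, 0.14], 0.62), ([0.489, 0.438, 0.035], 0.62)]
wrist lifter [([0.446, 0.346, 0.025], 0.3)]
scene lifter [([0.426, -0.374, 0.147], 0.89), ([0.499, -0.125, 0.123], 0.47), ([0.454, -0.38, 0.008], 0.36)]
wrist tray [([0.59, 0.172, 0.001], 0.93)]
scene tray [([0.575, 0.193, 0.006], 0.79)]
wrist tray_handle [([0.585, 0.171, 0.006], 0.8), ([0.458, 0.258, 0.02], 0.41)]
scene tray_handle []
wrist pot_handle [([0.448, 0.347, 0.021], 0.62), ([0.482, 0.003, 0.124], 0.61)]
scene pot_handle [([0.5, -0.122, 0.121], 0.92)]
wrist fresh_1 [([0.446, 0.349, 0.023], 0.8), ([0.458, 0.26, 0.022], 0.77)]
scene fresh_1 [([0.443, 0.347, 0.017], 0.62), ([0.452, 0.248, 0.016], 0.44)]
wrist hot_1 []
scene hot_1 [([0.452, 0.25, 0.014], 0.15)]
wrist brick_slab [([0.627, -0.301, 0.024], 0.85), ([0.449, 0.349, 0.021], 0.23)]
scene brick_slab [([0.613, -0.32, 0.026], 0.77), ([0.429, -0.372, 0.148], 0.28)]
```

View pics/w3.png

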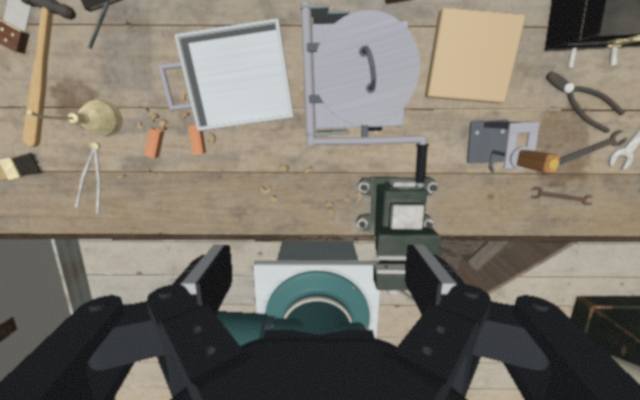

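```bash
python3 - <<'E'
import cv2
im=cv2.imread("pics/w3.png")
cv2.imwrite("pics/w3f.png",cv2.resize(im[0:150,290:440],None,fx=4,fy=4,interpolation=cv2.INTER_CUBIC))
cv2.imwrite("pics/w3t.png",cv2.resize(im[0:165,130:310],None,fx=4,fy=4,interpolation=cv2.INTER_CUBIC)[:600])
cv2.imwrite("pics/w3s.png",cv2.resize(im[0:180,420:580],None,fx=4,fy=4,interpolation=cv2.INTER_CUBIC)[:600+120][120:])
E
```

```text
(no output)
```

View pics/w3f.png

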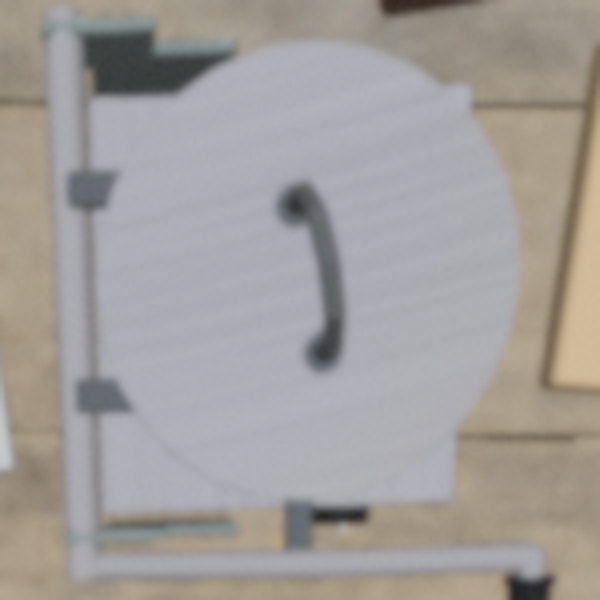

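View pics/w3t.png

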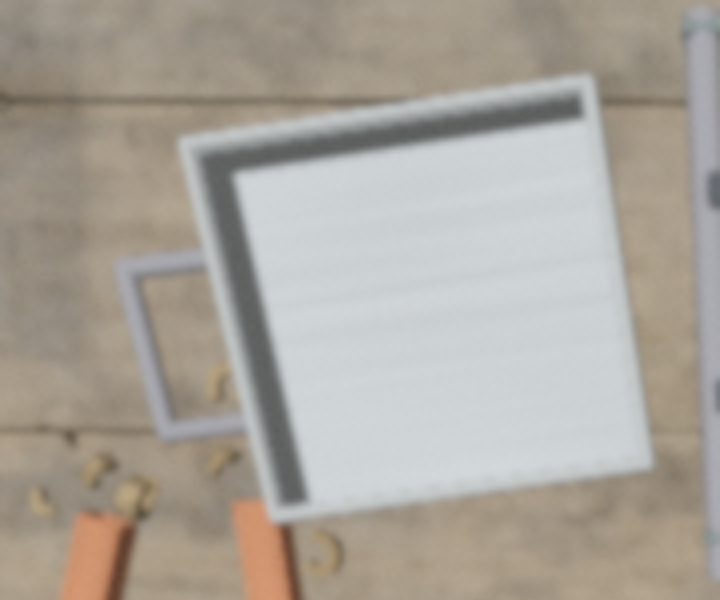

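View pics/w3s.png

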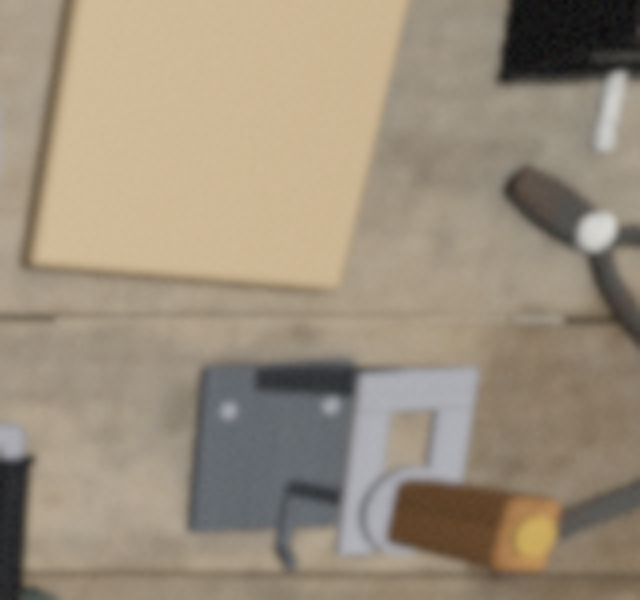

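```bash
cat > fit.py <<'E'
from h import *
from scipy.optimize import least_squares
def fit(items,x0,z0=0):
    # items: (local pt, cammodel, (u,v))
    def f(q):
        c,s=math.cos(q[2]),math.sin(q[2]); r=[]
        for L,m,uv in items:
            P=[q[0]+c*L[0]-s*L[1],q[1]+s*L[0]+c*L[1],z0+L[2]]
            r+=list(proj(P,m)[0]-uv)
        return np.array(r)
    o=least_squares(f,x0); return o.x,o.fun.reshape(-1,2)
def cr(u,v,ox,oy,k): return np.array([ox+(u+.5)/k-.5,oy+(v+.5)/k-.5])
E
python3 - <<'E'
from fit import *
w3=load('w3');w2=load('w2')
F=lambda u,v:cr(u,v,290,0,4)
it=[((-.09,-.085,.055),w3,F(455,500)),((.09,-.085,.055),w3,F(470,88)),((-.09,.085,.055),w3,F(105,510)),((.09,.085,.055),w3,F(90,95))]
q,r=fit(it,[.58,-.08,0]);print('furn',q.round(4),r.round(1).tolist())
c,s=np.cos(q[2]),np.sin(q[2])
for n,L in dict(h1=(.1,.095,.115),h2=(-.1,.095,.115),grip=(-.155,-.095,.145),lidtop=(0,0,.142)).items():
    P=[q[0]+c*L[0]-s*L[1],q[1]+s*L[0]+c*L[1],L[2]]; print(n,np.round(P,4),proj(P,w3).round(1),proj(P,load('s3')).round(1), proj(P,load('d3')).round(1))
print('hinge pix',F(62,20),F(80,550))
a=ray(*F(295,205),.142,w3);b=ray(*F(322,350),.142,w3);print('loop feet',a.round(4),b.round(4),((a+b)/2).round(4),np.linalg.norm(a-b),np.degrees(math.atan2(*(a-b)[[1,0]])))
# lid circle
for uv in [(92,290),(520,270),(315,40),(300,500),(180,95),(470,120)]:
    P=ray(*F(*uv),.142,w3); print(P.round(3),np.hypot(P[0]-q[0],P[1]-q[1]).round(4))
T=lambda u,v:cr(u,v,130,0,4)
it=[((.085,.095,.045),w3,T(180,140)),((.085,-.095,.045),w3,T(592,75)),((-.085,-.095,.045),w3,T(652,468)),((-.085,.095,.045),w3,T(275,522))]
q,r=fit(it,[.58,.15,0]);print('tray',q.round(4),r.round(1).tolist())
S=lambda u,v:cr(u,v+120,420,0,4)
it=[((-.08,.08,.025),w3,S(30,265)),((-.08,-.08,.025),w3,S(338,288)),((.08,-.08,.025),w3,np.array([523.5,14])),((.08,.08,.025),w3,np.array([441.5,8]))]
q,r=fit(it,[.6,-.3,0]);print('slab',q.round(4),r.round(1).tolist())
W=lambda u,v:cr(u,v,330,105,7)
for n,uv in dict(pl=(195,125),pr=(410,122),tipL=(201,460),s1=(262,200),s2=(342,200),s3=(265,300)).items(): print(n,ray(*W(*uv),.118,w2).round(4))
for n,uv in dict(pl=(360,370),pr=(478,368),tipL=(338,553),s1=(388,408),s2=(435,408)).items(): print('w3',n,ray(*S(*uv),.118,w3).round(4))
for n,uv in dict(top=(368,428)).items(): print('griptop',ray(*W(*uv),.194,w2).round(4))
print('griptop w3',ray(*S(530,535),.194,w3).round(4))
E
```

```text
furn [ 0.5765 -0.0807  0.0338] [[-1.1, -0.6], [-0.1, -0.3], [0.3, -0.5], [0.9, 1.1]]
h1 [0.6732 0.0176 0.115 ] [[305.8   6.4]] [[389.  187.9]] [[264.7 186. ]]
h2 [0.4733 0.0109 0.115 ] [[310.4 133.7]] [[334.2 215.2]] [[329.9 195.4]]
grip [ 0.4248 -0.1809  0.145 ] [[420.5 163.8]] [[364.6 258.8]] [[362.1 157.2]]
lidtop [ 0.5765 -0.0807  0.142 ] [[366.8  69.3]] [[386.2 212.3]] [[306.  166.7]]
hinge pix [305.125   4.625] [309.625 137.125]
loop feet [ 0.6033 -0.0739  0.142 ] [ 0.5496 -0.0874  0.142 ] [ 0.5765 -0.0806  0.142 ] 0.055356475371342626 14.097839155614153
[0.572 0.006 0.142] 0.0871
[ 0.58  -0.165  0.142] 0.0845
[ 0.661 -0.079  0.142] 0.0842
[ 0.49  -0.081  0.142] 0.0862
[ 0.642 -0.028  0.142] 0.0841
[ 0.634 -0.14   0.142] 0.0826
tray [0.5761 0.1561 0.142 ] [[1.5, 1.0], [-0.9, 1.4], [-0.9, -1.5], [0.3, -1.5]]
slab [ 0.6169 -0.3064 -0.062 ] [[-0.7, 1.1], [0.3, 0.9], [1.3, -0.6], [-0.9, -1.0]]
pl [ 0.495  -0.3402  0.118 ]
pr [ 0.496  -0.3924  0.118 ]
tipL [ 0.4128 -0.3451  0.118 ]
s1 [ 0.4773 -0.3574  0.118 ]
s2 [ 0.4774 -0.377   0.118 ]
s3 [ 0.4531 -0.3593  0.118 ]
w3 pl [ 0.4951 -0.3398  0.118 ]
w3 pr [ 0.4961 -0.3915  0.118 ]
w3 tipL [ 0.4138 -0.3445  0.118 ]
w3 s1 [ 0.4788 -0.3552  0.118 ]
w3 s2 [ 0.4789 -0.376   0.118 ]
griptop [ 0.4335 -0.3701  0.194 ]
griptop w3 [ 0.4342 -0.3695  0.194 ]
```

```bash
python3 - <<'E'
from fit import *
w3=load('w3');T=lambda u,v:cr(u,v,130,0,4)
a=ray(*T(130,268),.04,w3);b=ray(*T(167,432),.04,w3);print(a,b,(a+b)/2)
c,s=np.cos(.142),np.sin(.142)
for y in (.135,.14,.145): print(y,(.5761-s*y,.1561+c*y))
# sleeves corners z=.022
im=cv2.imread('pics/w3.png');cv2.imwrite('pics/w3c.png',cv2.resize(im[110:170,130:220],None,fx=8,fy=8,interpolation=cv2.INTER_CUBIC))
rep()
E
```

```text
[0.59424274 0.29826218 0.04      ] [0.51882151 0.29042795 0.04      ] [0.55653213 0.29434507 0.04      ]
0.135 (np.float64(0.5569943590589178), np.float64(0.28974121551463994))
0.14 (np.float64(0.5562867427277667), np.float64(0.29469089016333033))
0.145 (np.float64(0.5555791263966154), np.float64(0.2996405648120207))
t 4.65 p [ 0.4354 -0.0057  0.5047] yaw 0.12 down [-0.  0. -1.] w 0.998 F [-0.3  0.2  0.1] q [-0.07 -0.33  1.41  0.    2.06  1.5 ]
```

View pics/w3c.png

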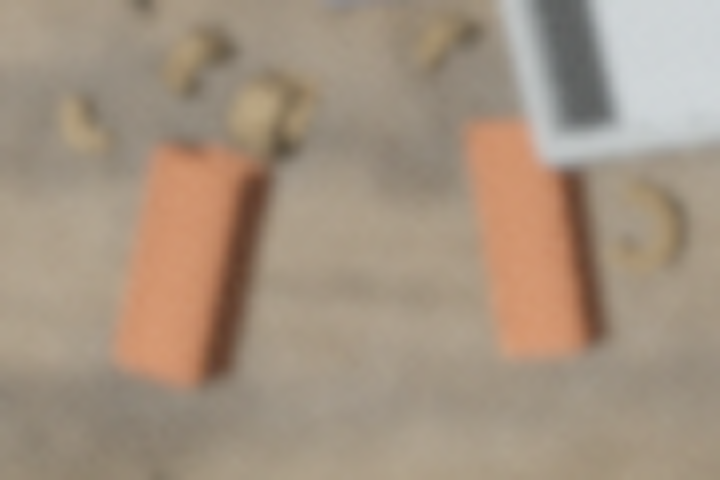

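move_arm:
  plan:
    - {"gripper": 0.5, "linear": [0.01, -0.025, 0.01], "twist": 0}
    - {"gripper": 0, "linear": [0.0145, -0.036, 0.01], "twist": 0}
    - {"gripper": -0.2, "linear": [0.0145, -0.036, 0.01], "twist": 0}
    - {"gripper": -0.2, "linear": [0.0145, -0.036, 0.01], "twist": 0}
    - {"gripper": -0.2, "linear": [0.0145, -0.036, 0.01], "twist": 0}
    - {"gripper": -0.2, "linear": [0.0145, -0.036, 0.01], "twist": 0}
    - {"gripper": -0.2, "linear": [0.0145, -0.036, 0.01], "twist": 0}
    - {"gripper": -0.2, "linear": [0.0145, -0.036, 0.01], "twist": 0}

```text
time_s: 5.32
tool_pos: [0.5466, 0.2736, 0.4241]
tool_rot: [1.0, 0.001, 0.0, -0.0]
contact_force: [0.7, -0.7, 0.7]
width: 0.401
```

move_arm:
  plan:
    - {"gripper": -0.2, "linear": [0.01, -0.02, 0.03], "twist": 0}
    - {"gripper": -0.2, "linear": [0, 0, 0.04], "twist": 0}
    - {"gripper": -0.2, "linear": [0, 0, 0.04], "twist": 0}
    - {"gripper": -0.2, "linear": [0, 0, 0.04], "twist": 0}
    - {"gripper": -0.2, "linear": [0, 0, 0.04], "twist": 0}
    - {"gripper": -0.2, "linear": [0, 0, 0.04], "twist": -4}
    - {"gripper": -0.2, "linear": [0, 0, 0.04], "twist": -4}
    - {"gripper": -0.2, "linear": [0, 0, 0], "twist": 0}

```text
time_s: 5.98
tool_pos: [0.5535, 0.2902, 0.1462]
tool_rot: [0.997, 0.073, -0.005, 0.002]
contact_force: [-0.8, -0.6, -2.0]
width: 0.398
```

```bash
python3 -c "
from h import *
rep();delta(.5564,.2944,.021)
snap('wrist','w4')"
```

```text
t 5.98 p [0.5535 0.2902 0.1462] yaw 8.32 down [-0.01  -0.005 -1.   ] w 0.398 F [-0.8 -0.6 -2. ] q [ 0.44  0.05  1.65 -0.    1.45  1.87]
tool delta [  4.8  -4.1 125.1] mm; |d| 125.3
```

View pics/w4.png

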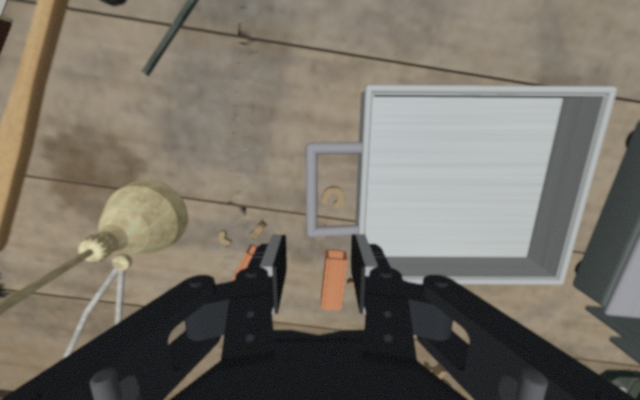

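move_arm:
  plan:
    - {"gripper": -0.2, "linear": [0.003, -0.004, 0.02], "twist": 0}
    - {"gripper": -0.2, "linear": [0, 0, 0.03], "twist": 0}
    - {"gripper": -0.2, "linear": [0, 0, 0.03], "twist": 0}
    - {"gripper": -0.2, "linear": [0, 0, 0.03], "twist": 0}
    - {"gripper": -0.2, "linear": [0, 0, 0.011], "twist": 0}
    - {"gripper": -0.2, "linear": [0, 0, 0], "twist": 0}

```text
time_s: 6.53
tool_pos: [0.5587, 0.2958, 0.0335]
tool_rot: [0.998, 0.07, -0.001, 0.0]
contact_force: [-0.2, -0.3, 0.5]
width: 0.398
```

```bash
python3 -c "
from h import *
rep();delta(.5564,.2944,.021)
snap('wrist','w5')"
```

```text
t 6.53 p [0.5587 0.2958 0.0335] yaw 8.01 down [-0.001 -0.001 -1.   ] w 0.398 F [-0.2 -0.3  0.5] q [0.45 0.15 1.74 0.   1.26 1.88]
tool delta [-2.5  1.1 12.5] mm; |d| 12.8
```

View pics/w5.png

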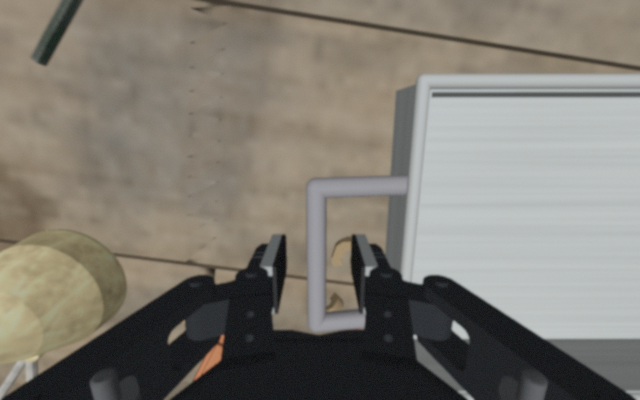

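move_arm:
  plan:
    - {"gripper": -0.2, "linear": [-0.002, 0.001, 0.012], "twist": 0}
    - {"gripper": -0.6, "linear": [0, 0, 0], "twist": 0}
    - {"gripper": -1, "linear": [0, 0, 0], "twist": 0}
    - {"gripper": -1, "linear": [0, 0, 0], "twist": 0}
    - {"gripper": -1, "linear": [0, 0, 0], "twist": 0}
    - {"gripper": -1, "linear": [0, 0, 0], "twist": 0}
  force: 40

```text
time_s: 7.08
tool_pos: [0.5573, 0.2948, 0.0227]
tool_rot: [0.997, 0.071, 0.001, -0.0]
contact_force: [-2.2, -0.6, 6.8]
width: 0.1
```

```bash
python3 -c "
from h import *
rep();delta(.5657,.2391,.021)"
```

```text
t 7.08 p [0.5573 0.2948 0.0227] yaw 8.11 down [ 0.001  0.001 -1.   ] w 0.1 F [-2.2 -0.6  6.8] q [0.45 0.15 1.75 0.   1.24 1.88]
tool delta [ 0.5 56.3  1.7] mm; |d| 56.3
```

move_arm:
  plan:
    - {"gripper": -1, "linear": [0.0005, 0.006, 0], "twist": 0.8}
    - {"gripper": -1, "linear": [0.0005, 0.008, 0], "twist": 0.9}
    - {"gripper": -1, "linear": [0.0005, 0.008, 0], "twist": 0.9}
    - {"gripper": -1, "linear": [0.0005, 0.008, 0], "twist": 0.9}
    - {"gripper": -1, "linear": [0.0005, 0.008, 0], "twist": 0.9}
    - {"gripper": -1, "linear": [0.0005, 0.008, 0], "twist": 0.9}
    - {"gripper": -1, "linear": [0.0005, 0.008, 0], "twist": 0.9}
    - {"gripper": -1, "linear": [0, 0.004, 0], "twist": 0}

```text
time_s: 7.75
tool_pos: [0.5676, 0.2408, 0.0238]
tool_rot: [1.0, 0.016, 0.003, -0.005]
contact_force: [9.5, 62.4, -2.0]
width: 0.097
```

```bash
python3 -c "
from h import *
rep();delta(.5657,.2391,.021)
snap('wrist','w6');snap('side','d6')"
```

```text
t 7.75 p [0.5676 0.2408 0.0238] yaw 1.82 down [ 0.006  0.009 -1.   ] w 0.097 F [ 9.5 62.4 -2. ] q [0.36 0.12 1.79 0.01 1.23 1.89]
tool delta [-2.   1.6  2.8] mm; |d| 3.8
```

View pics/d6.png

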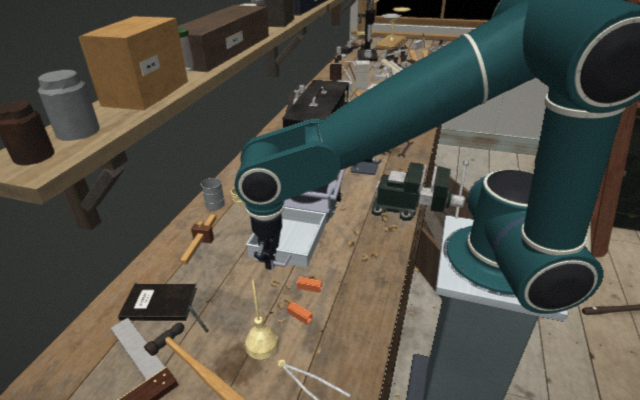

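View pics/w6.png

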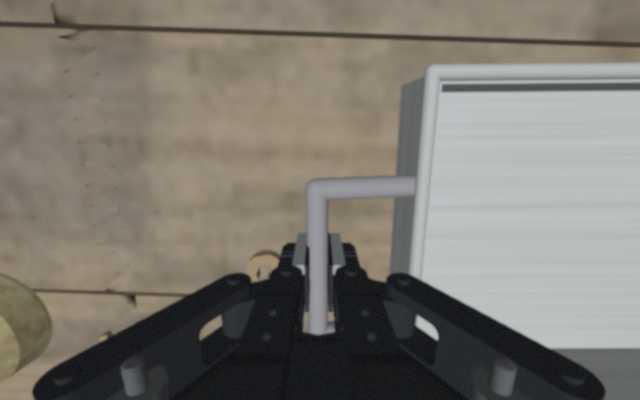

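move_arm:
  plan:
    - {"gripper": -1, "linear": [0, -0.003, 0], "twist": 0}
    - {"gripper": -0.3, "linear": [0, 0, 0], "twist": 0}
    - {"gripper": -0.3, "linear": [0, 0, 0], "twist": 0}
    - {"gripper": -0.3, "linear": [0, 0, 0], "twist": 0}
    - {"gripper": -0.3, "linear": [0, 0, -0.03], "twist": 0}
    - {"gripper": -0.3, "linear": [0, 0, -0.04], "twist": 0}
    - {"gripper": -0.3, "linear": [0, 0, -0.04], "twist": 0}
    - {"gripper": -0.3, "linear": [0, 0, -0.04], "twist": 0}

```text
time_s: 8.52
tool_pos: [0.5651, 0.2397, 0.1733]
tool_rot: [1.0, 0.016, -0.0, 0.0]
contact_force: [0.2, 0.4, 0.6]
width: 0.351
```

move_arm:
  plan:
    - {"gripper": -0.2, "linear": [0, 0, -0.04], "twist": 0}
    - {"gripper": 0, "linear": [0, 0, -0.04], "twist": 0}
    - {"gripper": 0, "linear": [0, 0, -0.04], "twist": 0}
    - {"gripper": 0, "linear": [0, 0, -0.04], "twist": 0}
    - {"gripper": 0, "linear": [-0.01, 0.03, -0.02], "twist": 0}
    - {"gripper": 0, "linear": [-0.01, 0.038, 0], "twist": 0}
    - {"gripper": 0, "linear": [-0.01, 0.038, 0], "twist": 0}
    - {"gripper": 0, "linear": [-0.01, 0.038, 0], "twist": 0}

```text
time_s: 9.18
tool_pos: [0.5296, 0.0934, 0.352]
tool_rot: [1.0, 0.017, 0.0, 0.0]
contact_force: [1.6, -0.6, 0.4]
width: 0.5
```

```bash
python3 -c "
from h import *
rep();delta(.4355,-.3697,.26)
snap('wrist','w7')"
```

```text
t 9.18 p [0.5296 0.0934 0.352 ] yaw 1.94 down [ 0.001 -0.    -1.   ] w 0.5 F [ 1.6 -0.6  0.4] q [ 0.13 -0.19  1.55 -0.    1.78  1.66]
tool delta [-109.8  459.6   92. ] mm; |d| 481.4
```

View pics/w7.png

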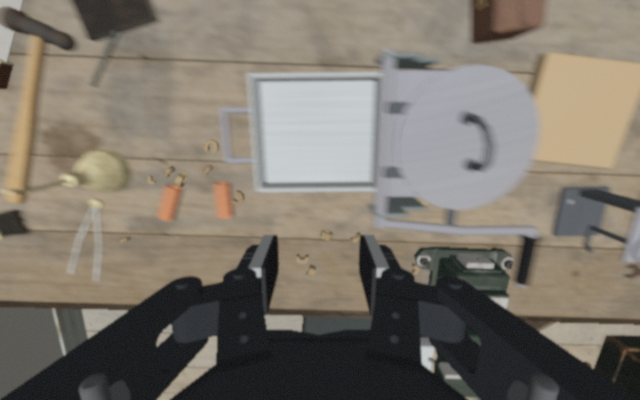

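move_arm:
  plan:
    - {"gripper": 0, "linear": [-0.009, 0.038, 0], "twist": 0}
    - {"gripper": 0, "linear": [-0.009, 0.038, 0], "twist": 0}
    - {"gripper": 0, "linear": [-0.009, 0.038, 0], "twist": 0}
    - {"gripper": 0, "linear": [-0.009, 0.038, 0], "twist": 0}
    - {"gripper": 0, "linear": [-0.009, 0.038, 0], "twist": 0}
    - {"gripper": 0, "linear": [-0.009, 0.038, 0], "twist": 0}
    - {"gripper": 0, "linear": [-0.009, 0.038, 0], "twist": 0}
    - {"gripper": 0, "linear": [-0.009, 0.038, 0], "twist": 0}

```text
time_s: 9.9
tool_pos: [0.4674, -0.2133, 0.3519]
tool_rot: [1.0, 0.016, 0.0, 0.0]
contact_force: [1.0, 0.2, -0.2]
width: 0.502
```

move_arm:
  plan:
    - {"gripper": 0, "linear": [-0.009, 0.038, 0], "twist": 0}
    - {"gripper": 0, "linear": [-0.009, 0.038, 0], "twist": 0}
    - {"gripper": 0, "linear": [-0.009, 0.038, 0.01], "twist": 0}
    - {"gripper": 0, "linear": [-0.009, 0.038, 0.02], "twist": -0.5}
    - {"gripper": 0, "linear": [0, 0, 0.02], "twist": -1}
    - {"gripper": 0, "linear": [0, 0, 0], "twist": 0}
    - {"gripper": 0, "linear": [0, 0, 0], "twist": 0}

```text
time_s: 10.48
tool_pos: [0.4376, -0.3624, 0.3022]
tool_rot: [1.0, 0.029, -0.001, -0.001]
contact_force: [0.1, 0.8, 0.8]
width: 0.501
```

```bash
python3 -c "
from h import *
rep();delta(.4355,-.3697,.26)
snap('wrist','w8')"
```

```text
t 10.48 p [ 0.4376 -0.3624  0.3022] yaw 3.33 down [-0.001  0.001 -1.   ] w 0.501 F [0.1 0.8 0.8] q [-0.74 -0.13  1.57  0.    1.7   0.78]
tool delta [-2.4  7.2 42.2] mm; |d| 42.9
```

View pics/w8.png

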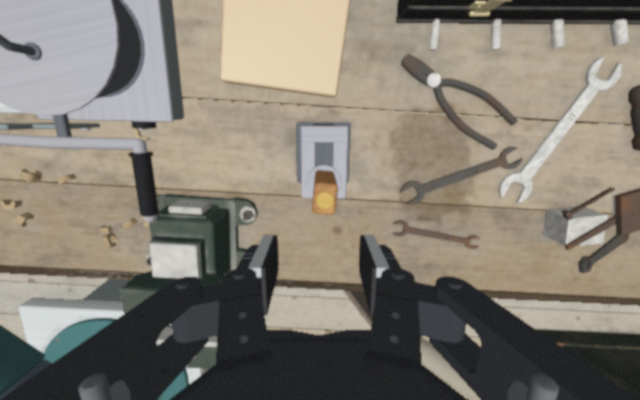

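```bash
python3 -c "
from fit import *
im=cv2.imread('pics/w8.png');cv2.imwrite('pics/w8z.png',cv2.resize(im[110:230,280:370],None,fx=5,fy=5,interpolation=cv2.INTER_CUBIC))
print(ray(325,201,.194,load('w8')))"
```

```text
[ 0.43270551 -0.36975073  0.194     ]
```

View pics/w8z.png

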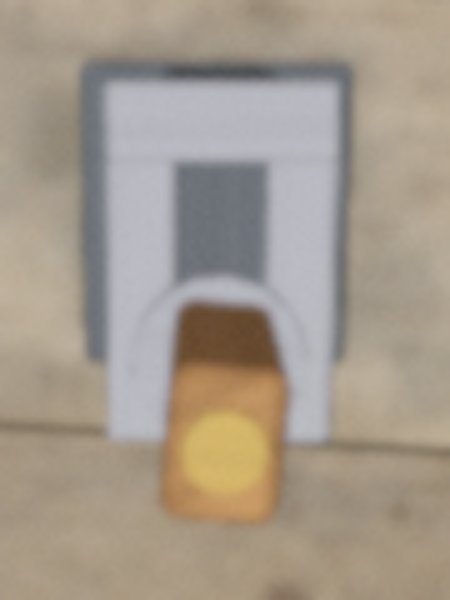

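```bash
python3 -c "
from fit import *
m=load('w8');W=lambda u,v:cr(u,v,280,110,5)
a=ray(*W(107,438),.118,m);b=ray(*W(328,438),.118,m);c=ray(*W(104,80),.118,m);d=ray(*W(338,82),.118,m)
t=(a+b)/2;k=(c+d)/2;u=(k-t)/np.linalg.norm(k-t);print(t,k,np.linalg.norm(k-t),np.degrees(math.atan2(u[1],u[0])),'seat',t+.024*u)
print('grip',ray(*W(225,453),.194,m))
delta(.4335,-.3697,.138)"
```

```text
[ 0.41494296 -0.37017259  0.118     ] [ 0.49573935 -0.36593502  0.118     ] 0.08090744092604775 3.002268207584403 seat [ 0.43891002 -0.36891557  0.118     ]
grip [ 0.4334322 -0.3693444  0.194    ]
tool delta [ -5.1   7.3 165.6] mm; |d| 165.9
```

move_arm:
  plan:
    - {"gripper": 0, "linear": [-0.005, 0.007, 0.02], "twist": 0}
    - {"gripper": 0, "linear": [0, 0, 0.025], "twist": 0}
    - {"gripper": 0, "linear": [0, 0, 0.025], "twist": 0}
    - {"gripper": 0, "linear": [0, 0, 0], "twist": 0}

```text
time_s: 10.87
tool_pos: [0.4332, -0.3682, 0.2298]
tool_rot: [1.0, 0.03, -0.001, -0.001]
contact_force: [0.2, -0.2, -0.9]
width: 0.501
```

```bash
python3 -c "
from h import *
rep();delta(.434,-.3695,.138)
snap('wrist','w9')"
```

```text
t 10.87 p [ 0.4332 -0.3682  0.2298] yaw 3.46 down [-0.003  0.003 -1.   ] w 0.501 F [ 0.2 -0.2 -0.9] q [-0.75 -0.11  1.67  0.    1.59  0.76]
tool delta [ 1.   1.6 91.8] mm; |d| 91.8
```

View pics/w9.png

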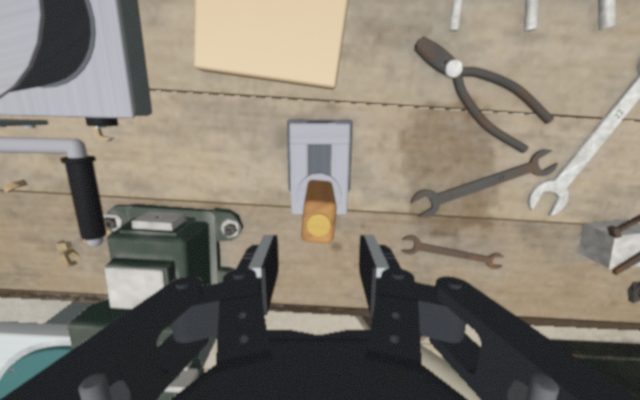

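Lifter grip centred between the jaws (top at ~319,225). Descend and grip.

move_arm:
  plan:
    - {"gripper": 0, "linear": [0.001, 0.001, 0.02], "twist": 0}
    - {"gripper": 0, "linear": [0, 0, 0.025], "twist": 0}
    - {"gripper": 0, "linear": [0, 0, 0.025], "twist": 0}
    - {"gripper": 0, "linear": [0, 0, 0.02], "twist": 0}
    - {"gripper": 0, "linear": [0, 0, 0], "twist": 0}
    - {"gripper": 0, "linear": [0, 0, 0], "twist": 0}

```text
time_s: 11.42
tool_pos: [0.4352, -0.3707, 0.1449]
tool_rot: [1.0, 0.03, 0.0, 0.0]
contact_force: [-1.0, 0.4, 1.5]
width: 0.501
```

```bash
python3 -c "
from h import *
rep();delta(.434,-.3695,.138)
snap('wrist','w10');snap('side','d10')"
```

```text
t 11.42 p [ 0.4352 -0.3707  0.1449] yaw 3.45 down [ 0.001 -0.001 -1.   ] w 0.501 F [-1.   0.4  1.5] q [-0.75 -0.07  1.77  0.    1.44  0.76]
tool delta [-1.1 -1.3  6.9] mm; |d| 7.1
```

View pics/w10.png

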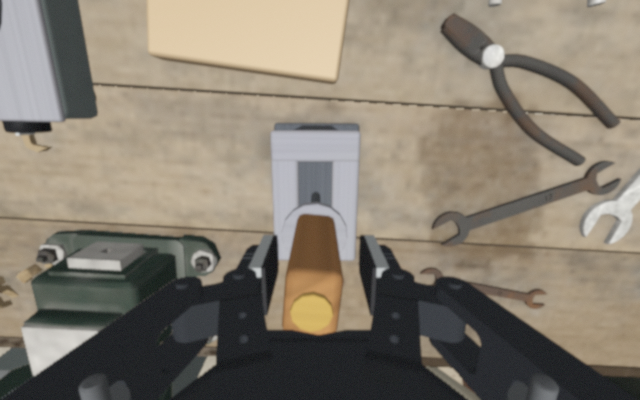

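move_arm:
  plan:
    - {"gripper": 0, "linear": [-0.001, -0.0013, 0.007], "twist": 0}
    - {"gripper": -0.4, "linear": [0, 0, 0], "twist": 0}
    - {"gripper": -1, "linear": [0, 0, 0], "twist": 0}
    - {"gripper": -1, "linear": [0, 0, 0], "twist": 0}
    - {"gripper": -1, "linear": [0, 0, 0], "twist": 0}
    - {"gripper": -1, "linear": [0, 0, 0], "twist": 0}
  force: 70

```text
time_s: 12.02
tool_pos: [0.4335, -0.3696, 0.1362]
tool_rot: [1.0, 0.03, 0.0, 0.0]
contact_force: [-1.2, 1.8, 4.5]
width: 0.247
```

```bash
python3 -c "
from h import *
rep()"
```

```text
t 12.02 p [ 0.4335 -0.3696  0.1362] yaw 3.41 down [ 0. -0. -1.] w 0.247 F [-1.2  1.8  4.5] q [-0.75 -0.07  1.79  0.    1.43  0.76]
```

move_arm:
  plan:
    - {"gripper": -1, "linear": [0, 0, -0.007], "twist": 0}
    - {"gripper": -1, "linear": [0, 0, -0.008], "twist": 0}
    - {"gripper": -1, "linear": [0, 0, 0], "twist": 0}
    - {"gripper": -1, "linear": [-0.01, 0, 0], "twist": 0}
    - {"gripper": -1, "linear": [-0.018, 0, 0], "twist": 0}
    - {"gripper": -1, "linear": [-0.018, 0, 0], "twist": 0}
    - {"gripper": -1, "linear": [-0.01, 0, -0.015], "twist": 0}
    - {"gripper": -1, "linear": [0, 0, -0.03], "twist": 0}

```text
time_s: 12.68
tool_pos: [0.3745, -0.3719, 0.1926]
tool_rot: [1.0, 0.029, -0.002, -0.002]
contact_force: [0.8, 0.1, -1.2]
width: 0.252
```

```bash
python3 -c "
from h import *
rep();snap('side','d11');snap('scene','s11')
for n in ['d11','s11']:
  im=cv2.imread(f'pics/{n}.png')
  print(proj([.38,-.37,.1],load(n)))
"
```

```text
t 12.68 p [ 0.3745 -0.3719  0.1926] yaw 3.35 down [-0.004  0.004 -1.   ] w 0.252 F [ 0.8  0.1 -1.2] q [-0.83 -0.19  1.8  -0.    1.54  0.68]
[[386.10343709 145.16943818]]
[[401.15098297 335.60424056]]
```

View pics/s11.png

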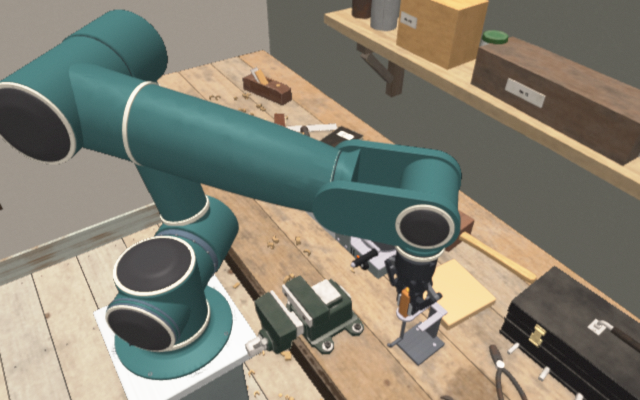

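move_arm:
  plan:
    - {"gripper": -1, "linear": [0, 0, -0.04], "twist": 0}
    - {"gripper": -1, "linear": [0, 0, -0.035], "twist": -7}
    - {"gripper": -1, "linear": [0, 0, -0.035], "twist": -7}
    - {"gripper": -1, "linear": [0, 0, -0.035], "twist": -7}
    - {"gripper": -1, "linear": [0, 0, -0.035], "twist": -7}
    - {"gripper": -1, "linear": [0, 0, -0.01], "twist": -7}
    - {"gripper": -1, "linear": [0, 0, 0], "twist": -7}
    - {"gripper": -1, "linear": [0, 0, 0], "twist": -7}

```text
time_s: 13.45
tool_pos: [0.3774, -0.373, 0.3861]
tool_rot: [0.896, 0.444, 0.0, 0.001]
contact_force: [-0.4, -0.1, -1.6]
width: 0.248
```

move_arm:
  plan:
    - {"gripper": -1, "linear": [0, 0, 0], "twist": -7}
    - {"gripper": -1, "linear": [0, 0, 0], "twist": -7}
    - {"gripper": -1, "linear": [0, 0, 0], "twist": -7}
    - {"gripper": -1, "linear": [0, 0, 0], "twist": -7}
    - {"gripper": -1, "linear": [0, 0, 0], "twist": -7}
    - {"gripper": -1, "linear": [0, 0, 0], "twist": -7}
    - {"gripper": -1, "linear": [0, 0, 0], "twist": -7}
    - {"gripper": -1, "linear": [0, 0, 0], "twist": -2.5}

```text
time_s: 14.12
tool_pos: [0.3772, -0.3729, 0.385]
tool_rot: [0.613, 0.79, 0.0, -0.0]
contact_force: [0.2, 0.4, -1.3]
width: 0.248
```

```bash
python3 -c "
from h import *
rep();delta(.557,-.0,.40);snap('side','d12')"
```

```text
t 14.12 p [ 0.3772 -0.3729  0.385 ] yaw 104.34 down [-0.  0. -1.] w 0.248 F [ 0.2  0.4 -1.3] q [-0.83 -0.2   1.5  -0.    1.84 -1.08]
tool delta [316.7 266.5 -15. ] mm; |d| 414.2
```

View pics/d12.png

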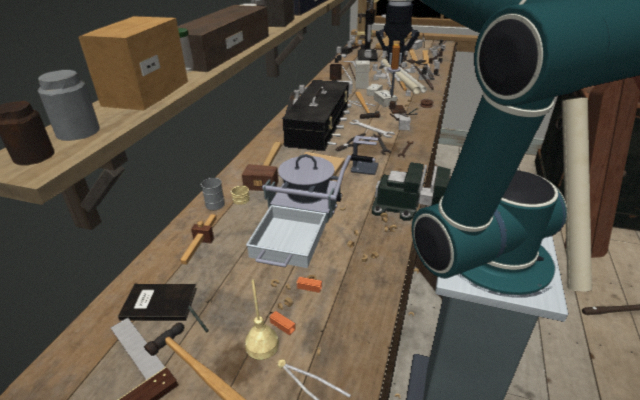

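move_arm:
  plan:
    - {"gripper": -1, "linear": [0.015, 0.013, 0], "twist": 0}
    - {"gripper": -1, "linear": [0.029, 0.0245, 0], "twist": 0}
    - {"gripper": -1, "linear": [0.029, 0.0245, 0], "twist": 0}
    - {"gripper": -1, "linear": [0.029, 0.0245, 0], "twist": 0}
    - {"gripper": -1, "linear": [0.029, 0.0245, 0], "twist": 0}
    - {"gripper": -1, "linear": [0.029, 0.0245, 0], "twist": 0}
    - {"gripper": -1, "linear": [0.029, 0.0245, 0], "twist": 0}
    - {"gripper": -1, "linear": [0.029, 0.0245, 0], "twist": 0}

```text
time_s: 14.83
tool_pos: [0.5044, -0.1151, 0.3853]
tool_rot: [0.617, 0.787, -0.0, 0.0]
contact_force: [0.7, -1.1, -1.2]
width: 0.247
```

move_arm:
  plan:
    - {"gripper": -1, "linear": [0.029, 0.0245, 0], "twist": 0}
    - {"gripper": -1, "linear": [0.029, 0.0245, 0], "twist": 0}
    - {"gripper": -1, "linear": [0.029, 0.0245, 0], "twist": 0}
    - {"gripper": -1, "linear": [0.012, 0.009, 0], "twist": 0}
    - {"gripper": -1, "linear": [0, 0, 0], "twist": 0}
    - {"gripper": -1, "linear": [0, 0, 0], "twist": 0}

```text
time_s: 15.33
tool_pos: [0.5605, -0.0004, 0.3849]
tool_rot: [0.616, 0.788, -0.0, -0.0]
contact_force: [-0.4, -0.8, -2.4]
width: 0.249
```

```bash
python3 -c "
from h import *
rep();delta(.560,-.0146,.264);snap('side','d13');snap('wrist','w13');snap('scene','s13')
im=cv2.imread('pics/d13.png');cv2.imwrite('pics/d13z.png',cv2.resize(im[60:210,240:400],None,fx=4,fy=4,interpolation=cv2.INTER_CUBIC))
im=cv2.imread('pics/s13.png');cv2.imwrite('pics/s13z.png',cv2.resize(im[100:250,320:480],None,fx=4,fy=4,interpolation=cv2.INTER_CUBIC))
"
```

```text
t 15.33 p [ 5.605e-01 -4.000e-04  3.849e-01] yaw 103.93 down [-0.001 -0.    -1.   ] w 0.249 F [-0.4 -0.8 -2.4] q [-0.05 -0.13  1.44 -0.    1.83 -0.29]
tool delta [-13.7  -3.8 120.9] mm; |d| 121.8
```

View pics/d13z.png

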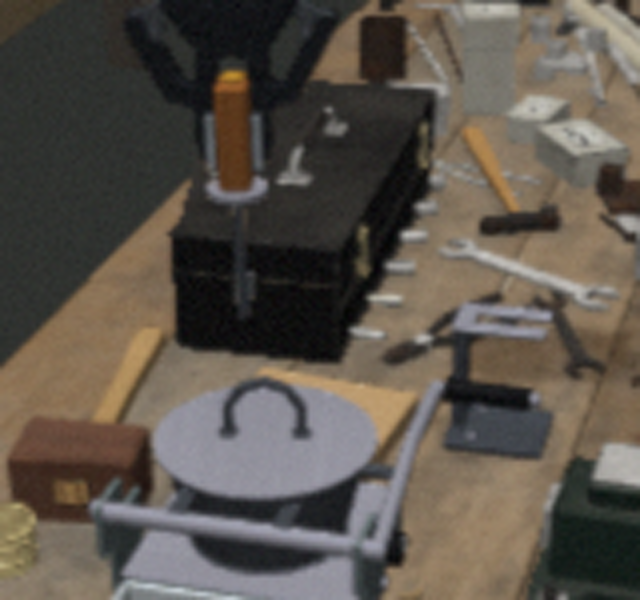

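View pics/s13z.png

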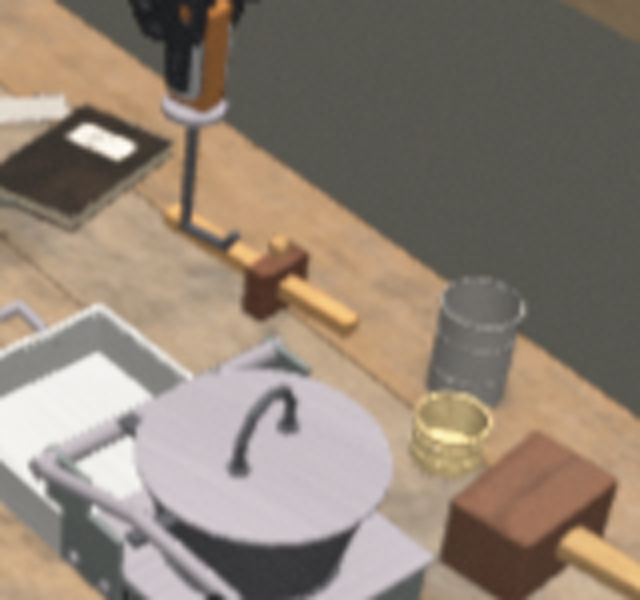

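View pics/w13.png

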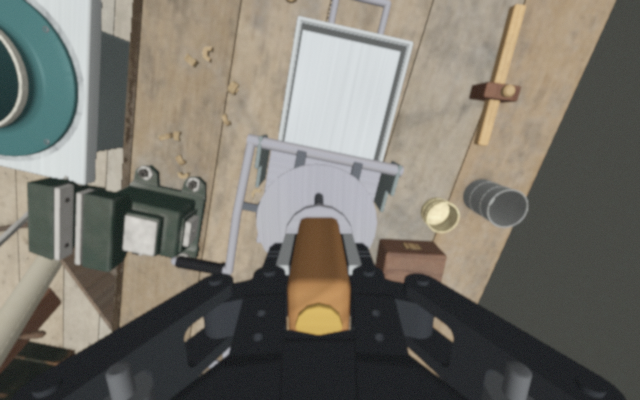

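```bash
python3 -c "
from h import *
o=np.array([.5605,-.0004,.3669]);x=np.array([math.cos(np.radians(-76)),math.sin(np.radians(-76)),0]);z=np.array([0,0,1])
for n,(ox,oy) in {'s13':(320,100),'d13':(240,60)}.items():
  for nm,P in dict(sh=o-.085*z,tip=o+.038*x-.075*z,collar=o,top=o+.076*z).items():
    print(n,nm,((proj(P,load(n))[0]-[ox,oy]+.5)*4-.5).round(0))
"
```

```text
s13 sh [186. 227.]
s13 tip [235. 238.]
s13 collar [195. 113.]
s13 top [204.   1.]
d13 sh [243. 309.]
d13 tip [247. 271.]
d13 collar [238. 190.]
d13 top [233.  74.]
```

move_arm:
  plan:
    - {"gripper": -1, "linear": [0, -0.0038, 0.015], "twist": 0}
    - {"gripper": -1, "linear": [0, 0, 0.025], "twist": 0}
    - {"gripper": -1, "linear": [0, 0, 0.025], "twist": 0}
    - {"gripper": -1, "linear": [0, 0, 0.025], "twist": 0}
    - {"gripper": -1, "linear": [0, 0, 0.02], "twist": 0}
    - {"gripper": -1, "linear": [0, 0, 0.011], "twist": 0}
    - {"gripper": -1, "linear": [0, 0, 0], "twist": 0}
    - {"gripper": -1, "linear": [0, 0, 0], "twist": 0}

```text
time_s: 16.15
tool_pos: [0.5567, -0.0024, 0.2654]
tool_rot: [0.617, 0.787, 0.0, 0.0]
contact_force: [1.1, 0.8, -1.2]
width: 0.251
```

```bash
python3 -c "
from h import *
rep();delta(.5721,-.0631,.264);snap('side','d14');snap('scene','s14')
im=cv2.imread('pics/d14.png');cv2.imwrite('pics/d14z.png',cv2.resize(im[100:200,260:360],None,fx=5,fy=5,interpolation=cv2.INTER_CUBIC))
im=cv2.imread('pics/s14.png');cv2.imwrite('pics/s14z.png',cv2.resize(im[140:260,340:460],None,fx=5,fy=5,interpolation=cv2.INTER_CUBIC))
"
```

```text
t 16.15 p [ 0.5567 -0.0024  0.2654] yaw 103.86 down [ 0. -0. -1.] w 0.251 F [ 1.1  0.8 -1.2] q [-0.05 -0.15  1.65 -0.    1.64 -0.29]
tool delta [-62.6   0.4   1.4] mm; |d| 62.6
```

View pics/d14z.png

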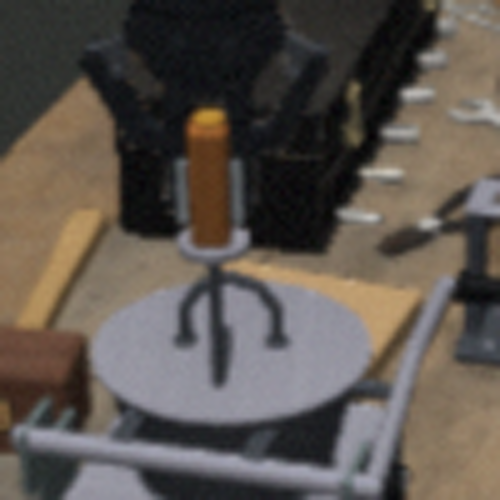

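View pics/s14z.png

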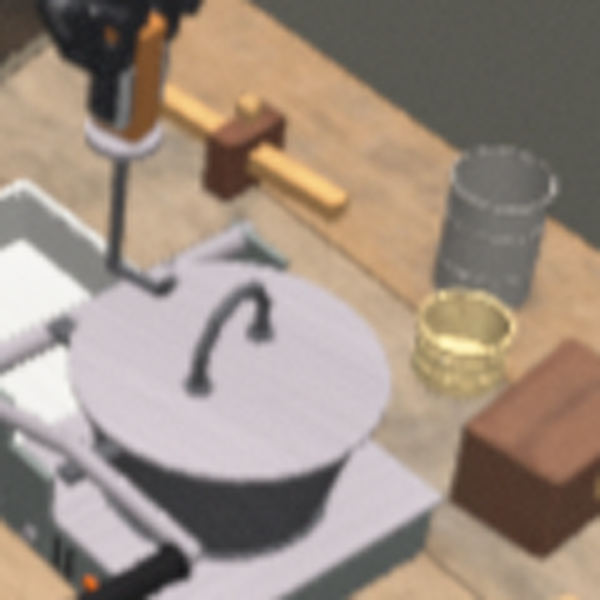

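move_arm:
  plan:
    - {"gripper": -1, "linear": [-0.006, 0, 0], "twist": 0}
    - {"gripper": -1, "linear": [-0.01, 0, 0.001], "twist": 0}
    - {"gripper": -1, "linear": [-0.01, 0, 0], "twist": 0}
    - {"gripper": -1, "linear": [-0.01, 0, 0], "twist": 0}
    - {"gripper": -1, "linear": [-0.01, 0, 0], "twist": 0}
    - {"gripper": -1, "linear": [-0.01, 0, 0], "twist": 0}
    - {"gripper": -1, "linear": [-0.006, 0, 0], "twist": 0}
    - {"gripper": -1, "linear": [0, 0, 0], "twist": 0}

```text
time_s: 16.92
tool_pos: [0.5719, -0.0634, 0.2635]
tool_rot: [0.617, 0.787, -0.0, -0.0]
contact_force: [-0.1, 0.5, -2.5]
width: 0.252
```

```bash
python3 -c "
from h import *
rep();delta(.5721,-.0631,.264);snap('side','d15');snap('scene','s15')
im=cv2.imread('pics/d15.png');cv2.imwrite('pics/d15z.png',cv2.resize(im[100:200,260:360],None,fx=5,fy=5,interpolation=cv2.INTER_CUBIC))
im=cv2.imread('pics/s15.png');cv2.imwrite('pics/s15z.png',cv2.resize(im[140:260,340:460],None,fx=5,fy=5,interpolation=cv2.INTER_CUBIC))
"
```

```text
t 16.92 p [ 0.5719 -0.0634  0.2635] yaw 103.84 down [-0. -0. -1.] w 0.252 F [-0.1  0.5 -2.5] q [-0.15 -0.11  1.61 -0.    1.64 -0.4 ]
tool delta [ 0.3  0.3 -0.5] mm; |d| 0.6
```

View pics/d15z.png

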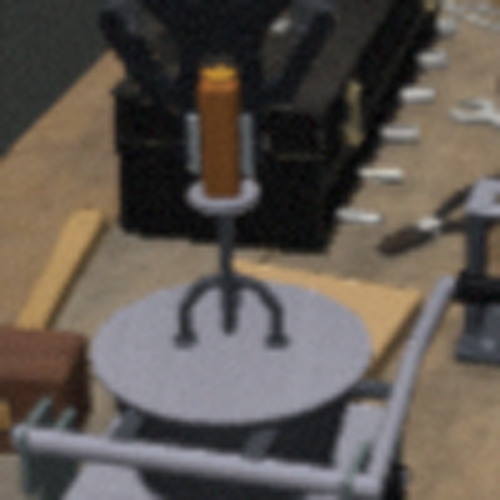

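View pics/s15z.png

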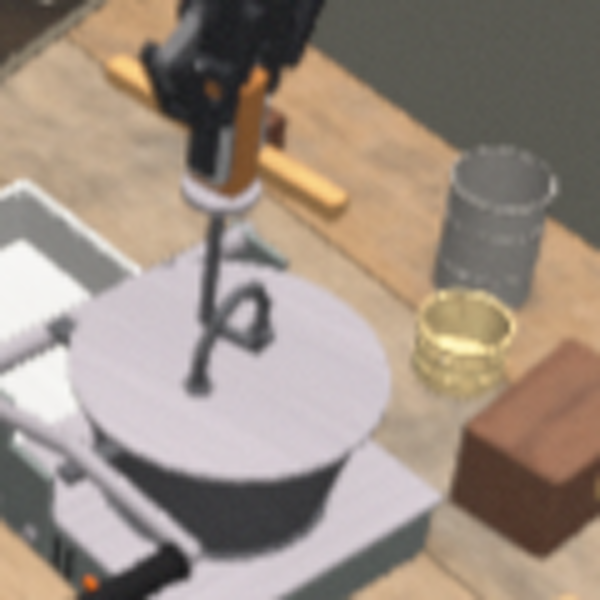

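move_arm:
  plan:
    - {"gripper": -1, "linear": [0, 0, -0.005], "twist": 0}
    - {"gripper": -1, "linear": [0, 0, -0.005], "twist": 0}
    - {"gripper": -1, "linear": [0, 0, -0.004], "twist": 0}
    - {"gripper": -1, "linear": [0, 0, -0.003], "twist": 0}
    - {"gripper": -1, "linear": [0, 0, -0.003], "twist": 0}
    - {"gripper": -1, "linear": [0, 0, -0.003], "twist": 0}
    - {"gripper": -1, "linear": [0, 0, -0.003], "twist": 0}
    - {"gripper": -1, "linear": [0, 0, -0.003], "twist": 0}

```text
time_s: 17.68
tool_pos: [0.5716, -0.062, 0.2927]
tool_rot: [0.616, 0.788, -0.0, -0.0]
contact_force: [-0.1, -0.4, -3.4]
width: 0.247
```

```bash
python3 -c "
from h import *
rep();snap('side','d16')
im=cv2.imread('pics/d16.png');cv2.imwrite('pics/d16z.png',cv2.resize(im[80:200,260:360],None,fx=5,fy=5,interpolation=cv2.INTER_CUBIC))
"
```

```text
t 17.68 p [ 0.5716 -0.062   0.2927] yaw 103.91 down [-0.  0. -1.] w 0.247 F [-0.1 -0.4 -3.4] q [-0.15 -0.11  1.57  0.    1.68 -0.4 ]
```

View pics/d16z.png

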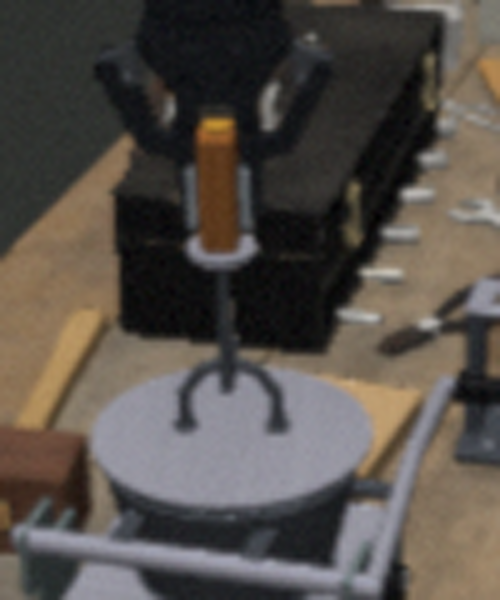

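move_arm:
  plan:
    - {"gripper": -1, "linear": [0, 0, -0.005], "twist": 0}
    - {"gripper": -1, "linear": [0, 0, -0.008], "twist": 0}
    - {"gripper": -1, "linear": [0, 0, -0.012], "twist": 0}
    - {"gripper": -1, "linear": [0, 0, -0.012], "twist": 0}
    - {"gripper": -1, "linear": [0, 0, -0.012], "twist": 0}
    - {"gripper": -1, "linear": [0, 0, -0.01], "twist": 0}
    - {"gripper": -1, "linear": [0, 0, -0.007], "twist": 0}
    - {"gripper": -1, "linear": [0, 0, -0.004], "twist": 0}

```text
time_s: 18.4
tool_pos: [0.5718, -0.062, 0.3642]
tool_rot: [0.616, 0.788, 0.0, 0.001]
contact_force: [-0.1, -0.1, -4.8]
width: 0.246
```

```bash
python3 -c "
from h import *
rep();snap('side','d17');snap('scene','s17')
s,p,R=st(); print(R.T@np.array([.0405,-.2254,0]))
im=cv2.imread('pics/d17.png');cv2.imwrite('pics/d17z.png',cv2.resize(im[60:200,240:360],None,fx=4,fy=4,interpolation=cv2.INTER_CUBIC))
im=cv2.imread('pics/s17.png');cv2.imwrite('pics/s17z.png',cv2.resize(im[100:250,320:460],None,fx=4,fy=4,interpolation=cv2.INTER_CUBIC))
"
```

```text
t 18.4 p [ 0.5718 -0.062   0.3642] yaw 103.91 down [ 0.001 -0.    -1.   ] w 0.246 F [-0.1 -0.1 -4.8] q [-0.15 -0.11  1.45 -0.    1.79 -0.4 ]
[-2.28525377e-01 -1.48848822e-02  4.93510937e-05]
```

View pics/d17z.png

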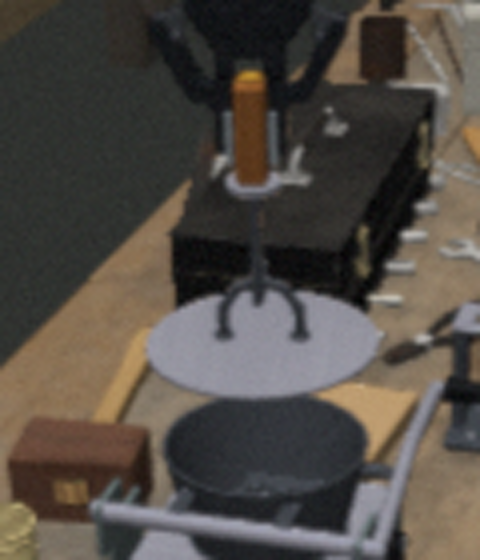

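View pics/s17z.png

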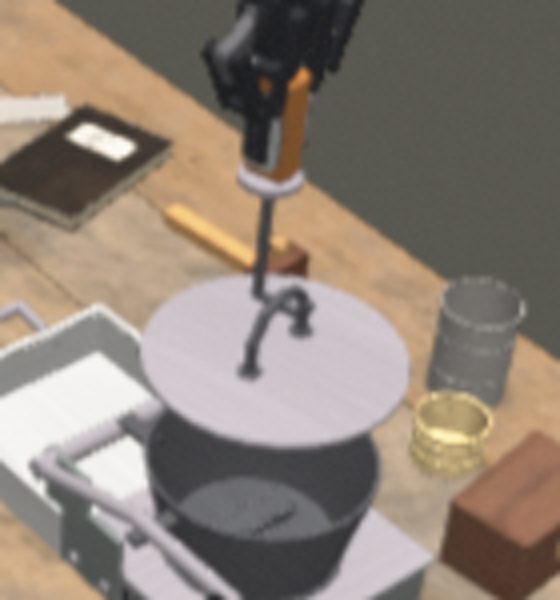

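move_arm:
  plan:
    - {"gripper": -1, "linear": [-0.003, 0, 0], "twist": 0}
    - {"gripper": -1, "linear": [-0.006, -0.0005, 0], "twist": 0}
    - {"gripper": -1, "linear": [-0.009, -0.0005, 0], "twist": 0}
    - {"gripper": -1, "linear": [-0.011, -0.001, 0], "twist": 0}
    - {"gripper": -1, "linear": [-0.012, -0.001, 0], "twist": 0}
    - {"gripper": -1, "linear": [-0.012, -0.001, 0], "twist": 0}
    - {"gripper": -1, "linear": [-0.012, -0.001, 0], "twist": 0}
    - {"gripper": -1, "linear": [-0.012, -0.001, 0], "twist": 0}

```text
time_s: 19.17
tool_pos: [0.5845, -0.1398, 0.3626]
tool_rot: [0.616, 0.787, -0.0, -0.0]
contact_force: [0.8, -0.4, -3.8]
width: 0.25
```

move_arm:
  plan:
    - {"gripper": -1, "linear": [-0.012, -0.001, 0], "twist": 0}
    - {"gripper": -1, "linear": [-0.012, -0.001, 0], "twist": 0}
    - {"gripper": -1, "linear": [-0.012, -0.001, 0], "twist": 0}
    - {"gripper": -1, "linear": [-0.012, -0.001, 0], "twist": 0}
    - {"gripper": -1, "linear": [-0.012, -0.001, 0], "twist": 0}
    - {"gripper": -1, "linear": [-0.012, -0.001, 0], "twist": 0}
    - {"gripper": -1, "linear": [-0.012, -0.0005, 0], "twist": 0}
    - {"gripper": -1, "linear": [-0.012, -0.0005, 0], "twist": 0}

```text
time_s: 19.83
tool_pos: [0.6009, -0.2343, 0.3627]
tool_rot: [0.616, 0.788, 0.0, 0.0]
contact_force: [0.6, 0.9, -4.5]
width: 0.249
```

```bash
python3 -c "
from h import *
rep();delta(.5718+.0405,-.062-.2254,.3642)"
```

```text
t 19.83 p [ 0.6009 -0.2343  0.3627] yaw 103.91 down [ 0. -0. -1.] w 0.249 F [ 0.6  0.9 -4.5] q [-0.41  0.05  1.31  0.    1.79 -0.65]
tool delta [-54.3  -1.7  -1.5] mm; |d| 54.4
```

move_arm:
  plan:
    - {"gripper": -1, "linear": [-0.012, -0.0005, 0], "twist": 0}
    - {"gripper": -1, "linear": [-0.011, 0, 0], "twist": 0}
    - {"gripper": -1, "linear": [-0.009, 0, 0], "twist": 0}
    - {"gripper": -1, "linear": [-0.007, 0, 0], "twist": 0}
    - {"gripper": -1, "linear": [-0.005, 0, 0], "twist": 0}
    - {"gripper": -1, "linear": [-0.003, 0, 0], "twist": 0}
    - {"gripper": -1, "linear": [-0.002, 0, 0], "twist": 0}
    - {"gripper": -1, "linear": [0, 0, 0], "twist": 0}

```text
time_s: 20.5
tool_pos: [0.612, -0.2808, 0.3627]
tool_rot: [0.616, 0.788, 0.0, -0.0]
contact_force: [0.7, -0.1, -4.7]
width: 0.249
```

```bash
python3 -c "
from h import *
rep();delta(.5718+.0405,-.062-.2254,.3642);snap('side','d18');snap('scene','s18')
im=cv2.imread('pics/d18.png');cv2.imwrite('pics/d18z.png',cv2.resize(im[40:200,260:400],None,fx=4,fy=4,interpolation=cv2.INTER_CUBIC)[:600])
im=cv2.imread('pics/s18.png');cv2.imwrite('pics/s18z.png',cv2.resize(im[190:340,360:520],None,fx=4,fy=4,interpolation=cv2.INTER_CUBIC))
"
```

```text
t 20.5 p [ 0.612  -0.2808  0.3627] yaw 103.92 down [-0.  0. -1.] w 0.249 F [ 0.7 -0.1 -4.7] q [-0.47  0.11  1.24  0.    1.79 -0.71]
tool delta [-6.5 -1.3 -1.5] mm; |d| 6.8
```

View pics/d18z.png

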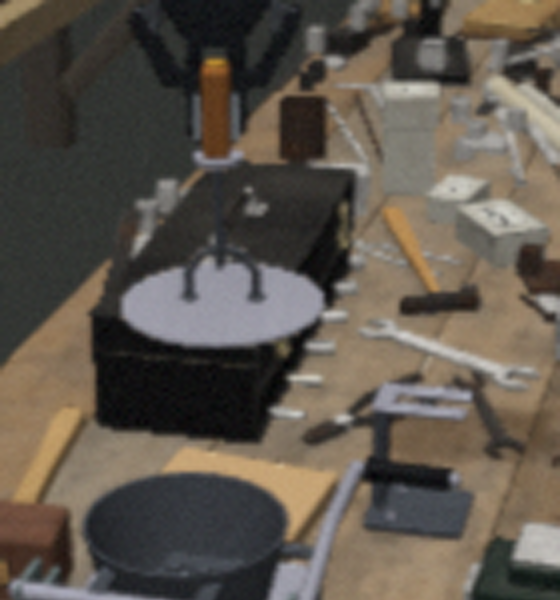

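View pics/s18z.png

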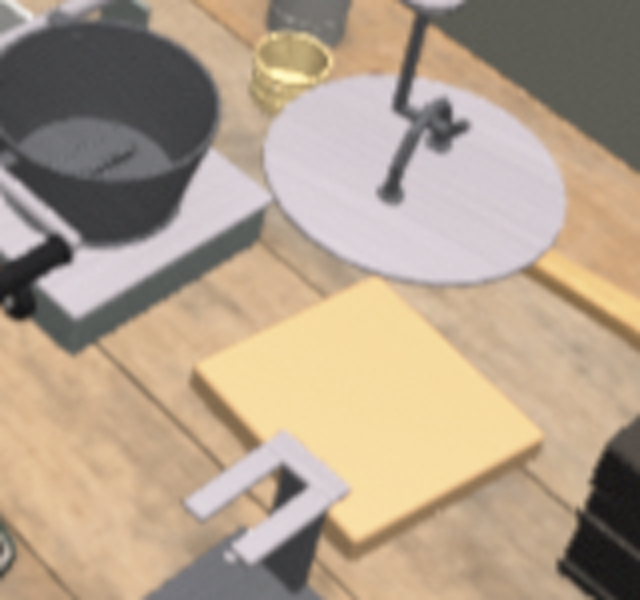

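move_arm:
  plan:
    - {"gripper": -1, "linear": [-0.002, 0, 0.004], "twist": 0}
    - {"gripper": -1, "linear": [-0.003, -0.001, 0.01], "twist": 0}
    - {"gripper": -1, "linear": [-0.001, 0, 0.018], "twist": 0}
    - {"gripper": -1, "linear": [0, 0, 0.024], "twist": 0}
    - {"gripper": -1, "linear": [0, 0, 0.026], "twist": 0}
    - {"gripper": -1, "linear": [0, 0, 0.026], "twist": 0}
    - {"gripper": -1, "linear": [0, 0, 0.02], "twist": 0}
    - {"gripper": -1, "linear": [0, 0, 0.014], "twist": 0}

```text
time_s: 21.27
tool_pos: [0.6116, -0.2865, 0.2172]
tool_rot: [0.616, 0.788, -0.0, -0.001]
contact_force: [0.2, -0.1, -4.3]
width: 0.25
```

move_arm:
  plan:
    - {"gripper": -1, "linear": [0, 0, 0.009], "twist": 0}
    - {"gripper": -1, "linear": [0, 0, 0.006], "twist": 0}
    - {"gripper": -1, "linear": [0, 0, 0.004], "twist": 0}
    - {"gripper": -1, "linear": [0, 0, 0.004], "twist": 0}
    - {"gripper": -1, "linear": [0, 0, 0.004], "twist": 0}
    - {"gripper": -1, "linear": [0, 0, 0.004], "twist": 0}
    - {"gripper": -1, "linear": [0, 0, 0.004], "twist": 0}
    - {"gripper": -1, "linear": [0, 0, 0.004], "twist": 0}

```text
time_s: 21.93
tool_pos: [0.6125, -0.2869, 0.1816]
tool_rot: [0.616, 0.788, 0.0, 0.0]
contact_force: [-0.0, 0.2, -2.1]
width: 0.249
```

```bash
python3 -c "
from h import *
rep();snap('side','d19');snap('scene','s19')
im=cv2.imread('pics/d19.png');cv2.imwrite('pics/d19z.png',cv2.resize(im[70:200,280:400],None,fx=4,fy=4,interpolation=cv2.INTER_CUBIC)[:600])
im=cv2.imread('pics/s19.png');cv2.imwrite('pics/s19z.png',cv2.resize(im[190:340,360:520],None,fx=4,fy=4,interpolation=cv2.INTER_CUBIC))
"
```

```text
t 21.93 p [ 0.6125 -0.2869  0.1816] yaw 103.91 down [ 0. -0. -1.] w 0.249 F [-0.   0.2 -2.1] q [-0.48  0.14  1.5   0.    1.5  -0.72]
```

View pics/d19z.png

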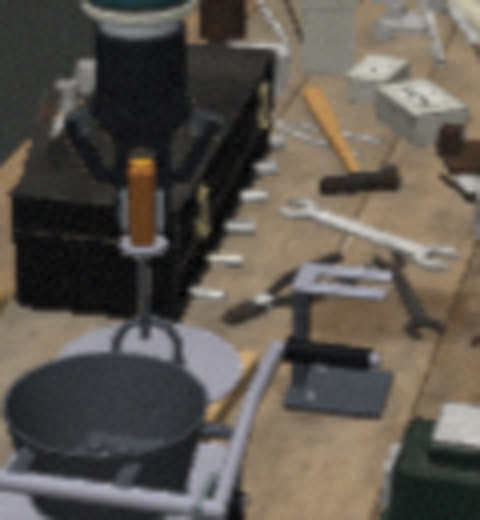

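View pics/s19z.png

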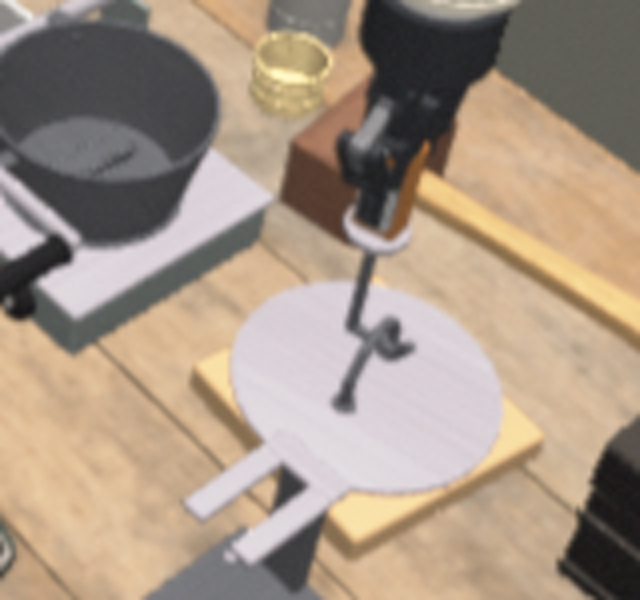

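move_arm:
  plan:
    - {"gripper": -1, "linear": [0, 0, 0.005], "twist": 0}
    - {"gripper": -1, "linear": [0, 0, 0.005], "twist": 0}
    - {"gripper": -1, "linear": [0, 0, 0.005], "twist": 0}
    - {"gripper": -1, "linear": [0, 0, 0.002], "twist": 0}
    - {"gripper": -1, "linear": [0, 0, 0], "twist": 0}
    - {"gripper": -1, "linear": [0, 0, 0], "twist": 0}

```text
time_s: 22.53
tool_pos: [0.6124, -0.2868, 0.1646]
tool_rot: [0.616, 0.788, -0.0, -0.0]
contact_force: [0.2, -0.0, -2.5]
width: 0.244
```

```bash
python3 -c "
from h import *
rep();snap('scene','s20')
im=cv2.imread('pics/s20.png');cv2.imwrite('pics/s20z.png',cv2.resize(im[190:340,360:520],None,fx=4,fy=4,interpolation=cv2.INTER_CUBIC))
"
```

```text
t 22.53 p [ 0.6124 -0.2868  0.1646] yaw 103.91 down [-0.  0. -1.] w 0.244 F [ 0.2 -0.  -2.5] q [-0.48  0.14  1.52 -0.    1.48 -0.72]
```

View pics/s20z.png

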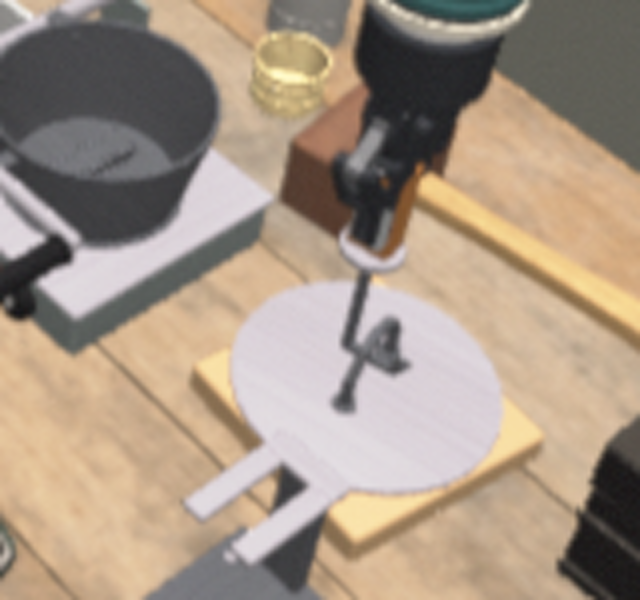

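move_arm:
  plan:
    - {"gripper": -1, "linear": [0.006, 0, 0], "twist": 0}
    - {"gripper": -1, "linear": [0.01, 0, 0], "twist": 0}
    - {"gripper": -1, "linear": [0.012, 0, 0], "twist": 0}
    - {"gripper": -1, "linear": [0.012, 0, 0], "twist": 0}
    - {"gripper": -1, "linear": [0.012, 0, 0], "twist": 0}
    - {"gripper": -1, "linear": [0.005, 0, 0], "twist": 0}
    - {"gripper": -1, "linear": [0, 0, 0], "twist": 0}

```text
time_s: 23.17
tool_pos: [0.5986, -0.23, 0.1651]
tool_rot: [0.616, 0.788, 0.0, 0.0]
contact_force: [-1.0, 0.3, -1.8]
width: 0.254
```

```bash
python3 -c "
from h import *
rep();snap('scene','s21')
im=cv2.imread('pics/s21.png');cv2.imwrite('pics/s21z.png',cv2.resize(im[190:340,360:520],None,fx=4,fy=4,interpolation=cv2.INTER_CUBIC))
"
```

```text
t 23.17 p [ 0.5986 -0.23    0.1651] yaw 103.99 down [ 0. -0. -1.] w 0.254 F [-1.   0.3 -1.8] q [-0.41  0.07  1.6   0.    1.47 -0.65]
```

View pics/s21z.png

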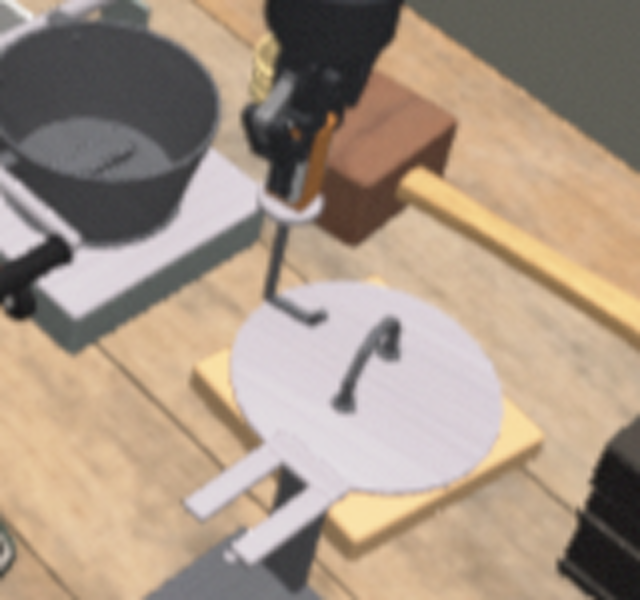

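move_arm:
  plan:
    - {"gripper": -1, "linear": [0, 0, -0.03], "twist": 0}
    - {"gripper": -1, "linear": [0, 0, -0.035], "twist": 0}
    - {"gripper": -1, "linear": [0, 0, -0.035], "twist": 7}
    - {"gripper": -1, "linear": [0, 0, -0.035], "twist": 7}
    - {"gripper": -1, "linear": [0, 0, -0.035], "twist": 7}
    - {"gripper": -1, "linear": [0, 0, -0.01], "twist": 7}
    - {"gripper": -1, "linear": [0, 0, 0], "twist": 7}
    - {"gripper": -1, "linear": [0, 0, 0], "twist": 7}

```text
time_s: 23.88
tool_pos: [0.599, -0.2321, 0.346]
tool_rot: [0.859, 0.512, 0.001, 0.001]
contact_force: [0.4, -0.1, -2.1]
width: 0.252
```

move_arm:
  plan:
    - {"gripper": -1, "linear": [0, 0, 0], "twist": 7}
    - {"gripper": -1, "linear": [0, 0, 0], "twist": 7}
    - {"gripper": -1, "linear": [0, 0, 0], "twist": 7}
    - {"gripper": -1, "linear": [0, 0, 0], "twist": 7}
    - {"gripper": -1, "linear": [0, 0, 0], "twist": 7}
    - {"gripper": -1, "linear": [0, 0, 0], "twist": 7}
    - {"gripper": -1, "linear": [0, 0, 0], "twist": 7}
    - {"gripper": -1, "linear": [0, 0, 0], "twist": 7}

```text
time_s: 24.55
tool_pos: [0.5988, -0.232, 0.3446]
tool_rot: [0.999, 0.048, -0.0, 0.0]
contact_force: [-0.1, -0.2, -1.1]
width: 0.249
```

```bash
python3 -c "
from h import *
rep();delta(.375,-.3727,.30)"
```

```text
t 24.55 p [ 0.5988 -0.232   0.3446] yaw 5.54 down [-0. -0. -1.] w 0.249 F [-0.1 -0.2 -1.1] q [-0.41  0.04  1.34 -0.    1.76  1.06]
tool delta [-236.3  118.5   44.7] mm; |d| 268.1
```

move_arm:
  plan:
    - {"gripper": -1, "linear": [-0.017, 0.009, 0], "twist": 0}
    - {"gripper": -1, "linear": [-0.034, 0.017, 0], "twist": 0}
    - {"gripper": -1, "linear": [-0.034, 0.017, 0], "twist": 0}
    - {"gripper": -1, "linear": [-0.034, 0.017, 0], "twist": 0}
    - {"gripper": -1, "linear": [-0.034, 0.017, 0], "twist": 0}
    - {"gripper": -1, "linear": [-0.034, 0.017, 0], "twist": 0}
    - {"gripper": -1, "linear": [-0.034, 0.017, 0], "twist": 0}
    - {"gripper": -1, "linear": [-0.015, 0.0075, 0.01], "twist": 2.1}

```text
time_s: 25.22
tool_pos: [0.3732, -0.3759, 0.3368]
tool_rot: [0.999, 0.032, 0.001, 0.002]
contact_force: [-0.2, 0.5, -1.5]
width: 0.248
```

move_arm:
  plan:
    - {"gripper": -1, "linear": [0, 0, 0.03], "twist": 0}
    - {"gripper": -1, "linear": [0, 0, 0.035], "twist": 0}
    - {"gripper": -1, "linear": [0, 0, 0.035], "twist": 0}
    - {"gripper": -1, "linear": [0, 0, 0.03], "twist": 0}
    - {"gripper": -1, "linear": [0, 0, 0.02], "twist": 0}
    - {"gripper": -1, "linear": [0, 0, 0], "twist": 0}
    - {"gripper": -1, "linear": [0, 0, 0], "twist": 0}

```text
time_s: 25.8
tool_pos: [0.376, -0.3738, 0.1847]
tool_rot: [0.999, 0.033, -0.0, -0.0]
contact_force: [-0.0, 0.8, -0.6]
width: 0.251
```

```bash
python3 -c "
from h import *
rep();delta(.375,-.3730,.1522);delta(.4345,-.3695,.1522);snap('wrist','w22')"
```

```text
t 25.8 p [ 0.376  -0.3738  0.1847] yaw 3.8 down [-0.001  0.001 -1.   ] w 0.251 F [-0.   0.8 -0.6] q [-0.83 -0.19  1.81 -0.    1.52  0.67]
tool delta [-0.9 -0.8 32.5] mm; |d| 32.5
tool delta [58.7 -0.4 32.4] mm; |d| 67.1
```

View pics/w22.png

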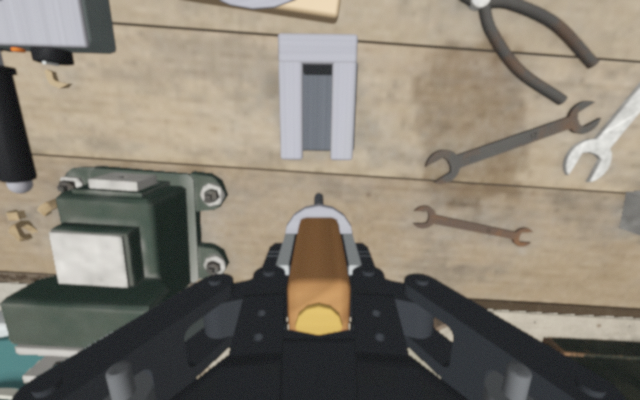

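move_arm:
  plan:
    - {"gripper": -1, "linear": [0, 0, 0.016], "twist": 0.4}
    - {"gripper": -1, "linear": [0, 0, 0.016], "twist": 0}
    - {"gripper": -1, "linear": [0, 0, 0], "twist": 0}
    - {"gripper": -1, "linear": [0.012, 0, 0], "twist": 0}
    - {"gripper": -1, "linear": [0.016, 0, 0], "twist": 0}
    - {"gripper": -1, "linear": [0.018, 0, 0], "twist": 0}
    - {"gripper": -1, "linear": [0.013, 0, 0], "twist": 0}
    - {"gripper": -1, "linear": [0, 0, 0], "twist": 0}

```text
time_s: 26.52
tool_pos: [0.4377, -0.3702, 0.1542]
tool_rot: [1.0, 0.03, 0.001, 0.001]
contact_force: [0.5, 0.7, -1.3]
width: 0.246
```

```bash
python3 -c "
from h import *
rep();delta(.435,-.3695,.1362);snap('scene','s23')
im=cv2.imread('pics/s23.png');cv2.imwrite('pics/s23z.png',cv2.resize(im[240:370,360:480],None,fx=4,fy=4,interpolation=cv2.INTER_CUBIC))"
```

```text
t 26.52 p [ 0.4377 -0.3702  0.1542] yaw 3.49 down [ 0.002 -0.001 -1.   ] w 0.246 F [ 0.5  0.7 -1.3] q [-0.75 -0.08  1.76  0.    1.45  0.76]
tool delta [-2.7 -0.9 18. ] mm; |d| 18.3
```

View pics/s23z.png

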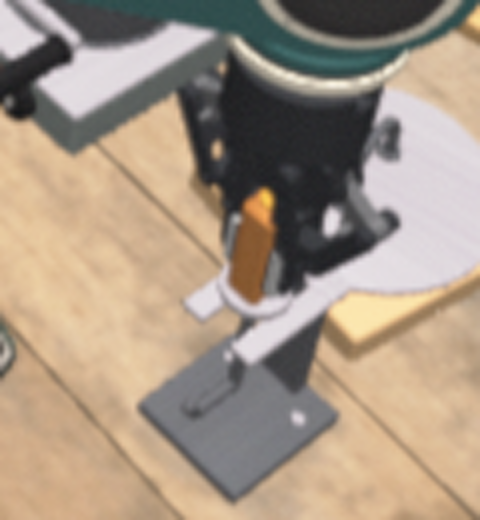

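Lifter is in the slot above the prongs. Lower and release.

move_arm:
  plan:
    - {"gripper": -1, "linear": [-0.0015, 0, 0.006], "twist": 0}
    - {"gripper": -1, "linear": [0, 0, 0.006], "twist": 0}
    - {"gripper": -1, "linear": [0, 0, 0.0055], "twist": 0}
    - {"gripper": -1, "linear": [0, 0, 0], "twist": 0}
    - {"gripper": -0.2, "linear": [0, 0, 0], "twist": 0}
    - {"gripper": 0, "linear": [0, 0, 0], "twist": 0}
    - {"gripper": 0, "linear": [0, 0, 0], "twist": 0}
    - {"gripper": 0, "linear": [0, 0, 0], "twist": 0}

```text
time_s: 27.23
tool_pos: [0.4333, -0.3703, 0.1349]
tool_rot: [1.0, 0.03, -0.0, -0.0]
contact_force: [-0.3, -0.3, 0.2]
width: 0.5
```

```bash
python3 -c "
from h import *
rep();snap('scene','s24');snap('wrist','w24')
im=cv2.imread('pics/s24.png');cv2.imwrite('pics/s24z.png',cv2.resize(im[240:370,360:480],None,fx=4,fy=4,interpolation=cv2.INTER_CUBIC))"
```

```text
t 27.23 p [ 0.4333 -0.3703  0.1349] yaw 3.4 down [-0.  0. -1.] w 0.5 F [-0.3 -0.3  0.2] q [-0.75 -0.07  1.79 -0.    1.42  0.76]
```

View pics/s24z.png

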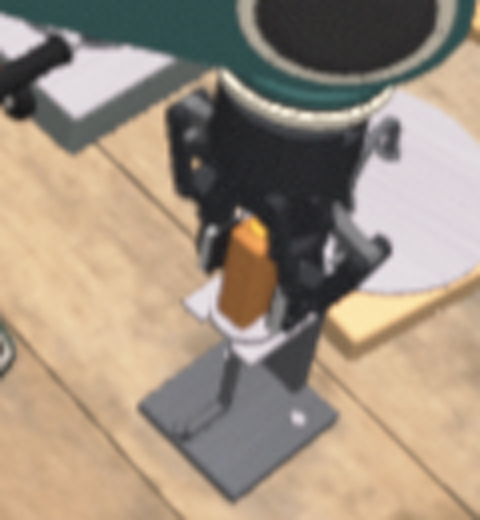

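View pics/w24.png

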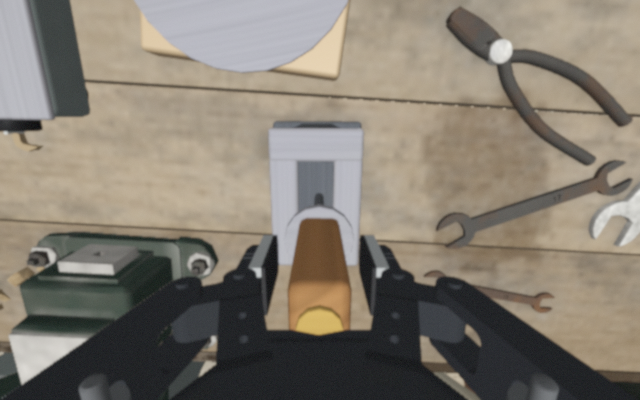

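```bash
python3 -c "
from h import *
A=load('d3');B=load('s3')
def P(m): return np.array(m['camera_matrix'])@np.hstack([m['R'],np.array(m['t']).reshape(3,1)])
X=cv2.triangulatePoints(P(A),P(B),np.array([[397.2],[176.7]]),np.array([[327.],[287.5]]));print(X[:3]/X[3])
rep()
"
```

```text
[[ 0.31646857]
 [-0.17293772]
 [ 0.10107743]]
t 27.33 p [ 0.4335 -0.3702  0.135 ] yaw 3.4 down [-0.  0. -1.] w 0.504 F [-0.   0.2 -0.1] q [-0.75 -0.07  1.79 -0.    1.42  0.76]
```

move_arm:
  plan:
    - {"gripper": 0, "linear": [0, 0, -0.02], "twist": 0}
    - {"gripper": 0, "linear": [0, 0, -0.035], "twist": 0}
    - {"gripper": 0, "linear": [0, 0, -0.04], "twist": 0}
    - {"gripper": 0, "linear": [0, 0, -0.04], "twist": 0}
    - {"gripper": 0, "linear": [0, -0.03, -0.01], "twist": 0.5}
    - {"gripper": 0, "linear": [0, -0.035, 0], "twist": 1}
    - {"gripper": 0, "linear": [0, -0.035, 0], "twist": 0}
    - {"gripper": 0, "linear": [0, -0.03, 0], "twist": 0}

```text
time_s: 28.0
tool_pos: [0.4275, -0.2388, 0.2804]
tool_rot: [1.0, 0.016, 0.0, 0.0]
contact_force: [0.5, -0.6, 1.0]
width: 0.502
```

```bash
python3 -c "
from h import *
rep();delta(.4248,-.1809,.126);snap('wrist','w25');snap('scene','s25');snap('side','d25')
im=cv2.imread('pics/s25.png');cv2.imwrite('pics/s25z.png',cv2.resize(im[150:350,260:460],None,fx=3,fy=3,interpolation=cv2.INTER_CUBIC))"
```

```text
t 28.0 p [ 0.4275 -0.2388  0.2804] yaw 1.88 down [ 0. -0. -1.] w 0.502 F [ 0.5 -0.6  1. ] q [-0.56 -0.3   1.75  0.    1.69  0.98]
tool delta [ -0.8 -58.  154.4] mm; |d| 164.9
```

View pics/w25.png

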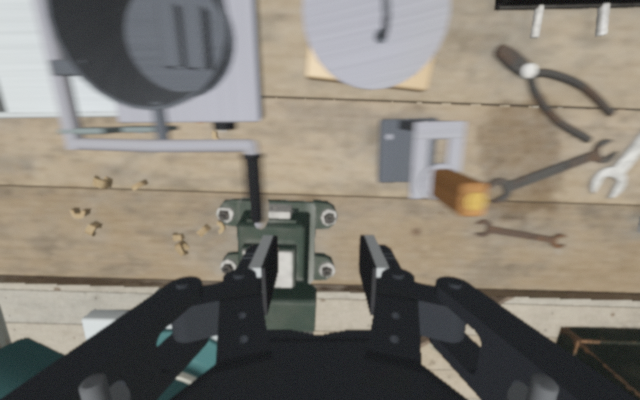

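View pics/s25z.png

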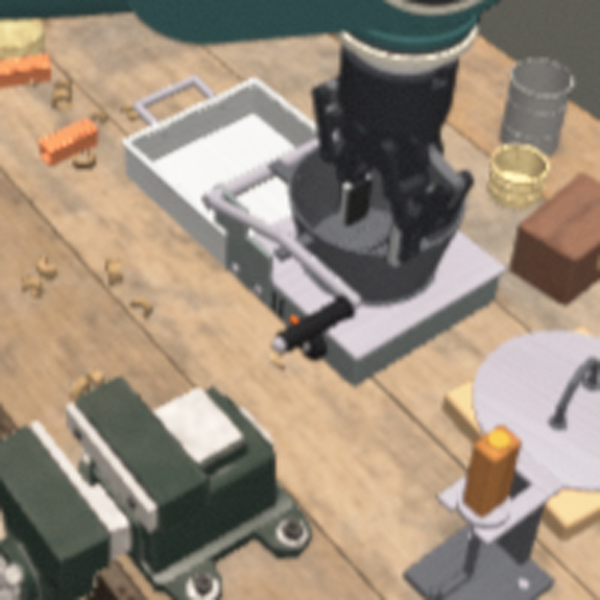

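```bash
python3 -c "
from h import *
m=load('w25')
for z in (.145,.154): print(ray(252,153,z,m),ray(258,225,z,m))
q=(.5765,-.0807,.0338);c,s=math.cos(q[2]),math.sin(q[2])
for X in (-.122,-.155,-.188): print(proj([q[0]+c*X-s*-.095,q[1]+s*X+c*-.095,.145],m))
"
```

```text
[ 0.46004203 -0.17583892  0.145     ] [ 0.38701338 -0.17979006  0.145     ]
[ 0.46120092 -0.17785043  0.154     ] [ 0.39053386 -0.18167379  0.154     ]
[[256.19360169 155.51236891]]
[[258.18886889 189.0871709 ]]
[[260.0635769  220.63329675]]
```

move_arm:
  plan:
    - {"gripper": 0, "linear": [-0.001, -0.03, 0], "twist": 0}
    - {"gripper": 0, "linear": [0, -0.03, 0.02], "twist": 0}
    - {"gripper": 0, "linear": [0, 0, 0.035], "twist": 0}
    - {"gripper": 0, "linear": [0, 0, 0.035], "twist": 0}
    - {"gripper": 0, "linear": [0, 0, 0.03], "twist": 0}
    - {"gripper": 0, "linear": [0, 0, 0.012], "twist": 0}
    - {"gripper": 0, "linear": [0, 0, 0], "twist": 0}
    - {"gripper": 0, "linear": [0, 0, 0], "twist": 0}

```text
time_s: 28.82
tool_pos: [0.4251, -0.1811, 0.1491]
tool_rot: [1.0, 0.016, -0.0, 0.0]
contact_force: [-0.1, -0.7, 1.1]
width: 0.498
```

```bash
python3 -c "
from h import *
rep();delta(.4248,-.1790,.126);snap('wrist','w26');snap('side','d26')"
```

```text
t 28.82 p [ 0.4251 -0.1811  0.1491] yaw 1.88 down [-0. -0. -1.] w 0.498 F [-0.1 -0.7  1.1] q [-0.46 -0.33  1.99 -0.    1.49  1.08]
tool delta [-0.2 -2.1 23.1] mm; |d| 23.2
```

View pics/w26.png

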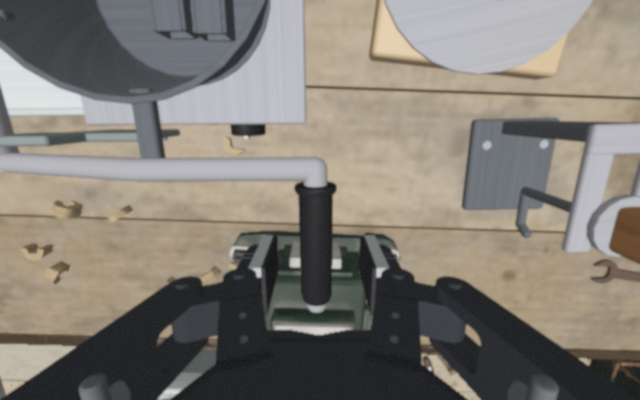

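move_arm:
  plan:
    - {"gripper": 0, "linear": [0, -0.001, 0.012], "twist": 0}
    - {"gripper": 0, "linear": [0, 0, 0.011], "twist": 0}
    - {"gripper": -0.5, "linear": [0, 0, 0], "twist": 0}
    - {"gripper": -1, "linear": [0, 0, 0], "twist": 0}
    - {"gripper": -1, "linear": [0, 0, 0], "twist": 0}
    - {"gripper": -1, "linear": [0, 0, 0], "twist": 0}
    - {"gripper": -1, "linear": [0, 0, 0], "twist": 0}
  force: 40

```text
time_s: 29.5
tool_pos: [0.4246, -0.1795, 0.1251]
tool_rot: [1.0, 0.017, -0.0, 0.0]
contact_force: [-2.8, -2.0, -4.2]
width: 0.196
```

```bash
python3 -c "
from h import *
rep()
# arc in furnace yz; hinge world
q=(.5765,-.0807,.0338);c,s=math.cos(q[2]),math.sin(q[2])
S,p,R=st()
d=p-np.array([q[0],q[1],0]); L=np.array([c*d[0]+s*d[1],-s*d[0]+c*d[1],d[2]+.019]); print('grasp in furnace',L)
y0,z0=-.190,.030; r=np.hypot(y0,z0);a0=math.atan2(z0,y0)
print('r',np.hypot(L[1]-.095,L[2]-.115))
prev=None
N=24
for k in range(N+1):
  th=2.35*k/N; a=a0-th; Y,Z=r*math.cos(a),r*math.sin(a)
  if prev: print(k,round(th,2),'dy(tool)',round(-(Y-prev[0])*1000,1),'dz(tool)',round(-(Z-prev[1])*1000,1),'furn y,z',round(.095+Y,3),round(.115+Z,3))
  prev=(Y,Z)
"
```

```text
t 29.5 p [ 0.4246 -0.1795  0.1251] yaw 1.91 down [-0.001 -0.    -1.   ] w 0.196 F [-2.8 -2.  -4.2] q [-0.46 -0.32  2.02 -0.    1.44  1.08]
grasp in furnace [-0.15517139 -0.09361149  0.14410209]
r 0.19084346164483465
1 0.1 dy(tool) -3.8 dz(tool) -18.4 furn y,z -0.091 0.163
2 0.2 dy(tool) -5.6 dz(tool) -18.0 furn y,z -0.086 0.181
3 0.29 dy(tool) -7.4 dz(tool) -17.3 furn y,z -0.078 0.199
4 0.39 dy(tool) -9.0 dz(tool) -16.5 furn y,z -0.069 0.215
5 0.49 dy(tool) -10.6 dz(tool) -15.6 furn y,z -0.059 0.231
6 0.59 dy(tool) -12.1 dz(tool) -14.5 furn y,z -0.047 0.245
7 0.69 dy(tool) -13.4 dz(tool) -13.2 furn y,z -0.033 0.258
8 0.78 dy(tool) -14.6 dz(tool) -11.8 furn y,z -0.018 0.27
9 0.88 dy(tool) -15.7 dz(tool) -10.3 furn y,z -0.003 0.281
10 0.98 dy(tool) -16.7 dz(tool) -8.8 furn y,z 0.014 0.289
11 1.08 dy(tool) -17.4 dz(tool) -7.1 furn y,z 0.031 0.297
12 1.18 dy(tool) -18.1 dz(tool) -5.4 furn y,z 0.049 0.302
13 1.27 dy(tool) -18.5 dz(tool) -3.6 furn y,z 0.068 0.305
14 1.37 dy(tool) -18.7 dz(tool) -1.7 furn y,z 0.087 0.307
15 1.47 dy(tool) -18.8 dz(tool) 0.1 furn y,z 0.105 0.307
16 1.57 dy(tool) -18.7 dz(tool) 1.9 furn y,z 0.124 0.305
17 1.66 dy(tool) -18.4 dz(tool) 3.8 furn y,z 0.143 0.301
18 1.76 dy(tool) -18.0 dz(tool) 5.6 furn y,z 0.161 0.296
19 1.86 dy(tool) -17.4 dz(tool) 7.3 furn y,z 0.178 0.289
20 1.96 dy(tool) -16.6 dz(tool) 8.9 furn y,z 0.195 0.28
21 2.06 dy(tool) -15.6 dz(tool) 10.5 furn y,z 0.21 0.269
22 2.15 dy(tool) -14.5 dz(tool) 12.0 furn y,z 0.225 0.257
23 2.25 dy(tool) -13.3 dz(tool) 13.4 furn y,z 0.238 0.244
24 2.35 dy(tool) -11.9 dz(tool) 14.6 furn y,z 0.25 0.229
```

move_arm:
  plan:
    - {"gripper": -1, "linear": [0, -0.004, -0.018], "twist": 0}
    - {"gripper": -1, "linear": [0, -0.0055, -0.018], "twist": 0}
    - {"gripper": -1, "linear": [0, -0.0075, -0.0175], "twist": 0}
    - {"gripper": -1, "linear": [0, -0.009, -0.0165], "twist": 0}
    - {"gripper": -1, "linear": [0, -0.0105, -0.0155], "twist": 0}
    - {"gripper": -1, "linear": [0, -0.012, -0.0145], "twist": 0}
    - {"gripper": -1, "linear": [0, -0.0135, -0.013], "twist": 0}
    - {"gripper": -1, "linear": [0, -0.0145, -0.012], "twist": 0}

```text
time_s: 30.17
tool_pos: [0.4224, -0.1049, 0.2538]
tool_rot: [1.0, 0.015, 0.002, 0.003]
contact_force: [-4.2, -14.7, 11.1]
width: 0.198
```

```bash
cat > arc.py <<'E'
from h import *
rep()
q=(.5765,-.0807,.0338);c,s=math.cos(q[2]),math.sin(q[2])
S,p,R=st()
d=p-np.array([q[0],q[1],0]); L=np.array([c*d[0]+s*d[1],-s*d[0]+c*d[1],d[2]+.019]); print('grasp in furnace',L,'r',np.hypot(L[1]-.095,L[2]-.115),'th',math.atan2(.03,-.19)-math.atan2(L[2]-.115,L[1]-.095))
E
python3 arc.py
```

```text
t 30.17 p [ 0.4224 -0.1049  0.2538] yaw 1.77 down [ 0.004 -0.006 -1.   ] w 0.198 F [ -4.2 -14.7  11.1] q [-0.3  -0.43  1.89 -0.01  1.68  1.24]
grasp in furnace [-0.1548262  -0.01896417  0.27277084] r 0.1946264904803251 th 0.7886321002588059
```

Tracks the arc well (0.79 rad). Continue.

move_arm:
  plan:
    - {"gripper": -1, "linear": [0, -0.0155, -0.0095], "twist": 0}
    - {"gripper": -1, "linear": [0, -0.0165, -0.0085], "twist": 0}
    - {"gripper": -1, "linear": [0, -0.0175, -0.007], "twist": 0}
    - {"gripper": -1, "linear": [0, -0.018, -0.0055], "twist": 0}
    - {"gripper": -1, "linear": [0, -0.0185, -0.0035], "twist": 0}
    - {"gripper": -1, "linear": [0, -0.0185, -0.0015], "twist": 0}
    - {"gripper": -1, "linear": [0, -0.019, 0], "twist": 0}
    - {"gripper": -1, "linear": [0, -0.0185, 0.002], "twist": 0}

```text
time_s: 30.83
tool_pos: [0.4174, 0.0395, 0.2853]
tool_rot: [1.0, 0.017, 0.001, 0.0]
contact_force: [-2.4, -2.5, 11.4]
width: 0.196
```

```bash
python3 arc.py
```

```text
t 30.83 p [0.4174 0.0395 0.2853] yaw 1.9 down [ 0.002 -0.001 -1.   ] w 0.196 F [-2.4 -2.5 11.4] q [ 0.03 -0.47  1.86 -0.    1.74  1.57]
grasp in furnace [-0.15491821  0.12555609  0.30429261] r 0.19174296865446608 th 1.5742364340719313
```

move_arm:
  plan:
    - {"gripper": -1, "linear": [0, -0.0185, 0.004], "twist": 0}
    - {"gripper": -1, "linear": [0, -0.018, 0.0055], "twist": 0}
    - {"gripper": -1, "linear": [0, -0.0175, 0.0075], "twist": 0}
    - {"gripper": -1, "linear": [0, -0.0165, 0.009], "twist": 0}
    - {"gripper": -1, "linear": [0, -0.0155, 0.0105], "twist": 0}
    - {"gripper": -1, "linear": [0, -0.0145, 0.012], "twist": 0}
    - {"gripper": -1, "linear": [0, -0.0135, 0.0135], "twist": 0}
    - {"gripper": -1, "linear": [0, -0.01, 0.0125], "twist": 0}

```text
time_s: 31.5
tool_pos: [0.4133, 0.1643, 0.2094]
tool_rot: [1.0, 0.017, 0.001, -0.001]
contact_force: [-1.2, 0.9, 2.3]
width: 0.195
```

move_arm:
  plan:
    - {"gripper": -1, "linear": [0, 0, 0], "twist": 0}
    - {"gripper": -1, "linear": [0, 0, 0], "twist": 0}
    - {"gripper": -1, "linear": [0, 0, 0], "twist": 0}
    - {"gripper": -1, "linear": [0, 0, 0], "twist": 0}

```text
time_s: 31.83
tool_pos: [0.4132, 0.1633, 0.2097]
tool_rot: [1.0, 0.017, -0.0, -0.001]
contact_force: [-6.2, 5.4, 1.2]
width: 0.194
```

```bash
python3 arc.py; python3 -c "
from h import *
snap('side','d27');snap('scene','s27')
im=cv2.imread('pics/d27.png');cv2.imwrite('pics/d27z.png',cv2.resize(im[120:340,210:370],None,fx=2.7,fy=2.7,interpolation=cv2.INTER_CUBIC))
im=cv2.imread('pics/s27.png');cv2.imwrite('pics/s27z.png',cv2.resize(im[120:300,260:460],None,fx=3,fy=3,interpolation=cv2.INTER_CUBIC))"
```

```text
t 31.83 p [0.4132 0.1633 0.2097] yaw 1.94 down [-0.     0.002 -1.   ] w 0.194 F [-6.2  5.4  1.2] q [ 0.32 -0.4   1.94  0.    1.6   1.85]
grasp in furnace [-0.15495964  0.24939703  0.22866137] r 0.19172206544522752 th 2.3504043579071268
```

View pics/d27z.png

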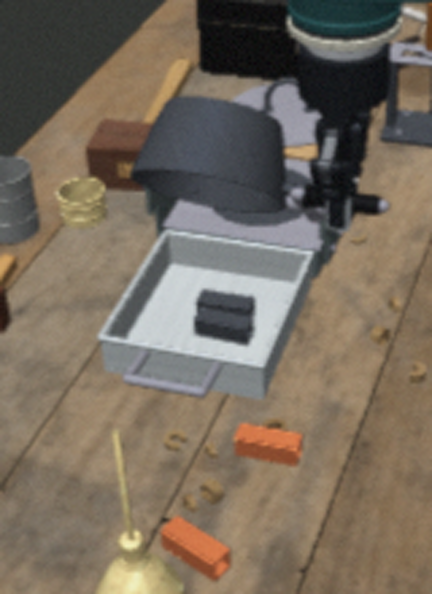

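View pics/s27z.png

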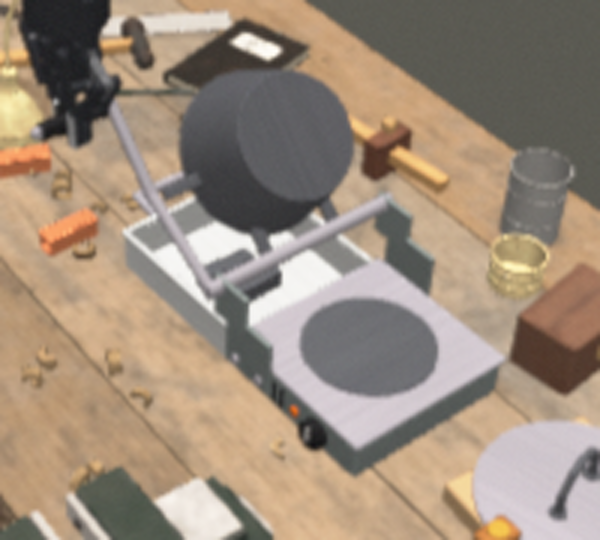

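move_arm:
  plan:
    - {"gripper": -1, "linear": [0, 0.012, -0.0145], "twist": 0}
    - {"gripper": -1, "linear": [0, 0.0135, -0.0135], "twist": 0}
    - {"gripper": -1, "linear": [0, 0.0145, -0.012], "twist": 0}
    - {"gripper": -1, "linear": [0, 0.0155, -0.0105], "twist": 0}
    - {"gripper": -1, "linear": [0, 0.0165, -0.009], "twist": 0}
    - {"gripper": -1, "linear": [0, 0.0175, -0.0075], "twist": 0}
    - {"gripper": -1, "linear": [0, 0.018, -0.0055], "twist": 0}
    - {"gripper": -1, "linear": [0, 0.0185, -0.004], "twist": 0}

```text
time_s: 32.6
tool_pos: [0.418, 0.0363, 0.2874]
tool_rot: [1.0, 0.017, 0.002, -0.001]
contact_force: [6.8, 3.4, 6.9]
width: 0.197
```

move_arm:
  plan:
    - {"gripper": -1, "linear": [0, 0.0185, -0.002], "twist": 0}
    - {"gripper": -1, "linear": [0, 0.019, 0], "twist": 0}
    - {"gripper": -1, "linear": [0, 0.0185, 0.0015], "twist": 0}
    - {"gripper": -1, "linear": [0, 0.0185, 0.0035], "twist": 0}
    - {"gripper": -1, "linear": [0, 0.018, 0.0055], "twist": 0}
    - {"gripper": -1, "linear": [0, 0.0175, 0.007], "twist": 0}
    - {"gripper": -1, "linear": [0, 0.0165, 0.0085], "twist": 0}
    - {"gripper": -1, "linear": [0, 0.0155, 0.01], "twist": 0}

```text
time_s: 33.27
tool_pos: [0.4226, -0.1062, 0.2522]
tool_rot: [1.0, 0.016, 0.001, 0.0]
contact_force: [8.0, 3.1, -0.9]
width: 0.196
```

```bash
python3 arc.py
```

```text
t 33.27 p [ 0.4226 -0.1062  0.2522] yaw 1.88 down [ 0.002 -0.    -1.   ] w 0.196 F [ 8.   3.1 -0.9] q [-0.31 -0.43  1.89  0.    1.68  1.23]
grasp in furnace [-0.15469072 -0.02027481  0.2711601 ] r 0.19409857918195464 th 0.7782988562867734
```

move_arm:
  plan:
    - {"gripper": -1, "linear": [0, 0.014, 0.012], "twist": 0}
    - {"gripper": -1, "linear": [0, 0.0125, 0.013], "twist": 0}
    - {"gripper": -1, "linear": [0, 0.0115, 0.0145], "twist": 0}
    - {"gripper": -1, "linear": [0, 0.0105, 0.0155], "twist": 0}
    - {"gripper": -1, "linear": [0, 0.009, 0.0165], "twist": 0}
    - {"gripper": -1, "linear": [0, 0.0075, 0.0175], "twist": 0}
    - {"gripper": -1, "linear": [0, 0.0055, 0.018], "twist": 0}
    - {"gripper": -1, "linear": [0, 0.004, 0.0185], "twist": 0}

```text
time_s: 33.93
tool_pos: [0.4251, -0.18, 0.1264]
tool_rot: [1.0, 0.016, 0.001, -0.0]
contact_force: [-10.8, 45.1, 74.7]
width: 0.195
```

```bash
python3 arc.py
```

```text
t 33.93 p [ 0.4251 -0.18    0.1264] yaw 1.87 down [ 0.002  0.    -1.   ] w 0.195 F [-10.8  45.1  74.7] q [-0.46 -0.32  2.02  0.    1.45  1.08]
grasp in furnace [-0.1546492  -0.09417401  0.14544383] r 0.1916080143711012 th 0.0029603105080111547
```

move_arm:
  plan:
    - {"gripper": -1, "linear": [0, -0.001, -0.002], "twist": 0}
    - {"gripper": -0.4, "linear": [0, 0, 0], "twist": 0}
    - {"gripper": 0, "linear": [0, 0, 0], "twist": 0}
    - {"gripper": 0, "linear": [0, 0, -0.02], "twist": 0}
    - {"gripper": 0, "linear": [0, 0, -0.04], "twist": 0}
    - {"gripper": 0, "linear": [0, 0, -0.04], "twist": 0}
    - {"gripper": 0, "linear": [0, 0, -0.04], "twist": 0}
    - {"gripper": 0, "linear": [0, 0, -0.03], "twist": 0}

```text
time_s: 34.6
tool_pos: [0.4246, -0.1785, 0.3022]
tool_rot: [1.0, 0.017, 0.001, 0.001]
contact_force: [0.7, 0.1, 0.9]
width: 0.5
```

move_arm:
  plan:
    - {"gripper": 0, "linear": [0, -0.03, 0], "twist": 0}
    - {"gripper": 0, "linear": [0, -0.04, 0], "twist": 0}
    - {"gripper": 0, "linear": [0, -0.04, 0], "twist": 0}
    - {"gripper": 0, "linear": [0, -0.04, 0], "twist": 0}
    - {"gripper": 0, "linear": [0, -0.04, 0], "twist": 0}
    - {"gripper": 0, "linear": [0, -0.04, 0], "twist": 0}
    - {"gripper": 0, "linear": [0, -0.04, 0], "twist": 0}
    - {"gripper": 0, "linear": [0, -0.04, 0], "twist": 0}

```text
time_s: 35.27
tool_pos: [0.4137, 0.1332, 0.2989]
tool_rot: [1.0, 0.017, 0.001, -0.0]
contact_force: [1.4, 0.2, -0.7]
width: 0.499
```

```bash
python3 -c "
from h import *
rep();delta(.40,.22,.28);snap('wrist','w28');snap('side','d28')
for n in ['fresh_1','hot_1','pot_handle']:
  for c in ['wrist','side']: print(c,n,[([round(float(v),3) for v in d['location']],round(float(d['confidence']),2)) for d in ctrl.boxes_of(n,c)])
"
```

```text
t 35.27 p [0.4137 0.1332 0.2989] yaw 1.9 down [ 0.001  0.    -1.   ] w 0.499 F [ 1.4  0.2 -0.7] q [ 0.25 -0.43  1.82 -0.    1.75  1.79]
tool delta [-10.8 -87.2  18.9] mm; |d| 89.9
wrist fresh_1 [([0.459, 0.257, 0.018], 0.96), ([0.474, 0.386, 0.022], 0.7)]
side fresh_1 [([0.469, 0.398, 0.019], 0.81), ([0.455, 0.27, 0.02], 0.58)]
wrist hot_1 [([0.564, 0.088, 0.027], 0.71)]
side hot_1 [([0.559, 0.087, 0.027], 0.71), ([0.552, 0.125, 0.024], 0.64)]
wrist pot_handle [([0.547, -0.108, 0.112], 0.6), ([0.566, 0.108, 0.004], 0.15)]
side pot_handle [([0.569, -0.088, 0.112], 0.86)]
```

View pics/w28.png

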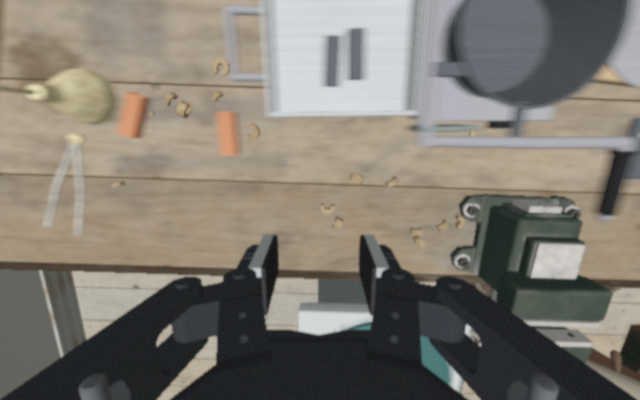

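View pics/d28.png

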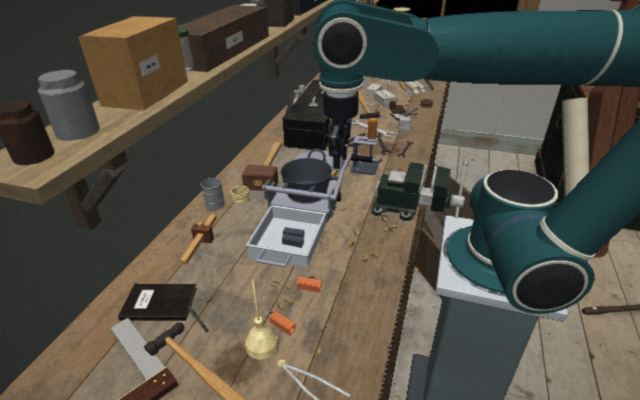

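```bash
python3 -c "
from h import *
im=cv2.imread('pics/w28.png');cv2.imwrite('pics/w28z.png',cv2.resize(im[80:170,100:250],None,fx=5,fy=5,interpolation=cv2.INTER_CUBIC))"
```

```text
(no output)
```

View pics/w28z.png

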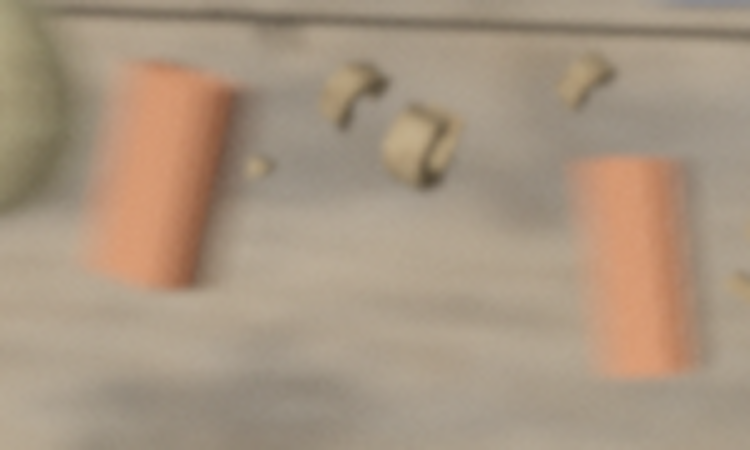

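move_arm:
  plan:
    - {"gripper": 0, "linear": [0, -0.03, 0], "twist": 0}
    - {"gripper": 0, "linear": [-0.005, -0.04, 0.02], "twist": 0}
    - {"gripper": 0, "linear": [-0.005, -0.03, 0.02], "twist": 0}
    - {"gripper": 0, "linear": [0, 0, 0], "twist": 0}
    - {"gripper": 0, "linear": [0, 0, 0], "twist": 0}
    - {"gripper": 0, "linear": [0, 0, 0], "twist": 0}

```text
time_s: 36.17
tool_pos: [0.402, 0.2271, 0.2602]
tool_rot: [1.0, 0.016, 0.0, 0.0]
contact_force: [-1.1, -0.0, 0.8]
width: 0.501
```

```bash
python3 -c "
from h import *
snap('wrist','w29');rep()
im=cv2.imread('pics/w29.png');cv2.imwrite('pics/w29z.png',cv2.resize(im[50:200,100:340],None,fx=3.3333,fy=3.33333,interpolation=cv2.INTER_CUBIC))"
```

```text
t 36.22 p [0.4022 0.2269 0.2606] yaw 1.82 down [ 0.001  0.    -1.   ] w 0.497 F [ 1.1 -0.3  0.7] q [ 0.46 -0.37  1.83 -0.    1.67  2.  ]
```

View pics/w29z.png

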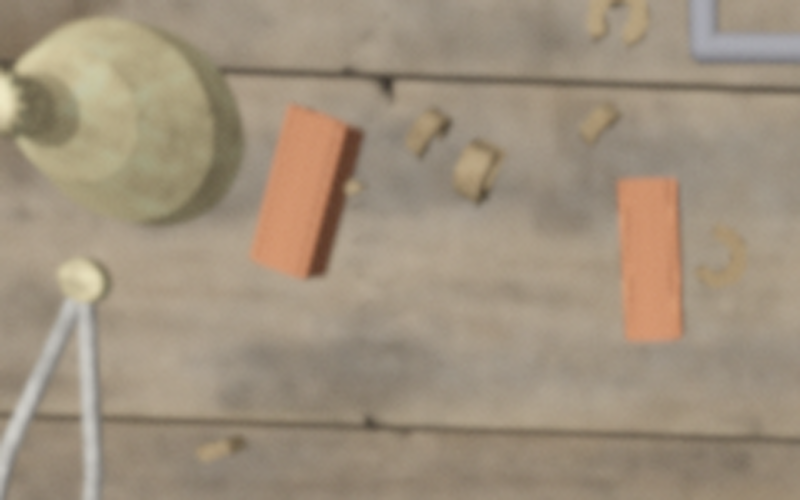

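```bash
python3 -c "
from fit import *
m=load('w29');W=lambda u,v:cr(u,v,100,50,10/3)
hx,hy=.03,.011
A=[((hx,hy,.022),m,W(292,105)),((hx,-hy,.022),m,W(350,123)),((-hx,-hy,.022),m,W(306,278)),((-hx,hy,.022),m,W(252,257))]
B=[((hx,hy,.022),m,W(618,180)),((hx,-hy,.022),m,W(675,178)),((-hx,-hy,.022),m,W(680,340)),((-hx,hy,.022),m,W(626,341))]
for n,i in (('A',A),('B',B)):
  q,r=fit(i,[.46,.3,0]);print(n,q.round(4),np.degrees(q[2]).round(1),r.round(1).tolist())
for uv in [(150,225),(215,200),(240,150),(238,110),(200,45)]: print(ray(*W(*uv),.0,m).round(3),ray(*W(*uv),.02,m).round(3))
"
```

```text
A [ 0.4758  0.3894 -0.349 ] -20.0 [[-0.1, -1.1], [-0.0, 0.6], [0.4, 0.4], [-0.2, 0.2]]
B [0.4547 0.2578 0.0519] 3.0 [[-0.3, -0.1], [0.2, 0.1], [0.4, -0.0], [-0.3, -0.0]]
[0.462 0.46  0.   ] [0.462 0.448 0.02 ]
[0.472 0.433 0.   ] [0.472 0.423 0.02 ]
[0.491 0.421 0.   ] [0.49  0.411 0.02 ]
[0.506 0.42  0.   ] [0.504 0.41  0.02 ]
[0.529 0.432 0.   ] [0.526 0.422 0.02 ]
```

```bash
python3 -c "
from h import *
delta(.4547,.2578,.06)"
```

```text
tool delta [ 53.3 -29.2 200.6] mm; |d| 209.6
```

move_arm:
  plan:
    - {"gripper": -0.1, "linear": [0.018, -0.01, 0.02], "twist": -1.2}
    - {"gripper": -0.2, "linear": [0.018, -0.01, 0.03], "twist": 0}
    - {"gripper": -0.2, "linear": [0.017, -0.0085, 0.035], "twist": 0}
    - {"gripper": -0.2, "linear": [0, 0, 0.035], "twist": 0}
    - {"gripper": -0.2, "linear": [0, 0, 0.035], "twist": 0}
    - {"gripper": -0.2, "linear": [0, 0, 0.03], "twist": 0}
    - {"gripper": -0.2, "linear": [0, 0, 0.01], "twist": 0}
    - {"gripper": -0.2, "linear": [0, 0, 0], "twist": 0}

```text
time_s: 36.88
tool_pos: [0.4529, 0.2576, 0.0632]
tool_rot: [1.0, 0.026, -0.001, 0.001]
contact_force: [-0.4, 0.4, 0.2]
width: 0.398
```

```bash
python3 -c "
from h import *
snap('wrist','w30');rep();delta(.4547,.2578,.004)"
```

```text
t 36.93 p [0.4538 0.2582 0.0654] yaw 3.03 down [-0. -0. -1.] w 0.398 F [0.2 0.9 0.8] q [ 0.47 -0.12  1.96 -0.    1.31  1.99]
tool delta [ 0.9  0.5 61.4] mm; |d| 61.4
```

View pics/w30.png

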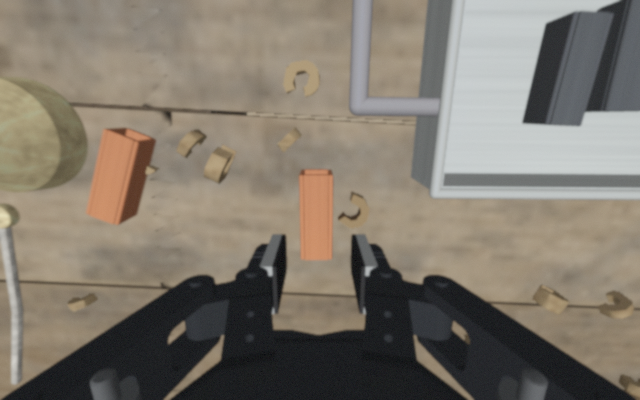

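move_arm:
  plan:
    - {"gripper": -0.2, "linear": [0.001, 0, 0.015], "twist": 0}
    - {"gripper": -0.2, "linear": [0, 0, 0.02], "twist": 0}
    - {"gripper": -0.2, "linear": [0, 0, 0.017], "twist": 0}
    - {"gripper": -0.2, "linear": [0, 0, 0.008], "twist": 0}
    - {"gripper": -0.2, "linear": [0, 0, 0], "twist": 0}
    - {"gripper": -0.6, "linear": [0, 0, 0], "twist": 0}
    - {"gripper": -1, "linear": [0, 0, 0], "twist": 0}
    - {"gripper": -1, "linear": [0, 0, 0], "twist": 0}
  force: 40

```text
time_s: 37.6
tool_pos: [0.4552, 0.2595, 0.0067]
tool_rot: [1.0, 0.027, 0.001, -0.001]
contact_force: [-0.4, -1.8, 7.7]
width: 0.243
```

move_arm:
  plan:
    - {"gripper": -1, "linear": [0, 0, 0], "twist": 0}
    - {"gripper": -1, "linear": [0, 0, 0], "twist": 0}
    - {"gripper": -1, "linear": [0, 0, -0.02], "twist": 0}
    - {"gripper": -1, "linear": [0, 0, -0.035], "twist": 0}
    - {"gripper": -1, "linear": [0, 0, -0.035], "twist": 0}
    - {"gripper": -1, "linear": [0, 0, -0.035], "twist": 0}
    - {"gripper": -1, "linear": [0, 0, -0.035], "twist": 0}
    - {"gripper": -1, "linear": [0, 0, -0.03], "twist": 0}

```text
time_s: 38.27
tool_pos: [0.4542, 0.2591, 0.1985]
tool_rot: [1.0, 0.027, 0.001, -0.001]
contact_force: [-0.5, 0.7, -0.7]
width: 0.246
```

```bash
python3 -c "
from h import *
snap('wrist','w31');rep();delta(.5765,-.105,.22)"
```

```text
t 38.32 p [0.4556 0.2598 0.2045] yaw 3.11 down [ 0.008  0.004 -1.   ] w 0.247 F [-0.2  0.3  7.6] q [ 0.47 -0.21  1.8  -0.    1.54  1.99]
tool delta [101.  370.8 -16.1] mm; |d| 384.6
```

View pics/w31.png

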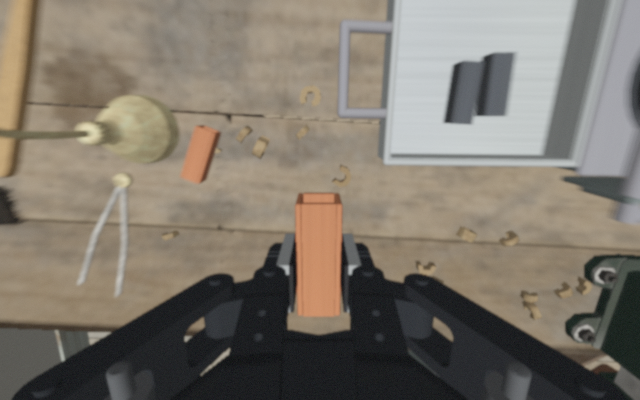

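move_arm:
  plan:
    - {"gripper": -1, "linear": [0.005, 0.02, -0.01], "twist": 0}
    - {"gripper": -1, "linear": [0.0105, 0.038, -0.01], "twist": 0}
    - {"gripper": -1, "linear": [0.0105, 0.038, 0], "twist": 0}
    - {"gripper": -1, "linear": [0.0105, 0.038, 0], "twist": 0}
    - {"gripper": -1, "linear": [0.0105, 0.038, 0], "twist": 0}
    - {"gripper": -1, "linear": [0.0105, 0.038, 0], "twist": 0}
    - {"gripper": -1, "linear": [0.0105, 0.038, 0], "twist": 0}
    - {"gripper": -1, "linear": [0.0105, 0.038, 0], "twist": 0}

```text
time_s: 38.98
tool_pos: [0.5483, -0.0243, 0.2157]
tool_rot: [1.0, 0.027, 0.001, 0.0]
contact_force: [0.9, 0.7, -0.6]
width: 0.246
```

move_arm:
  plan:
    - {"gripper": -1, "linear": [0.0105, 0.038, 0], "twist": 0}
    - {"gripper": -1, "linear": [0.0105, 0.032, 0], "twist": 0}
    - {"gripper": -1, "linear": [0.005, 0.015, 0], "twist": 0}
    - {"gripper": -1, "linear": [0, 0, 0], "twist": 0}
    - {"gripper": -1, "linear": [0, 0, 0], "twist": 0}

```text
time_s: 39.4
tool_pos: [0.5787, -0.1061, 0.2149]
tool_rot: [1.0, 0.026, -0.0, -0.0]
contact_force: [0.1, -0.3, -1.7]
width: 0.248
```

```bash
python3 -c "
from h import *
snap('wrist','w32');rep();delta(.5765,-.1,.09)"
```

```text
t 39.45 p [ 0.5786 -0.1053  0.2149] yaw 3.1 down [ 0.  0. -1.] w 0.246 F [ 0.3 -0.1 -1.4] q [-0.22 -0.07  1.66  0.    1.55  1.29]
tool delta [ -1.8  -5.4 124.9] mm; |d| 125.1
```

View pics/w32.png

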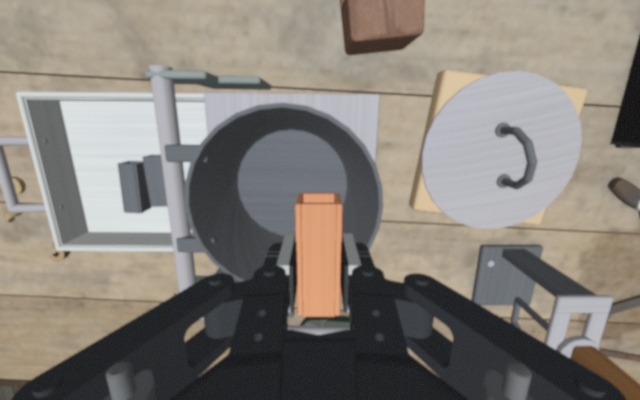

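move_arm:
  plan:
    - {"gripper": -1, "linear": [-0.002, -0.005, 0.01], "twist": 0}
    - {"gripper": -1, "linear": [0, 0, 0.025], "twist": 0}
    - {"gripper": -1, "linear": [0, 0, 0.025], "twist": 0}
    - {"gripper": -1, "linear": [0, 0, 0.025], "twist": 0}
    - {"gripper": -1, "linear": [0, 0, 0.025], "twist": 0}
    - {"gripper": -1, "linear": [0, 0, 0.015], "twist": 0}
    - {"gripper": -1, "linear": [0, 0, 0], "twist": 0}
    - {"gripper": -0.3, "linear": [0, 0, 0], "twist": 0}

```text
time_s: 40.12
tool_pos: [0.5759, -0.0996, 0.0894]
tool_rot: [1.0, 0.028, -0.0, -0.0]
contact_force: [-0.4, 0.7, 0.6]
width: 0.348
```

move_arm:
  plan:
    - {"gripper": -0.3, "linear": [0, 0, 0], "twist": 0}
    - {"gripper": -0.3, "linear": [0, 0, 0], "twist": 0}
    - {"gripper": -0.3, "linear": [0, 0, 0], "twist": 0}
    - {"gripper": -0.3, "linear": [0, 0, -0.03], "twist": 0}
    - {"gripper": -0.3, "linear": [0, 0, -0.04], "twist": 0}
    - {"gripper": -0.3, "linear": [0, 0, -0.04], "twist": 0}
    - {"gripper": -0.3, "linear": [0, 0, -0.04], "twist": 0}
    - {"gripper": -0.3, "linear": [0, 0, -0.02], "twist": 0}

```text
time_s: 40.78
tool_pos: [0.577, -0.101, 0.2661]
tool_rot: [1.0, 0.027, 0.003, 0.001]
contact_force: [-0.5, 0.2, 0.9]
width: 0.354
```

```bash
python3 -c "
from h import *
snap('wrist','w33');rep();delta(.44,.36,.24)"
```

```text
t 40.83 p [ 0.5776 -0.1011  0.2686] yaw 3.11 down [ 0.009 -0.002 -1.   ] w 0.352 F [-0.2 -0.6  4.3] q [-0.22 -0.09  1.59  0.    1.63  1.3 ]
tool delta [-112.6 -467.9   26.4] mm; |d| 482.0
```

View pics/w33.png

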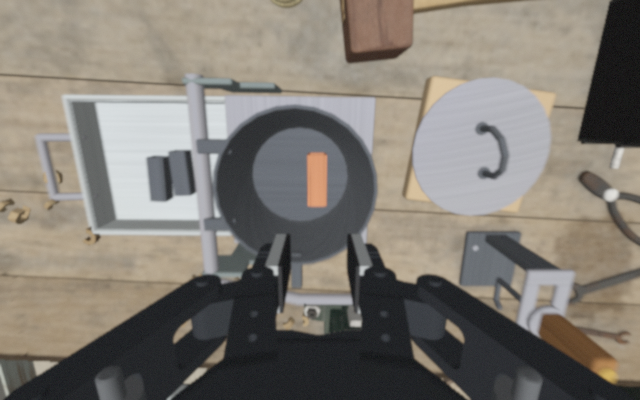

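move_arm:
  plan:
    - {"gripper": -0.3, "linear": [-0.005, -0.02, 0], "twist": 0}
    - {"gripper": -0.3, "linear": [-0.009, -0.038, 0], "twist": 0}
    - {"gripper": -0.3, "linear": [-0.009, -0.038, 0], "twist": 0}
    - {"gripper": -0.3, "linear": [-0.009, -0.038, 0], "twist": 0}
    - {"gripper": -0.3, "linear": [-0.009, -0.038, 0], "twist": 0}
    - {"gripper": -0.3, "linear": [-0.009, -0.038, 0], "twist": 0}
    - {"gripper": -0.3, "linear": [-0.009, -0.038, 0], "twist": 0}
    - {"gripper": -0.3, "linear": [-0.009, -0.038, 0], "twist": 0}

```text
time_s: 41.5
tool_pos: [0.492, 0.1827, 0.2606]
tool_rot: [1.0, 0.027, 0.001, -0.0]
contact_force: [0.4, -0.2, 0.5]
width: 0.349
```

move_arm:
  plan:
    - {"gripper": -0.3, "linear": [-0.009, -0.038, 0], "twist": 0}
    - {"gripper": -0.3, "linear": [-0.009, -0.038, 0], "twist": 0}
    - {"gripper": -0.3, "linear": [-0.009, -0.038, 0], "twist": 0}
    - {"gripper": -0.3, "linear": [-0.009, -0.038, 0], "twist": 0}
    - {"gripper": -0.3, "linear": [-0.009, -0.025, 0], "twist": 0}
    - {"gripper": -0.3, "linear": [0, 0, 0], "twist": 7}
    - {"gripper": -0.3, "linear": [0, 0, 0], "twist": 7}
    - {"gripper": -0.3, "linear": [0, 0, 0], "twist": 7}

```text
time_s: 42.17
tool_pos: [0.4381, 0.356, 0.2602]
tool_rot: [0.987, -0.158, 0.0, -0.0]
contact_force: [0.1, 0.1, -0.3]
width: 0.349
```

move_arm:
  plan:
    - {"gripper": -0.3, "linear": [0, 0, 0.02], "twist": 2}
    - {"gripper": -0.3, "linear": [0, 0, 0], "twist": 0}
    - {"gripper": -0.3, "linear": [0, 0, 0], "twist": 0}

```text
time_s: 42.42
tool_pos: [0.4381, 0.3551, 0.2395]
tool_rot: [0.985, -0.172, -0.0, 0.0]
contact_force: [0.1, 0.4, -0.2]
width: 0.353
```

```bash
python3 -c "
from h import *
snap('wrist','w34');rep();delta(.4758,.3894,.15)"
```

```text
t 42.47 p [0.4384 0.3553 0.2403] yaw -19.78 down [ 0.  0. -1.] w 0.354 F [-0.1  0.5  0.7] q [ 0.64 -0.13  1.67  0.    1.6   2.55]
tool delta [ 23.7 -44.8  90.3] mm; |d| 103.5
```

View pics/w34.png

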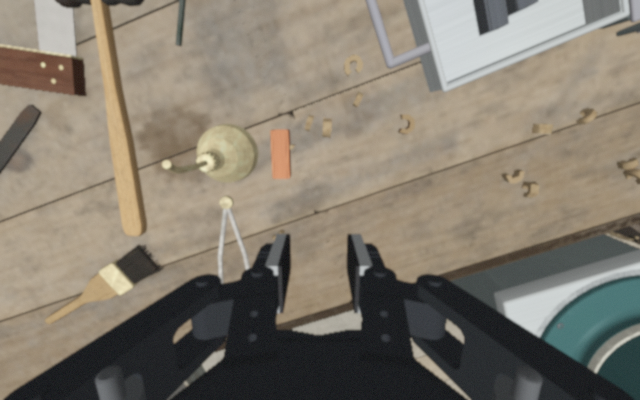

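```bash
python3 -c "
from h import *
im=cv2.imread('pics/w34.png');cv2.imwrite('pics/w34z.png',cv2.resize(im[100:200,180:320],None,fx=5,fy=5,interpolation=cv2.INTER_CUBIC))"
```

```text
(no output)
```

View pics/w34z.png

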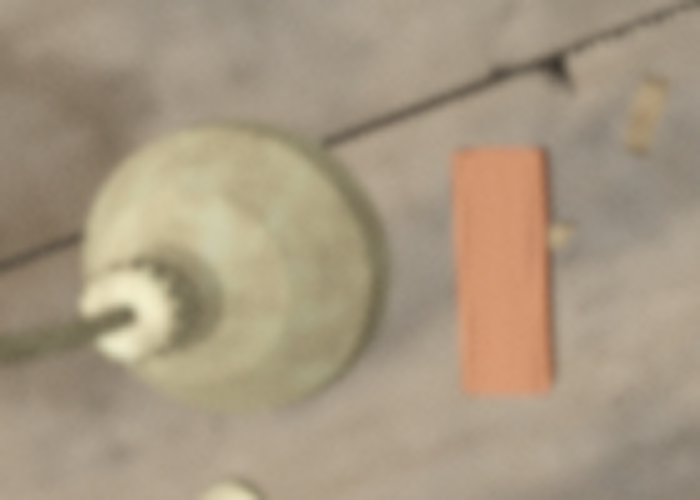

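```bash
python3 -c "
from fit import *
m=load('w34');W=lambda u,v:cr(u,v,180,100,5)
hx,hy=.03,.011
A=[((hx,hy,.022),m,W(454,149)),((hx,-hy,.022),m,W(544,149)),((-hx,-hy,.022),m,W(551,393)),((-hx,hy,.022),m,W(465,393))]
q,r=fit(A,[.47,.39,-.35]);print(q.round(4),np.degrees(q[2]),r.round(1).tolist())
n=np.array([-math.sin(q[2]),math.cos(q[2])])
for z in (0,.01,.02):
  P=ray(*W(380,290),z,m); print(z,P.round(3),'perp from axis',((P[:2]-q[:2])@n).round(4))
"
```

```text
[ 0.4754  0.3901 -0.3448] -19.754591826009644 [[-0.1, 0.0], [0.1, -0.0], [0.1, -0.0], [-0.1, 0.0]]
0 [0.481 0.426 0.   ] perp from axis 0.0355
0.01 [0.481 0.423 0.01 ] perp from axis 0.0333
0.02 [0.482 0.421 0.02 ] perp from axis 0.0312
```

```bash
python3 -c "
from h import *
delta(.4655,.3921,.06)"
```

```text
tool delta [ 13.1 -43.8 180.3] mm; |d| 186.0
```

move_arm:
  plan:
    - {"gripper": -0.3, "linear": [0.006, -0.02, 0.02], "twist": 0}
    - {"gripper": -0.3, "linear": [0.007, -0.024, 0.02], "twist": 0}
    - {"gripper": -0.3, "linear": [0, 0, 0.03], "twist": 0}
    - {"gripper": -0.3, "linear": [0, 0, 0.03], "twist": 0}
    - {"gripper": -0.3, "linear": [0, 0, 0.03], "twist": 0}
    - {"gripper": -0.3, "linear": [0, 0, 0.03], "twist": 0}
    - {"gripper": -0.3, "linear": [0, 0, 0.015], "twist": 0}
    - {"gripper": -0.3, "linear": [0, 0, 0], "twist": 0}

```text
time_s: 43.13
tool_pos: [0.4646, 0.3915, 0.0618]
tool_rot: [0.985, -0.172, -0.002, 0.002]
contact_force: [-0.7, 0.1, -0.8]
width: 0.353
```

```bash
python3 -c "
from h import *
snap('wrist','w35');snap('side','d35');rep();delta(.4655,.3921,.006)
im=cv2.imread('pics/d35.png');cv2.imwrite('pics/d35z.png',cv2.resize(im[230:380,200:350],None,fx=4,fy=4,interpolation=cv2.INTER_CUBIC))"
```

```text
t 43.23 p [0.466  0.3926 0.0659] yaw -19.84 down [ 0.  0. -1.] w 0.347 F [ 0.5 -0.1  0.5] q [0.66 0.07 1.77 0.   1.31 2.58]
tool delta [-0.4  0.6 59.9] mm; |d| 59.9
```

View pics/w35.png

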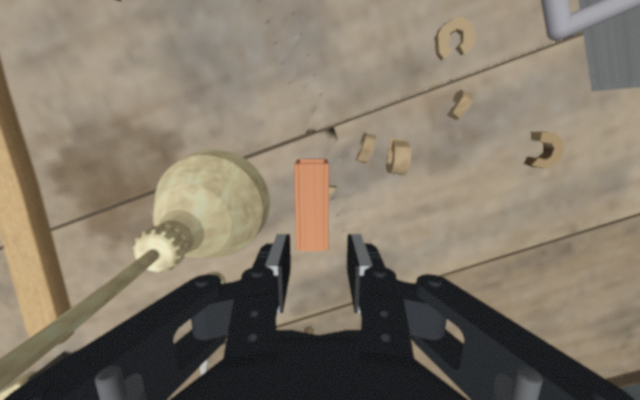

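View pics/d35z.png

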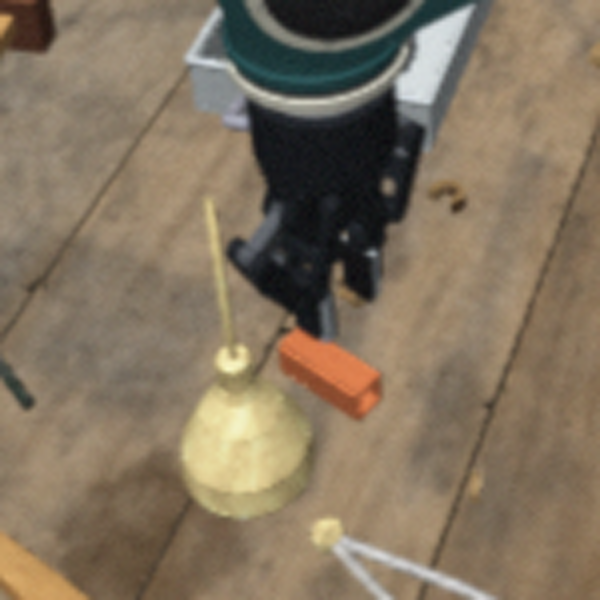

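move_arm:
  plan:
    - {"gripper": -0.3, "linear": [0, 0.0005, 0.015], "twist": 0}
    - {"gripper": -0.3, "linear": [0, 0, 0.02], "twist": 0}
    - {"gripper": -0.3, "linear": [0, 0, 0.015], "twist": 0}
    - {"gripper": -0.3, "linear": [0, 0, 0.009], "twist": 0}
    - {"gripper": -0.3, "linear": [0, 0, 0], "twist": 0}
    - {"gripper": -0.6, "linear": [0, 0, 0], "twist": 0}
    - {"gripper": -1, "linear": [0, 0, 0], "twist": 0}
    - {"gripper": -1, "linear": [0, 0, 0], "twist": 0}

```text
time_s: 43.9
tool_pos: [0.466, 0.3922, 0.0071]
tool_rot: [0.985, -0.173, 0.001, -0.001]
contact_force: [0.1, -0.7, -1.3]
width: 0.244
```

move_arm:
  plan:
    - {"gripper": -1, "linear": [0, 0, 0], "twist": 0}
    - {"gripper": -1, "linear": [0, 0, 0], "twist": 0}
    - {"gripper": -1, "linear": [0, 0, -0.02], "twist": 0}
    - {"gripper": -1, "linear": [0, 0, -0.035], "twist": 0}
    - {"gripper": -1, "linear": [0, 0, -0.035], "twist": 0}
    - {"gripper": -1, "linear": [0, 0, -0.035], "twist": 0}
    - {"gripper": -1, "linear": [0, 0, -0.035], "twist": 0}
    - {"gripper": -1, "linear": [0, 0, -0.05], "twist": 0}

```text
time_s: 44.57
tool_pos: [0.4649, 0.3914, 0.2083]
tool_rot: [0.985, -0.173, -0.0, 0.0]
contact_force: [0.9, 0.5, -1.5]
width: 0.246
```

```bash
python3 -c "
from h import *
snap('wrist','w36');rep()
s,p,R=st();print(R)"
```

```text
t 44.62 p [0.4667 0.3928 0.2186] yaw -19.89 down [ 0.008  0.006 -1.   ] w 0.247 F [-0.1 -0.1  8.7] q [ 0.66 -0.03  1.61  0.    1.55  2.58]
[[ 0.94035513 -0.34011113  0.00752709]
 [-0.34015634 -0.94035072  0.0058474 ]
 [ 0.00508934 -0.00805902 -0.99995457]]
```

View pics/w36.png

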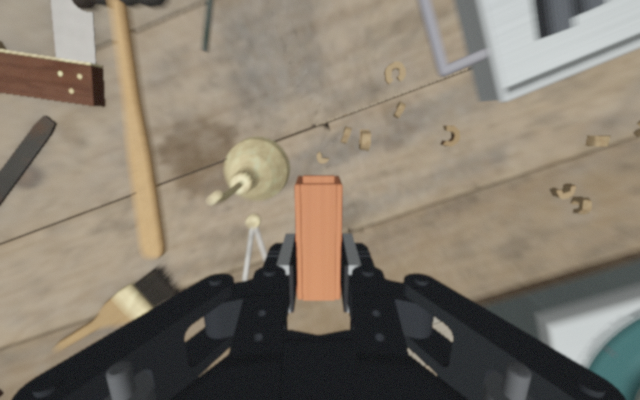

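move_arm:
  plan:
    - {"gripper": -1, "linear": [0, 0, 0], "twist": -7.1}
    - {"gripper": -1, "linear": [0, 0, 0], "twist": -7.1}
    - {"gripper": -1, "linear": [0, 0, 0], "twist": -7.1}
    - {"gripper": -1, "linear": [0, 0, 0], "twist": -0.7}
    - {"gripper": -1, "linear": [0.005, 0.02, 0], "twist": 0}
    - {"gripper": -1, "linear": [0.009, 0.038, 0], "twist": 0}
    - {"gripper": -1, "linear": [0.009, 0.038, 0], "twist": 0}
    - {"gripper": -1, "linear": [0.009, 0.038, 0], "twist": 0}

```text
time_s: 45.28
tool_pos: [0.5023, 0.2578, 0.2073]
tool_rot: [1.0, 0.017, 0.0, -0.0]
contact_force: [0.5, 1.0, -0.4]
width: 0.246
```

move_arm:
  plan:
    - {"gripper": -1, "linear": [0.009, 0.038, 0], "twist": 0}
    - {"gripper": -1, "linear": [0.009, 0.038, 0], "twist": 0}
    - {"gripper": -1, "linear": [0.009, 0.038, 0], "twist": 0}
    - {"gripper": -1, "linear": [0.009, 0.038, 0], "twist": 0}
    - {"gripper": -1, "linear": [0.009, 0.038, 0], "twist": 0}
    - {"gripper": -1, "linear": [0.009, 0.038, 0], "twist": 0}
    - {"gripper": -1, "linear": [0.009, 0.038, 0], "twist": 0}
    - {"gripper": -1, "linear": [0, 0, 0], "twist": 0}

```text
time_s: 45.95
tool_pos: [0.5761, -0.0098, 0.2072]
tool_rot: [1.0, 0.014, 0.0, 0.001]
contact_force: [0.3, 1.6, -2.1]
width: 0.243
```

```bash
python3 -c "
from h import *
rep();delta(.567,-.054,.22)"
```

```text
t 45.95 p [ 0.5761 -0.0098  0.2072] yaw 1.64 down [ 0.    -0.002 -1.   ] w 0.243 F [ 0.3  1.6 -2.1] q [-0.06 -0.09  1.69 -0.    1.54  1.48]
tool delta [-10.3  43.9 -12.8] mm; |d| 46.9
```

move_arm:
  plan:
    - {"gripper": -1, "linear": [-0.005, 0.022, 0], "twist": 0}
    - {"gripper": -1, "linear": [-0.005, 0.022, 0], "twist": 0}
    - {"gripper": -1, "linear": [0, 0, 0], "twist": 0}
    - {"gripper": -1, "linear": [0, 0, 0], "twist": 0}

```text
time_s: 46.28
tool_pos: [0.5667, -0.0494, 0.2074]
tool_rot: [1.0, 0.016, 0.0, -0.0]
contact_force: [0.1, 0.6, -1.1]
width: 0.245
```

```bash
python3 -c "
from h import *
snap('wrist','w37');rep();delta(.567,-.054,.093)"
```

```text
t 46.33 p [ 0.5668 -0.0487  0.2074] yaw 1.93 down [ 0.  0. -1.] w 0.244 F [-0.2  1.2 -2. ] q [-0.13 -0.11  1.71  0.    1.54  1.41]
tool delta [  0.    5.3 114.4] mm; |d| 114.5
```

View pics/w37.png

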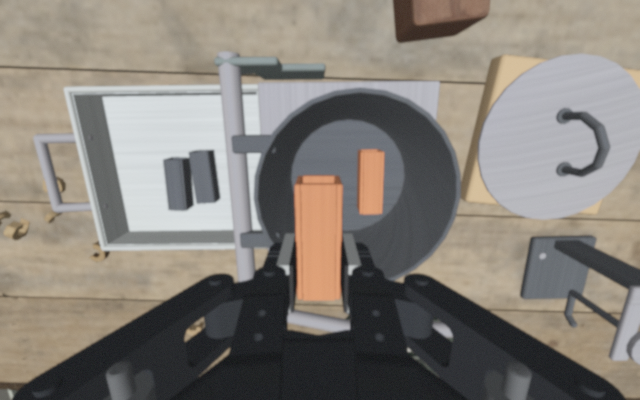

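move_arm:
  plan:
    - {"gripper": -1, "linear": [0, 0.005, 0.01], "twist": 0}
    - {"gripper": -1, "linear": [0, 0, 0.025], "twist": 0}
    - {"gripper": -1, "linear": [0, 0, 0.025], "twist": 0}
    - {"gripper": -1, "linear": [0, 0, 0.025], "twist": 0}
    - {"gripper": -1, "linear": [0, 0, 0.02], "twist": 0}
    - {"gripper": -1, "linear": [0, 0, 0.009], "twist": 0}
    - {"gripper": -1, "linear": [0, 0, 0], "twist": 0}
    - {"gripper": -0.35, "linear": [0, 0, 0], "twist": 0}

```text
time_s: 47.0
tool_pos: [0.5671, -0.0534, 0.0937]
tool_rot: [1.0, 0.018, -0.0, -0.0]
contact_force: [0.3, 0.6, 0.6]
width: 0.323
```

move_arm:
  plan:
    - {"gripper": -0.35, "linear": [0, 0, 0], "twist": 0}
    - {"gripper": -0.35, "linear": [0, 0, 0], "twist": 0}
    - {"gripper": -0.35, "linear": [0, 0, 0], "twist": 0}
    - {"gripper": -0.35, "linear": [0, 0, -0.03], "twist": 0}
    - {"gripper": -0.35, "linear": [0, 0, -0.04], "twist": 0}
    - {"gripper": -0.3, "linear": [0, 0, -0.04], "twist": 0}
    - {"gripper": -0.3, "linear": [0, 0, -0.04], "twist": 0}
    - {"gripper": -0.3, "linear": [0, 0, -0.03], "twist": 0}

```text
time_s: 47.67
tool_pos: [0.567, -0.0538, 0.2779]
tool_rot: [1.0, 0.018, 0.002, 0.0]
contact_force: [-0.1, 0.1, -0.6]
width: 0.342
```

```bash
python3 -c "
from h import *
snap('wrist','w38');rep();delta(.434,-.3695,.30)"
```

```text
t 47.72 p [ 0.5681 -0.0539  0.2835] yaw 2.11 down [ 0.01  -0.001 -1.   ] w 0.35 F [-0.6  0.7  5.8] q [-0.14 -0.13  1.6   0.    1.66  1.39]
tool delta [-145.4  310.5  -17.3] mm; |d| 343.3
```

View pics/w38.png

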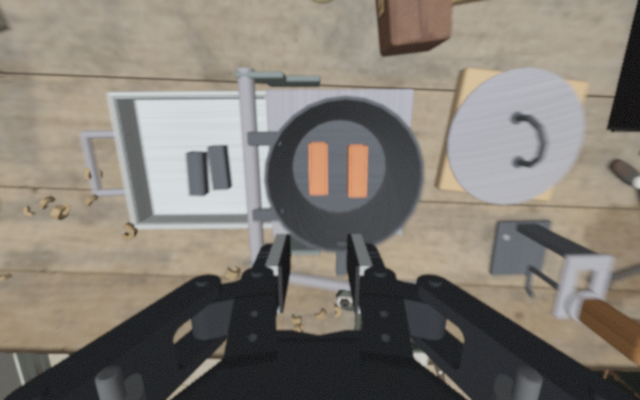

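move_arm:
  plan:
    - {"gripper": -0.2, "linear": [-0.009, 0.02, -0.01], "twist": 0}
    - {"gripper": 0, "linear": [-0.017, 0.036, -0.01], "twist": 0}
    - {"gripper": 0, "linear": [-0.017, 0.036, 0], "twist": 0}
    - {"gripper": 0, "linear": [-0.017, 0.036, 0], "twist": 0}
    - {"gripper": 0, "linear": [-0.017, 0.036, 0], "twist": 0}
    - {"gripper": 0, "linear": [-0.017, 0.036, 0], "twist": 0}
    - {"gripper": 0, "linear": [-0.017, 0.036, 0], "twist": 0}
    - {"gripper": 0, "linear": [-0.017, 0.036, 0], "twist": 0}

```text
time_s: 48.38
tool_pos: [0.4479, -0.3319, 0.2942]
tool_rot: [1.0, 0.018, 0.001, 0.0]
contact_force: [1.0, -0.4, 0.1]
width: 0.5
```

move_arm:
  plan:
    - {"gripper": 0, "linear": [-0.015, 0.032, 0], "twist": 0}
    - {"gripper": 0, "linear": [-0.004, 0.008, 0.02], "twist": -1.3}
    - {"gripper": 0, "linear": [0, 0, 0.03], "twist": 0}
    - {"gripper": 0, "linear": [0, 0, 0], "twist": 0}
    - {"gripper": 0, "linear": [0, 0, 0], "twist": 0}

```text
time_s: 48.8
tool_pos: [0.4312, -0.3706, 0.243]
tool_rot: [1.0, 0.03, -0.001, -0.001]
contact_force: [0.1, -0.7, 1.4]
width: 0.499
```

```bash
python3 -c "
from h import *
snap('wrist','w39');rep();delta(.434,-.3698,.2)"
```

```text
t 48.85 p [ 0.4317 -0.3707  0.2446] yaw 3.42 down [ 0. -0. -1.] w 0.502 F [-0.2  0.   0.3] q [-0.75 -0.12  1.65  0.    1.61  0.76]
tool delta [ 2.3 -0.8 44.6] mm; |d| 44.7
```

View pics/w39.png

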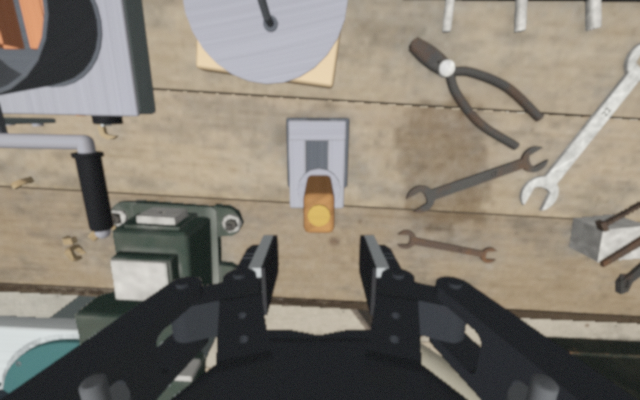

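```bash
python3 -c "
from h import *
print(ray(318.5,215.5,.194,load('w39')));delta(.4333,-.370,.1365)"
```

```text
[ 0.43283773 -0.3718786   0.194     ]
tool delta [  1.6  -0.7 108.1] mm; |d| 108.1
```

move_arm:
  plan:
    - {"gripper": 0, "linear": [0.0015, -0.0003, 0.018], "twist": 0}
    - {"gripper": 0, "linear": [0, 0, 0.025], "twist": 0}
    - {"gripper": 0, "linear": [0, 0, 0.025], "twist": 0}
    - {"gripper": 0, "linear": [0, 0, 0.025], "twist": 0}
    - {"gripper": 0, "linear": [0, 0, 0.015], "twist": 0}
    - {"gripper": 0, "linear": [0, 0, 0], "twist": 0}
    - {"gripper": 0, "linear": [0, 0, 0], "twist": 0}

```text
time_s: 49.43
tool_pos: [0.4337, -0.3705, 0.1371]
tool_rot: [1.0, 0.03, 0.0, 0.0]
contact_force: [-0.4, -0.7, -0.5]
width: 0.502
```

```bash
python3 -c "
from h import *
snap('wrist','w40');rep();delta(.4333,-.370,.1362)"
```

```text
t 49.48 p [ 0.4339 -0.3708  0.1379] yaw 3.45 down [ 0.002 -0.002 -1.   ] w 0.499 F [-1.   0.2  1.1] q [-0.75 -0.07  1.78  0.    1.43  0.76]
tool delta [-0.6 -0.9  1.7] mm; |d| 2.0
```

View pics/w40.png

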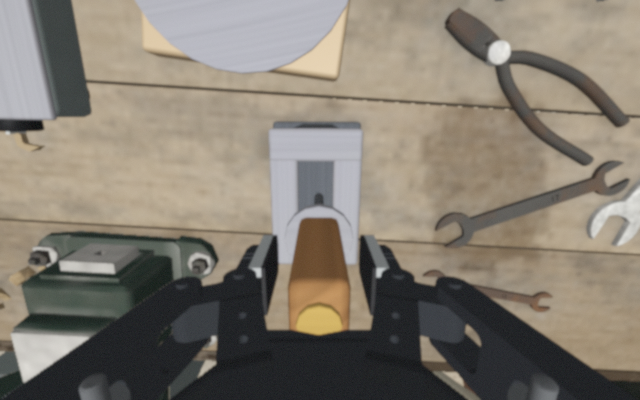

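Centred. Grip, lift out.

move_arm:
  plan:
    - {"gripper": 0, "linear": [0, 0, 0.0015], "twist": 0}
    - {"gripper": -0.5, "linear": [0, 0, 0], "twist": 0}
    - {"gripper": -1, "linear": [0, 0, 0], "twist": 0}
    - {"gripper": -1, "linear": [0, 0, 0], "twist": 0}
    - {"gripper": -1, "linear": [0, 0, 0], "twist": 0}
    - {"gripper": -1, "linear": [0, 0, 0], "twist": 0}
  force: 70

```text
time_s: 49.98
tool_pos: [0.4334, -0.3708, 0.1352]
tool_rot: [1.0, 0.03, 0.001, 0.001]
contact_force: [-0.0, 0.7, 6.8]
width: 0.249
```

move_arm:
  plan:
    - {"gripper": -1, "linear": [0, 0, -0.007], "twist": 0}
    - {"gripper": -1, "linear": [0, 0, -0.008], "twist": 0}
    - {"gripper": -1, "linear": [0, 0, 0], "twist": 0}
    - {"gripper": -1, "linear": [-0.01, 0, 0], "twist": 0}
    - {"gripper": -1, "linear": [-0.018, 0, 0], "twist": 0}
    - {"gripper": -1, "linear": [-0.018, 0, 0], "twist": 0}
    - {"gripper": -1, "linear": [-0.01, 0, -0.015], "twist": 0}
    - {"gripper": -1, "linear": [0, 0, -0.03], "twist": 0}

```text
time_s: 50.65
tool_pos: [0.3741, -0.373, 0.1908]
tool_rot: [1.0, 0.029, -0.002, -0.002]
contact_force: [-0.1, 0.5, -1.8]
width: 0.251
```

move_arm:
  plan:
    - {"gripper": -1, "linear": [0, 0, -0.04], "twist": 0}
    - {"gripper": -1, "linear": [0, 0, -0.035], "twist": -7}
    - {"gripper": -1, "linear": [0, 0, -0.035], "twist": -7}
    - {"gripper": -1, "linear": [0, 0, -0.035], "twist": -7}
    - {"gripper": -1, "linear": [0, 0, -0.01], "twist": -7}
    - {"gripper": -1, "linear": [0, 0, 0], "twist": -7}
    - {"gripper": -1, "linear": [0, 0, 0], "twist": -7}
    - {"gripper": -1, "linear": [0, 0, 0], "twist": -7}

```text
time_s: 51.32
tool_pos: [0.3765, -0.3739, 0.3488]
tool_rot: [0.896, 0.444, -0.0, -0.0]
contact_force: [0.1, 1.1, -2.4]
width: 0.25
```

move_arm:
  plan:
    - {"gripper": -1, "linear": [0, 0, 0], "twist": -7}
    - {"gripper": -1, "linear": [0, 0, 0], "twist": -7}
    - {"gripper": -1, "linear": [0, 0, 0], "twist": -7}
    - {"gripper": -1, "linear": [0, 0, 0], "twist": -7}
    - {"gripper": -1, "linear": [0, 0, 0], "twist": -7}
    - {"gripper": -1, "linear": [0, 0, 0], "twist": -7}
    - {"gripper": -1, "linear": [0, 0, 0], "twist": -7}
    - {"gripper": -1, "linear": [0, 0, 0], "twist": -2.5}

```text
time_s: 51.98
tool_pos: [0.3765, -0.3738, 0.3486]
tool_rot: [0.613, 0.79, -0.0, -0.0]
contact_force: [0.4, -0.2, -1.4]
width: 0.25
```

```bash
python3 -c "
from h import *
rep();snap('scene','s41');snap('side','d41');delta(.5986,-.23,.345)
im=cv2.imread('pics/s41.png');cv2.imwrite('pics/s41z.png',cv2.resize(im[220:370,380:540],None,fx=4,fy=4,interpolation=cv2.INTER_CUBIC))"
```

```text
t 51.98 p [ 0.3765 -0.3738  0.3486] yaw 104.33 down [-0.  0. -1.] w 0.25 F [ 0.4 -0.2 -1.4] q [-0.83 -0.2   1.56 -0.    1.78 -1.08]
tool delta [ 86.1 250.2   3.6] mm; |d| 264.6
```

View pics/s41z.png

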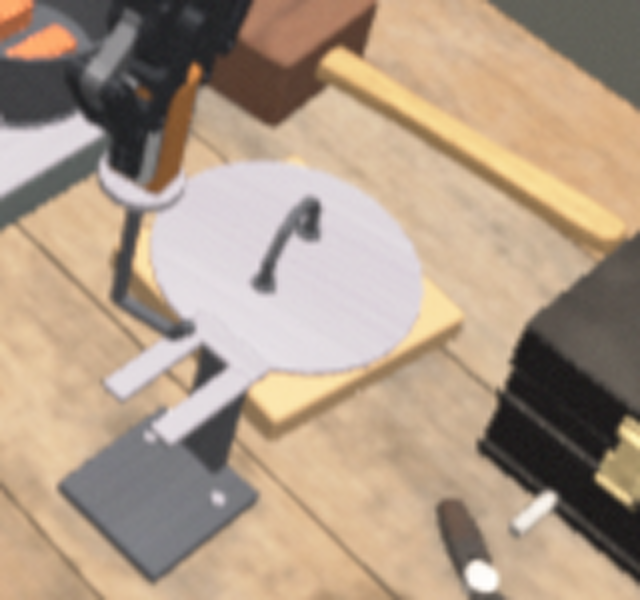

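```bash
python3 -c "
from h import *
im=cv2.imread('pics/w37.png');cv2.imwrite('pics/w37z.png',cv2.resize(im[40:230,460:640],None,fx=3,fy=3,interpolation=cv2.INTER_CUBIC))
im=cv2.imread('pics/w32.png');cv2.imwrite('pics/w32z.png',cv2.resize(im[60:240,400:600],None,fx=3,fy=3,interpolation=cv2.INTER_CUBIC))"
```

```text
(no output)
```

View pics/w37z.png

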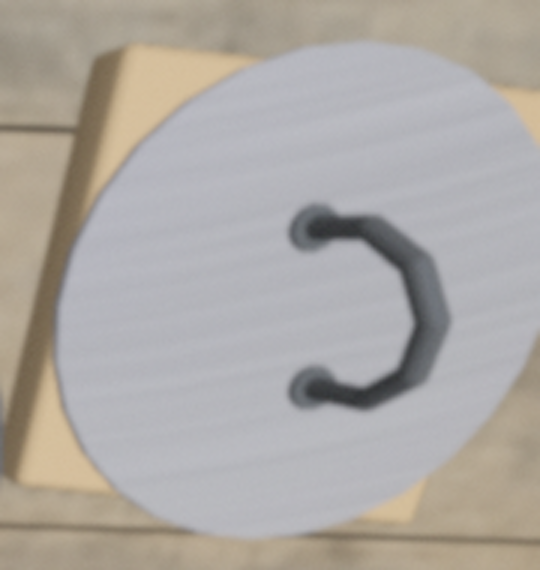

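View pics/w32z.png

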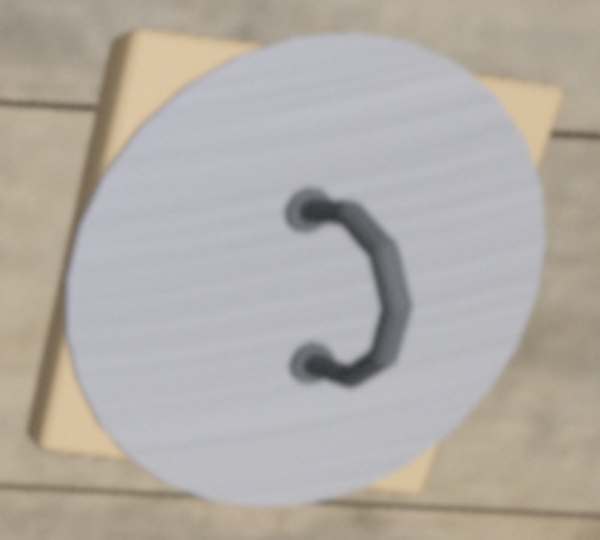

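```bash
python3 -c "
from fit import *
for n,a,b,o in (('w37',(314,228),(312,387),(460,40)),('w32',(307,210),(311,363),(400,60))):
  m=load(n);A=ray(*cr(*a,*o,3),.042,m);B=ray(*cr(*b,*o,3),.042,m);print(A,B,(A+B)/2,np.linalg.norm(A-B),np.degrees(math.atan2((A-B)[1],(A-B)[0])))
"
```

```text
[ 0.64328359 -0.29896544  0.042     ] [ 0.58913713 -0.31243624  0.042     ] [ 0.61621036 -0.30570084  0.042     ] 0.055796961166073036 13.970679795717174
[ 0.64326498 -0.29822678  0.042     ] [ 0.58884743 -0.3119751   0.042     ] [ 0.61605621 -0.30510094  0.042     ] 0.056127413317420646 14.178788268954012
```

move_arm:
  plan:
    - {"gripper": -1, "linear": [0.006, 0.018, 0], "twist": 0}
    - {"gripper": -1, "linear": [0.0125, 0.036, 0], "twist": 0}
    - {"gripper": -1, "linear": [0.0125, 0.036, 0], "twist": 0}
    - {"gripper": -1, "linear": [0.0125, 0.036, 0], "twist": 0}
    - {"gripper": -1, "linear": [0.0125, 0.036, 0], "twist": 0}
    - {"gripper": -1, "linear": [0.0125, 0.036, 0], "twist": 0}
    - {"gripper": -1, "linear": [0.012, 0.035, 0], "twist": 0}
    - {"gripper": -1, "linear": [0.006, 0.015, 0], "twist": 0}

```text
time_s: 52.75
tool_pos: [0.5995, -0.2279, 0.3478]
tool_rot: [0.616, 0.787, 0.0, -0.001]
contact_force: [-0.5, -0.4, -1.6]
width: 0.25
```

move_arm:
  plan:
    - {"gripper": -1, "linear": [0, 0, 0], "twist": 0.3}
    - {"gripper": -1, "linear": [0, 0, 0], "twist": 0}

```text
time_s: 52.92
tool_pos: [0.5971, -0.2301, 0.3482]
tool_rot: [0.619, 0.786, -0.0, -0.0]
contact_force: [-0.4, -0.0, -0.5]
width: 0.245
```

```bash
python3 -c "
from h import *
rep();delta(.5972,-.2298,.165)"
```

```text
t 52.92 p [ 0.5971 -0.2301  0.3482] yaw 103.57 down [-0.001  0.    -1.   ] w 0.245 F [-0.4 -0.  -0.5] q [-0.41  0.03  1.34 -0.    1.77 -0.64]
tool delta [1.000e-01 3.000e-01 1.832e+02] mm; |d| 183.2
```

move_arm:
  plan:
    - {"gripper": -1, "linear": [0, 0, 0.02], "twist": -0.4}
    - {"gripper": -1, "linear": [0, 0, 0.03], "twist": 0}
    - {"gripper": -1, "linear": [0, 0, 0.03], "twist": 0}
    - {"gripper": -1, "linear": [0, 0, 0.03], "twist": 0}
    - {"gripper": -1, "linear": [0, 0, 0.03], "twist": 0}
    - {"gripper": -1, "linear": [0, 0, 0.025], "twist": 0}
    - {"gripper": -1, "linear": [0, 0, 0.017], "twist": 0}
    - {"gripper": -1, "linear": [0, 0, 0], "twist": 0}

```text
time_s: 53.58
tool_pos: [0.5946, -0.2308, 0.1629]
tool_rot: [0.617, 0.787, -0.001, -0.002]
contact_force: [-0.2, 0.0, -1.2]
width: 0.246
```

```bash
python3 -c "
from h import *
rep();delta(.6118,-.288,.165);snap('scene','s42')
im=cv2.imread('pics/s42.png');cv2.imwrite('pics/s42z.png',cv2.resize(im[190:340,360:520],None,fx=4,fy=4,interpolation=cv2.INTER_CUBIC))"
```

```text
t 53.58 p [ 0.5946 -0.2308  0.1629] yaw 103.88 down [-0.005  0.002 -1.   ] w 0.246 F [-0.2  0.  -1.2] q [-0.41  0.07  1.61 -0.    1.47 -0.65]
tool delta [-59.6   2.9  -2.3] mm; |d| 59.7
```

View pics/s42z.png

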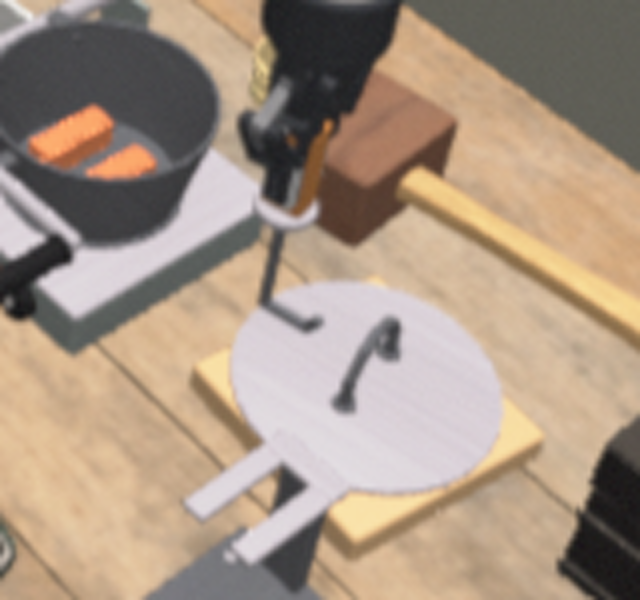

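move_arm:
  plan:
    - {"gripper": -1, "linear": [0, 0, -0.001], "twist": 0}
    - {"gripper": -1, "linear": [0, 0, 0], "twist": 0}

```text
time_s: 53.8
tool_pos: [0.5973, -0.231, 0.1702]
tool_rot: [0.616, 0.788, 0.0, 0.001]
contact_force: [-0.2, -0.1, -0.1]
width: 0.25
```

```bash
python3 -c "
from h import *
rep();delta(.6118,-.288,.165)"
```

```text
t 53.8 p [ 0.5973 -0.231   0.1702] yaw 103.96 down [ 0.003 -0.001 -1.   ] w 0.25 F [-0.2 -0.1 -0.1] q [-0.41  0.06  1.6  -0.    1.48 -0.65]
tool delta [-58.8   0.3   5.3] mm; |d| 59.0
```

move_arm:
  plan:
    - {"gripper": -1, "linear": [-0.006, 0, 0.002], "twist": 0}
    - {"gripper": -1, "linear": [-0.01, 0, 0.002], "twist": 0}
    - {"gripper": -1, "linear": [-0.01, 0, 0], "twist": 0}
    - {"gripper": -1, "linear": [-0.01, 0, 0], "twist": 0}
    - {"gripper": -1, "linear": [-0.01, 0, 0], "twist": 0}
    - {"gripper": -1, "linear": [-0.009, 0, 0], "twist": 0}
    - {"gripper": -1, "linear": [-0.004, 0, 0], "twist": 0}
    - {"gripper": -1, "linear": [0, 0, 0], "twist": 0}

```text
time_s: 54.47
tool_pos: [0.6114, -0.2886, 0.1635]
tool_rot: [0.616, 0.788, -0.0, -0.0]
contact_force: [-0.0, -0.2, -1.3]
width: 0.248
```

```bash
python3 -c "
from h import *
rep();delta(.6118,-.288,.165);snap('scene','s43')
im=cv2.imread('pics/s43.png');cv2.imwrite('pics/s43z.png',cv2.resize(im[190:340,360:520],None,fx=4,fy=4,interpolation=cv2.INTER_CUBIC))"
```

```text
t 54.47 p [ 0.6114 -0.2886  0.1635] yaw 103.96 down [-0.  0. -1.] w 0.248 F [-0.  -0.2 -1.3] q [-0.48  0.14  1.52 -0.    1.48 -0.72]
tool delta [ 0.5  0.5 -1.5] mm; |d| 1.6
```

View pics/s43z.png

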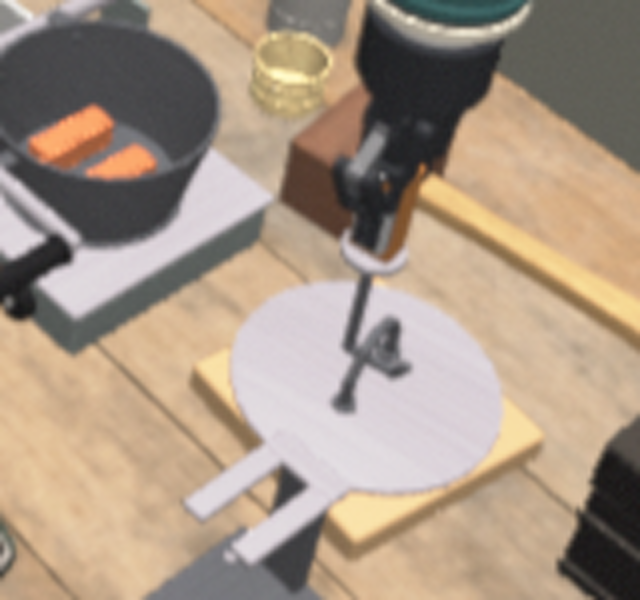

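Hooked again. Lift slowly, then up.

move_arm:
  plan:
    - {"gripper": -1, "linear": [0, 0, -0.005], "twist": 0}
    - {"gripper": -1, "linear": [0, 0, -0.006], "twist": 0}
    - {"gripper": -1, "linear": [0, 0, -0.004], "twist": 0}
    - {"gripper": -1, "linear": [0, 0, -0.003], "twist": 0}
    - {"gripper": -1, "linear": [0, 0, -0.003], "twist": 0}
    - {"gripper": -1, "linear": [0, 0, -0.004], "twist": 0}
    - {"gripper": -1, "linear": [0, 0, -0.006], "twist": 0}
    - {"gripper": -1, "linear": [0, 0, -0.009], "twist": 0}

```text
time_s: 55.18
tool_pos: [0.6111, -0.2874, 0.2036]
tool_rot: [0.616, 0.788, -0.0, -0.001]
contact_force: [-0.3, 0.2, -4.0]
width: 0.248
```

move_arm:
  plan:
    - {"gripper": -1, "linear": [0, 0, -0.013], "twist": 0}
    - {"gripper": -1, "linear": [0, 0, -0.018], "twist": 0}
    - {"gripper": -1, "linear": [0, 0, -0.022], "twist": 0}
    - {"gripper": -1, "linear": [0, 0, -0.024], "twist": 0}
    - {"gripper": -1, "linear": [0, 0, -0.024], "twist": 0}
    - {"gripper": -1, "linear": [0, 0, -0.022], "twist": 0}
    - {"gripper": -1, "linear": [0, 0, -0.018], "twist": 0}
    - {"gripper": -1, "linear": [0, 0, -0.012], "twist": 0}

```text
time_s: 55.85
tool_pos: [0.6113, -0.2875, 0.3605]
tool_rot: [0.616, 0.788, 0.0, 0.001]
contact_force: [0.2, -0.0, -3.6]
width: 0.253
```

move_arm:
  plan:
    - {"gripper": -1, "linear": [0, 0, -0.006], "twist": 0}
    - {"gripper": -1, "linear": [0, 0, -0.003], "twist": 0}
    - {"gripper": -1, "linear": [0, 0, 0], "twist": 0}
    - {"gripper": -1, "linear": [0, 0, 0], "twist": 0}

```text
time_s: 56.18
tool_pos: [0.6113, -0.2875, 0.3647]
tool_rot: [0.616, 0.788, -0.0, -0.001]
contact_force: [0.6, 0.1, -4.2]
width: 0.252
```

```bash
python3 -c "
from h import *
rep();delta(.5721,-.0631,.364);snap('scene','s44');snap('side','d44')
im=cv2.imread('pics/s44.png');cv2.imwrite('pics/s44z.png',cv2.resize(im[100:340,360:520],None,fx=2.5,fy=2.5,interpolation=cv2.INTER_CUBIC))
im=cv2.imread('pics/d44.png');cv2.imwrite('pics/d44z.png',cv2.resize(im[40:200,240:400],None,fx=3.7,fy=3.7,interpolation=cv2.INTER_CUBIC))"
```

```text
t 56.18 p [ 0.6113 -0.2875  0.3647] yaw 104.01 down [-0.001  0.001 -1.   ] w 0.252 F [ 0.6  0.1 -4.2] q [-0.48  0.11  1.23  0.    1.8  -0.72]
tool delta [227.2  16.3   0.9] mm; |d| 227.8
```

View pics/s44z.png

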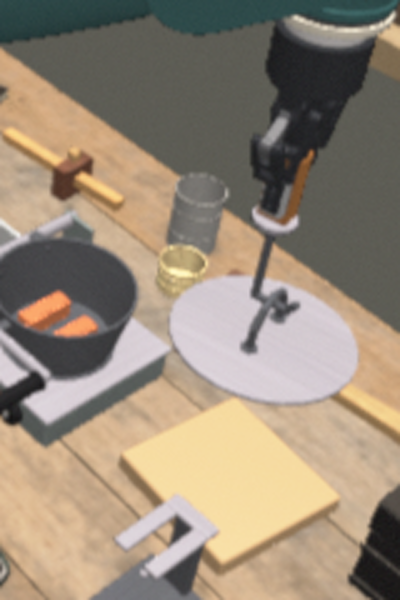

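View pics/d44z.png

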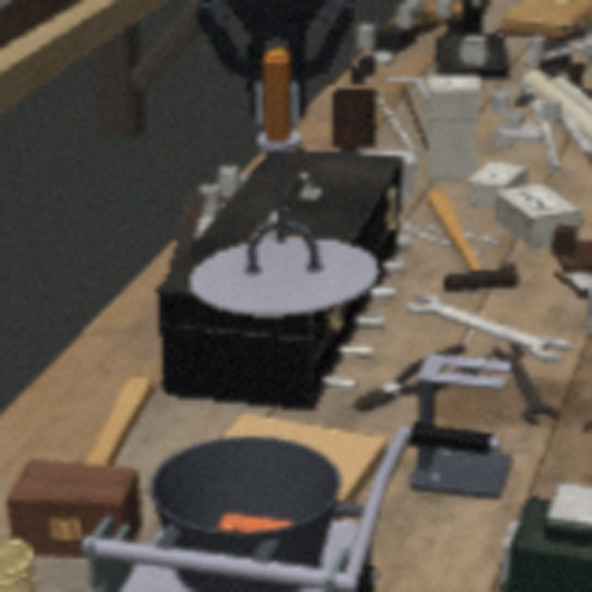

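move_arm:
  plan:
    - {"gripper": -1, "linear": [0.003, 0, 0], "twist": 0}
    - {"gripper": -1, "linear": [0.006, 0.0005, 0], "twist": 0}
    - {"gripper": -1, "linear": [0.009, 0.0005, 0], "twist": 0}
    - {"gripper": -1, "linear": [0.011, 0.001, 0], "twist": 0}
    - {"gripper": -1, "linear": [0.012, 0.001, 0], "twist": 0}
    - {"gripper": -1, "linear": [0.012, 0.001, 0], "twist": 0}
    - {"gripper": -1, "linear": [0.012, 0.001, 0], "twist": 0}
    - {"gripper": -1, "linear": [0.012, 0.001, 0], "twist": 0}

```text
time_s: 56.95
tool_pos: [0.5982, -0.2098, 0.3661]
tool_rot: [0.615, 0.788, 0.0, 0.0]
contact_force: [-0.1, -0.3, -3.4]
width: 0.246
```

move_arm:
  plan:
    - {"gripper": -1, "linear": [0.012, 0.001, 0], "twist": 0}
    - {"gripper": -1, "linear": [0.012, 0.001, 0], "twist": 0}
    - {"gripper": -1, "linear": [0.012, 0.001, 0], "twist": 0}
    - {"gripper": -1, "linear": [0.012, 0.001, 0], "twist": 0}
    - {"gripper": -1, "linear": [0.012, 0.001, 0], "twist": 0}
    - {"gripper": -1, "linear": [0.012, 0.001, 0], "twist": 0}
    - {"gripper": -1, "linear": [0.012, 0.001, 0], "twist": 0}
    - {"gripper": -1, "linear": [0.012, 0.001, 0], "twist": 0}

```text
time_s: 57.62
tool_pos: [0.5828, -0.1151, 0.3658]
tool_rot: [0.616, 0.788, -0.0, 0.0]
contact_force: [0.1, -0.3, -3.0]
width: 0.25
```

move_arm:
  plan:
    - {"gripper": -1, "linear": [0.012, 0.001, 0], "twist": 0}
    - {"gripper": -1, "linear": [0.011, 0.0005, 0], "twist": 0}
    - {"gripper": -1, "linear": [0.009, 0, 0], "twist": 0}
    - {"gripper": -1, "linear": [0.008, 0, 0], "twist": 0}
    - {"gripper": -1, "linear": [0.006, 0, 0], "twist": 0}
    - {"gripper": -1, "linear": [0.004, 0, 0], "twist": 0}
    - {"gripper": -1, "linear": [0.002, 0, 0], "twist": 0}
    - {"gripper": -1, "linear": [0, 0, 0], "twist": 0}

```text
time_s: 58.28
tool_pos: [0.5719, -0.0653, 0.3659]
tool_rot: [0.616, 0.788, 0.0, 0.0]
contact_force: [-0.2, -0.3, -3.7]
width: 0.246
```

```bash
python3 -c "
from h import *
rep();delta(.5721,-.0631,.364);snap('scene','s45');snap('side','d45');snap('wrist','w45')
im=cv2.imread('pics/s45.png');cv2.imwrite('pics/s45z.png',cv2.resize(im[100:250,320:460],None,fx=4,fy=4,interpolation=cv2.INTER_CUBIC))
im=cv2.imread('pics/d45.png');cv2.imwrite('pics/d45z.png',cv2.resize(im[60:200,240:360],None,fx=4,fy=4,interpolation=cv2.INTER_CUBIC))"
```

```text
t 58.28 p [ 0.5719 -0.0653  0.3659] yaw 104.02 down [ 0. -0. -1.] w 0.246 F [-0.2 -0.3 -3.7] q [-0.16 -0.1   1.45 -0.    1.8  -0.4 ]
tool delta [2.1 0.8 1.9] mm; |d| 2.9
```

View pics/s45z.png

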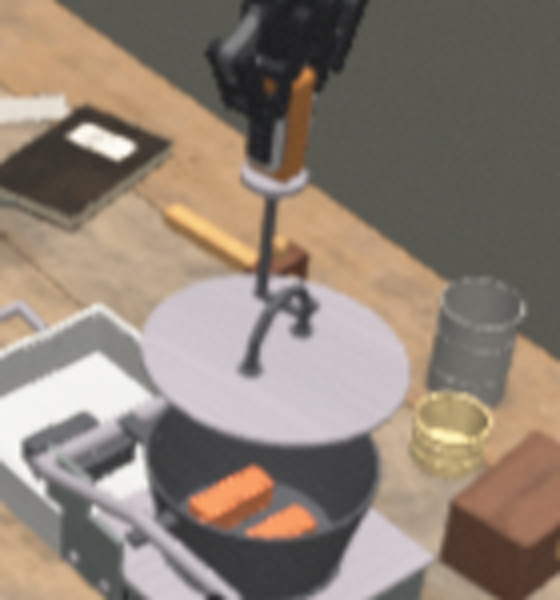

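View pics/d45z.png

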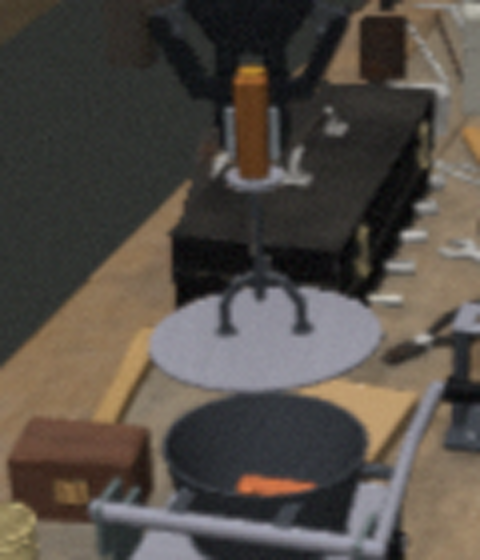

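move_arm:
  plan:
    - {"gripper": -1, "linear": [0.001, 0.0005, 0.004], "twist": 0}
    - {"gripper": -1, "linear": [0.001, 0.0003, 0.008], "twist": 0}
    - {"gripper": -1, "linear": [0, 0, 0.012], "twist": 0}
    - {"gripper": -1, "linear": [0, 0, 0.012], "twist": 0}
    - {"gripper": -1, "linear": [0, 0, 0.01], "twist": 0}
    - {"gripper": -1, "linear": [0, 0, 0.006], "twist": 0}
    - {"gripper": -1, "linear": [0, 0, 0.003], "twist": 0}
    - {"gripper": -1, "linear": [0, 0, 0], "twist": 0}

```text
time_s: 59.1
tool_pos: [0.572, -0.0633, 0.31]
tool_rot: [0.616, 0.788, -0.0, -0.0]
contact_force: [-0.1, -0.2, -4.1]
width: 0.249
```

```bash
python3 -c "
from h import *
rep();delta(.5721,-.0631,.290);snap('scene','s46');snap('side','d46');
im=cv2.imread('pics/s46.png');cv2.imwrite('pics/s46z.png',cv2.resize(im[120:260,330:460],None,fx=4,fy=4,interpolation=cv2.INTER_CUBIC))
im=cv2.imread('pics/d46.png');cv2.imwrite('pics/d46z.png',cv2.resize(im[80:200,250:360],None,fx=5,fy=5,interpolation=cv2.INTER_CUBIC))"
```

```text
t 59.1 p [ 0.572  -0.0633  0.31  ] yaw 104.01 down [-0.001  0.    -1.   ] w 0.249 F [-0.1 -0.2 -4.1] q [-0.15 -0.11  1.54 -0.    1.71 -0.4 ]
tool delta [ 0.2  0.1 20. ] mm; |d| 20.0
```

View pics/s46z.png

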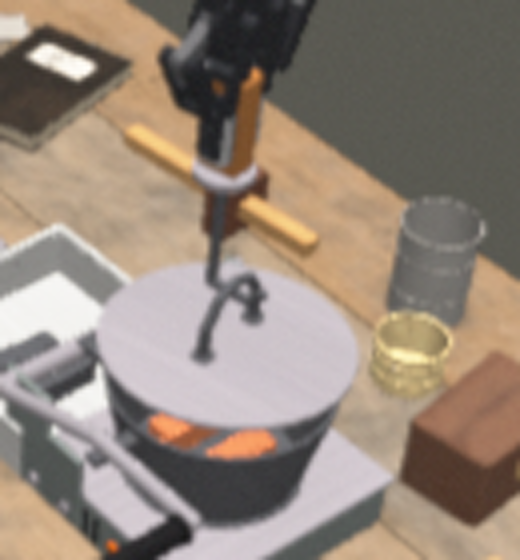

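View pics/d46z.png

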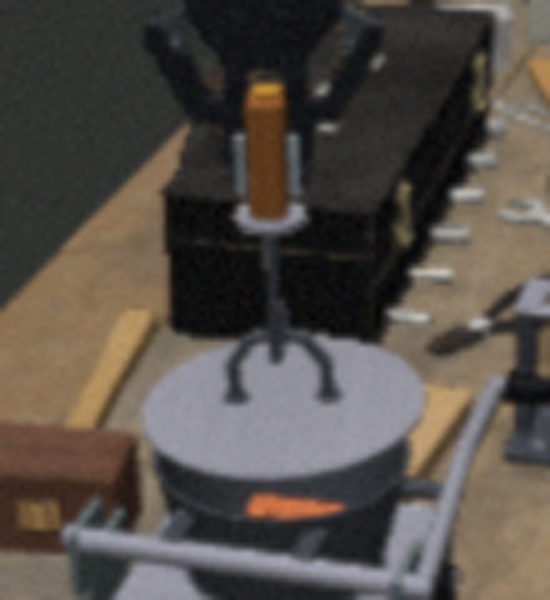

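Lid is level above the mouth. Lower slowly onto the seat, past it to slacken the hook.

move_arm:
  plan:
    - {"gripper": -1, "linear": [0, 0, 0.004], "twist": 0}
    - {"gripper": -1, "linear": [0, 0, 0.005], "twist": 0}
    - {"gripper": -1, "linear": [0, 0, 0.005], "twist": 0}
    - {"gripper": -1, "linear": [0, 0, 0.004], "twist": 0}
    - {"gripper": -1, "linear": [0, 0, 0.004], "twist": 0}
    - {"gripper": -1, "linear": [0, 0, 0.004], "twist": 0}
    - {"gripper": -1, "linear": [0, 0, 0.003], "twist": 0}
    - {"gripper": -1, "linear": [0, 0, 0.003], "twist": 0}

```text
time_s: 59.87
tool_pos: [0.5722, -0.0634, 0.2786]
tool_rot: [0.616, 0.788, 0.0, 0.0]
contact_force: [-0.2, -0.1, -1.7]
width: 0.25
```

```bash
python3 -c "
from h import *
rep();snap('scene','s47');snap('side','d47');
im=cv2.imread('pics/s47.png');cv2.imwrite('pics/s47z.png',cv2.resize(im[120:260,330:460],None,fx=4,fy=4,interpolation=cv2.INTER_CUBIC))
im=cv2.imread('pics/d47.png');cv2.imwrite('pics/d47z.png',cv2.resize(im[80:200,250:360],None,fx=5,fy=5,interpolation=cv2.INTER_CUBIC))"
```

```text
t 59.87 p [ 0.5722 -0.0634  0.2786] yaw 104.01 down [ 0. -0. -1.] w 0.25 F [-0.2 -0.1 -1.7] q [-0.15 -0.11  1.59 -0.    1.66 -0.4 ]
```

View pics/s47z.png

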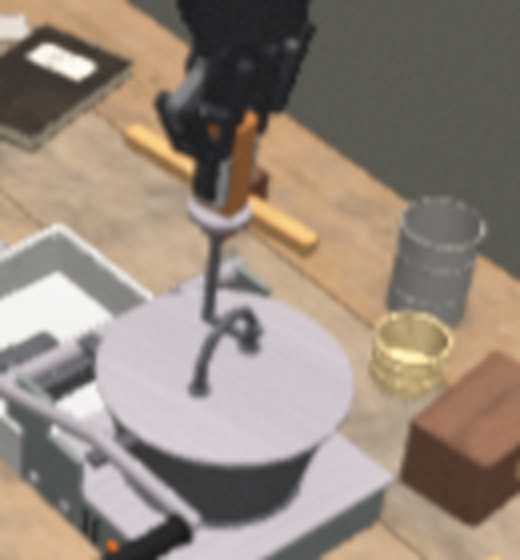

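View pics/d47z.png

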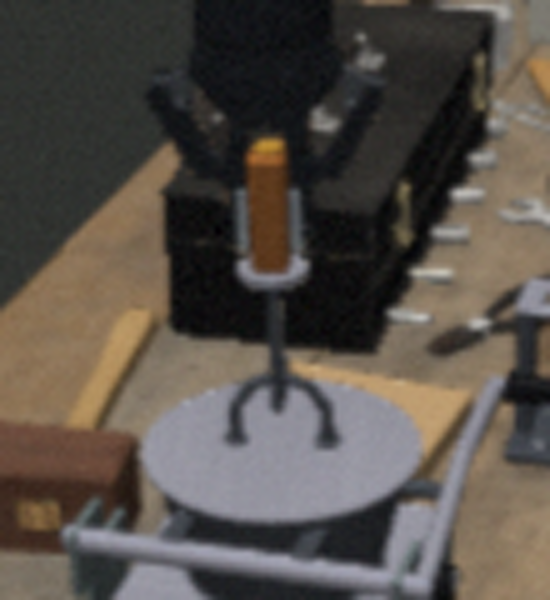

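move_arm:
  plan:
    - {"gripper": -1, "linear": [0, 0, 0.005], "twist": 0}
    - {"gripper": -1, "linear": [0, 0, 0.005], "twist": 0}
    - {"gripper": -1, "linear": [0, 0, 0.004], "twist": 0}
    - {"gripper": -1, "linear": [0, 0, 0], "twist": 0}
    - {"gripper": -1, "linear": [0, 0, 0], "twist": 0}

```text
time_s: 60.38
tool_pos: [0.5721, -0.0633, 0.2646]
tool_rot: [0.616, 0.788, -0.0, -0.0]
contact_force: [-0.2, -0.3, -1.0]
width: 0.251
```

```bash
python3 -c "
from h import *
rep();snap('scene','s48');
im=cv2.imread('pics/s48.png');cv2.imwrite('pics/s48z.png',cv2.resize(im[120:260,330:460],None,fx=4,fy=4,interpolation=cv2.INTER_CUBIC))"
```

```text
t 60.38 p [ 0.5721 -0.0633  0.2646] yaw 104.01 down [-0.  0. -1.] w 0.251 F [-0.2 -0.3 -1. ] q [-0.15 -0.11  1.61  0.    1.64 -0.4 ]
```

View pics/s48z.png

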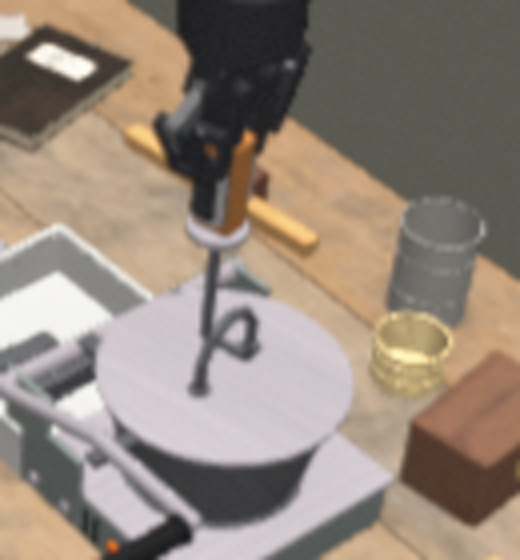

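move_arm:
  plan:
    - {"gripper": -1, "linear": [0.006, 0, 0], "twist": 0}
    - {"gripper": -1, "linear": [0.01, 0, 0], "twist": 0}
    - {"gripper": -1, "linear": [0.012, 0, 0], "twist": 0}
    - {"gripper": -1, "linear": [0.012, 0, 0], "twist": 0}
    - {"gripper": -1, "linear": [0.012, 0, 0], "twist": 0}
    - {"gripper": -1, "linear": [0.01, 0, 0], "twist": 0}
    - {"gripper": -1, "linear": [0, 0, 0], "twist": 0}

```text
time_s: 61.02
tool_pos: [0.5567, -0.0011, 0.2651]
tool_rot: [0.615, 0.789, 0.0, 0.0]
contact_force: [-0.7, -0.9, -2.2]
width: 0.249
```

move_arm:
  plan:
    - {"gripper": -1, "linear": [0, 0, -0.02], "twist": 0}
    - {"gripper": -1, "linear": [0, 0, -0.035], "twist": 0}
    - {"gripper": -1, "linear": [0, 0, -0.035], "twist": 0}
    - {"gripper": -1, "linear": [0, 0, -0.02], "twist": 7}
    - {"gripper": -1, "linear": [0, 0, 0], "twist": 7}
    - {"gripper": -1, "linear": [0, 0, 0], "twist": 7}
    - {"gripper": -1, "linear": [0, 0, 0], "twist": 7}
    - {"gripper": -1, "linear": [0, 0, 0], "twist": 7}

```text
time_s: 61.68
tool_pos: [0.5572, -0.0031, 0.3749]
tool_rot: [0.826, 0.564, 0.0, 0.0]
contact_force: [-0.5, 0.8, -1.4]
width: 0.245
```

move_arm:
  plan:
    - {"gripper": -1, "linear": [0, 0, 0], "twist": 7}
    - {"gripper": -1, "linear": [0, 0, 0], "twist": 7}
    - {"gripper": -1, "linear": [0, 0, 0], "twist": 7}
    - {"gripper": -1, "linear": [0, 0, 0], "twist": 7}
    - {"gripper": -1, "linear": [0, 0, 0], "twist": 7}
    - {"gripper": -1, "linear": [0, 0, 0], "twist": 7}
    - {"gripper": -1, "linear": [0, 0, 0], "twist": 7}
    - {"gripper": -1, "linear": [0, 0, 0], "twist": 7}

```text
time_s: 62.35
tool_pos: [0.5572, -0.0031, 0.3748]
tool_rot: [0.994, 0.11, 0.0, 0.0]
contact_force: [0.4, -0.4, -1.8]
width: 0.25
```

```bash
python3 -c "
from h import *
rep();delta(.376,-.3735,.36);snap('scene','s49');
im=cv2.imread('pics/s49.png');cv2.imwrite('pics/s49z.png',cv2.resize(im[100:260,310:460],None,fx=3.7,fy=3.7,interpolation=cv2.INTER_CUBIC))"
```

```text
t 62.35 p [ 0.5572 -0.0031  0.3748] yaw 12.68 down [ 0. -0. -1.] w 0.25 F [ 0.4 -0.4 -1.8] q [-0.05 -0.14  1.47 -0.    1.82  1.3 ]
tool delta [-258.   321.6   14.9] mm; |d| 412.6
```

View pics/s49z.png

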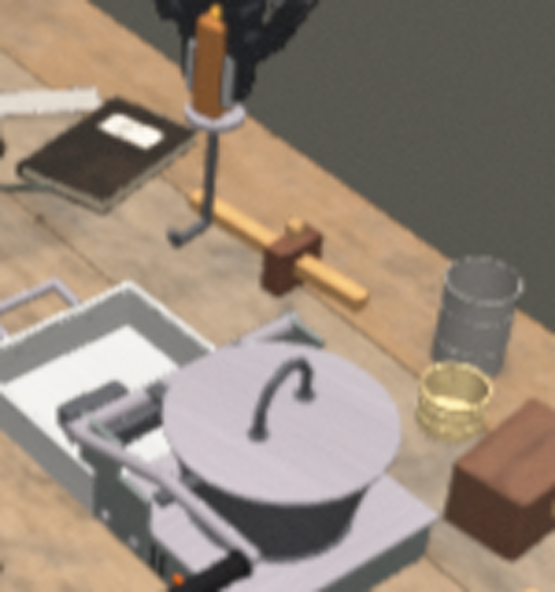

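move_arm:
  plan:
    - {"gripper": -1, "linear": [0, 0, 0], "twist": 7}
    - {"gripper": -1, "linear": [0, 0, 0], "twist": 2.2}
    - {"gripper": -1, "linear": [-0.009, 0.018, 0], "twist": 0}
    - {"gripper": -1, "linear": [-0.017, 0.034, 0], "twist": 0}
    - {"gripper": -1, "linear": [-0.017, 0.034, 0], "twist": 0}
    - {"gripper": -1, "linear": [-0.017, 0.034, 0], "twist": 0}
    - {"gripper": -1, "linear": [-0.017, 0.034, 0], "twist": 0}
    - {"gripper": -1, "linear": [-0.017, 0.034, 0], "twist": 0}

```text
time_s: 63.07
tool_pos: [0.4748, -0.1984, 0.375]
tool_rot: [0.999, 0.035, 0.0, 0.0]
contact_force: [0.3, -0.4, -1.5]
width: 0.248
```

move_arm:
  plan:
    - {"gripper": -1, "linear": [-0.017, 0.034, 0], "twist": 0}
    - {"gripper": -1, "linear": [-0.017, 0.034, 0], "twist": 0}
    - {"gripper": -1, "linear": [-0.017, 0.034, 0], "twist": 0}
    - {"gripper": -1, "linear": [-0.017, 0.034, 0], "twist": 0}
    - {"gripper": -1, "linear": [-0.017, 0.02, 0], "twist": 0}
    - {"gripper": -1, "linear": [-0.01, 0.01, 0], "twist": 0}
    - {"gripper": -1, "linear": [0, 0, 0], "twist": 0}

```text
time_s: 63.65
tool_pos: [0.3905, -0.371, 0.3746]
tool_rot: [0.999, 0.033, -0.0, 0.0]
contact_force: [0.7, 0.5, -1.9]
width: 0.251
```

```bash
python3 -c "
from h import *
rep();delta(.375,-.3733,.19)"
```

```text
t 63.65 p [ 0.3905 -0.371   0.3746] yaw 3.82 down [-0.001 -0.    -1.   ] w 0.251 F [ 0.7  0.5 -1.9] q [-0.81 -0.18  1.5  -0.    1.82  0.7 ]
tool delta [-15.5   1.3 184.6] mm; |d| 185.2
```

move_arm:
  plan:
    - {"gripper": -1, "linear": [-0.015, 0.001, 0.02], "twist": 0.3}
    - {"gripper": -1, "linear": [0, 0, 0.035], "twist": 0}
    - {"gripper": -1, "linear": [0, 0, 0.035], "twist": 0}
    - {"gripper": -1, "linear": [0, 0, 0.035], "twist": 0}
    - {"gripper": -1, "linear": [0, 0, 0.035], "twist": 0}
    - {"gripper": -1, "linear": [0, 0, 0.025], "twist": 0}
    - {"gripper": -1, "linear": [0, 0, 0], "twist": 0}
    - {"gripper": -1, "linear": [0, 0, 0], "twist": 0}

```text
time_s: 64.32
tool_pos: [0.3774, -0.3703, 0.1898]
tool_rot: [0.999, 0.032, -0.0, -0.001]
contact_force: [1.1, 0.9, -0.3]
width: 0.247
```

move_arm:
  plan:
    - {"gripper": -1, "linear": [0, 0, 0], "twist": 0}
    - {"gripper": -1, "linear": [0, 0, 0], "twist": 0}

```text
time_s: 64.48
tool_pos: [0.378, -0.3714, 0.1924]
tool_rot: [1.0, 0.031, 0.001, 0.001]
contact_force: [-0.2, -0.2, -2.2]
width: 0.251
```

```bash
python3 -c "
from h import *
rep();delta(.4355,-.3700,.153);snap('wrist','w50')"
```

```text
t 64.48 p [ 0.378  -0.3714  0.1924] yaw 3.56 down [ 0.002 -0.002 -1.   ] w 0.251 F [-0.2 -0.2 -2.2] q [-0.82 -0.19  1.8   0.    1.53  0.68]
tool delta [57.4  2.1 39.5] mm; |d| 69.7
```

View pics/w50.png

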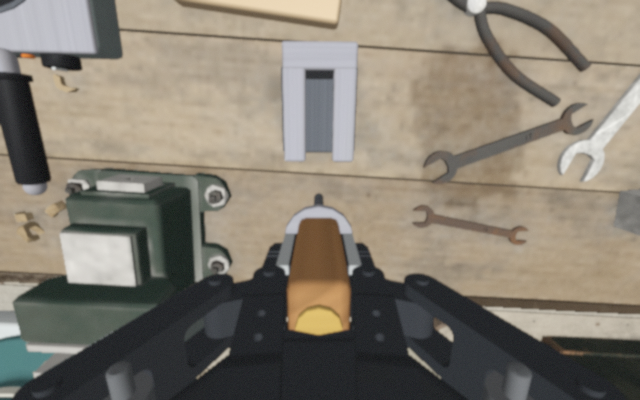

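move_arm:
  plan:
    - {"gripper": -1, "linear": [0, 0.002, 0.018], "twist": 0}
    - {"gripper": -1, "linear": [0, 0, 0.02], "twist": 0}
    - {"gripper": -1, "linear": [0, 0, 0], "twist": 0}
    - {"gripper": -1, "linear": [0, 0, 0], "twist": 0}

```text
time_s: 64.87
tool_pos: [0.3773, -0.3729, 0.1524]
tool_rot: [1.0, 0.031, -0.0, -0.0]
contact_force: [-0.6, 0.0, -1.8]
width: 0.248
```

```bash
python3 -c "
from h import *
rep();delta(.4355,-.3700,.153)"
```

```text
t 64.87 p [ 0.3773 -0.3729  0.1524] yaw 3.52 down [-0.  0. -1.] w 0.248 F [-0.6  0.  -1.8] q [-0.83 -0.17  1.85 -0.    1.46  0.68]
tool delta [58.2  0.6 -0.6] mm; |d| 58.2
```

move_arm:
  plan:
    - {"gripper": -1, "linear": [0.008, 0.0005, -0.001], "twist": 0}
    - {"gripper": -1, "linear": [0.014, 0, 0], "twist": 0}
    - {"gripper": -1, "linear": [0.016, 0, 0], "twist": 0}
    - {"gripper": -1, "linear": [0.013, 0, 0], "twist": 0}
    - {"gripper": -1, "linear": [0.007, 0, 0], "twist": 0}
    - {"gripper": -1, "linear": [0, 0, 0], "twist": 0}
    - {"gripper": -1, "linear": [0, 0, 0], "twist": 0}

```text
time_s: 65.45
tool_pos: [0.4356, -0.3698, 0.1528]
tool_rot: [1.0, 0.031, -0.0, -0.0]
contact_force: [-0.1, -0.1, -1.4]
width: 0.251
```

```bash
python3 -c "
from h import *
rep();delta(.4355,-.3700,.136);snap('scene','s51')
im=cv2.imread('pics/s51.png');cv2.imwrite('pics/s51z.png',cv2.resize(im[240:370,360:480],None,fx=4,fy=4,interpolation=cv2.INTER_CUBIC))"
```

```text
t 65.45 p [ 0.4356 -0.3698  0.1528] yaw 3.56 down [-0.  0. -1.] w 0.251 F [-0.1 -0.1 -1.4] q [-0.75 -0.08  1.77 -0.    1.45  0.76]
tool delta [-0.1  0.2 16.8] mm; |d| 16.8
```

View pics/s51z.png

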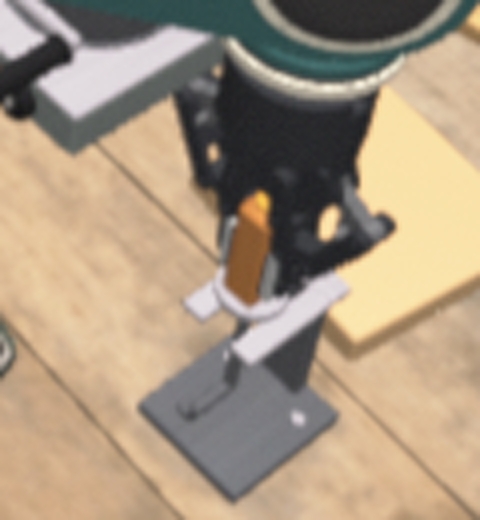

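move_arm:
  plan:
    - {"gripper": -1, "linear": [0, 0, 0.006], "twist": 0}
    - {"gripper": -1, "linear": [0, 0, 0.006], "twist": 0}
    - {"gripper": -1, "linear": [0, 0, 0.005], "twist": 0}
    - {"gripper": -1, "linear": [0, 0, 0], "twist": 0}
    - {"gripper": -0.2, "linear": [0, 0, 0], "twist": 0}
    - {"gripper": 0, "linear": [0, 0, 0], "twist": 0}
    - {"gripper": 0, "linear": [0, 0, 0], "twist": 0}
    - {"gripper": 0, "linear": [0, 0, 0], "twist": 0}

```text
time_s: 66.17
tool_pos: [0.4352, -0.37, 0.1358]
tool_rot: [1.0, 0.031, -0.0, -0.0]
contact_force: [0.3, 0.7, 0.1]
width: 0.499
```

move_arm:
  plan:
    - {"gripper": 0, "linear": [0, 0, -0.015], "twist": 0}
    - {"gripper": 0, "linear": [0, 0, -0.03], "twist": 0}
    - {"gripper": 0, "linear": [0, 0, -0.04], "twist": 0}
    - {"gripper": 0, "linear": [0, 0, -0.04], "twist": 0}
    - {"gripper": 0, "linear": [0, 0, -0.04], "twist": 0}
    - {"gripper": 0, "linear": [0, 0, -0.03], "twist": 0}
    - {"gripper": 0, "linear": [0, -0.03, -0.03], "twist": 0}
    - {"gripper": 0, "linear": [0, -0.04, -0.02], "twist": 0}

```text
time_s: 66.83
tool_pos: [0.431, -0.3039, 0.3814]
tool_rot: [1.0, 0.029, 0.001, 0.001]
contact_force: [0.4, 0.2, 0.8]
width: 0.499
```

move_arm:
  plan:
    - {"gripper": 0, "linear": [0, -0.04, 0], "twist": 0}
    - {"gripper": 0, "linear": [0, -0.04, 0], "twist": 0}
    - {"gripper": 0, "linear": [0, -0.04, 0], "twist": 0}
    - {"gripper": 0, "linear": [0, -0.02, 0], "twist": 0}
    - {"gripper": 0, "linear": [0, 0, 0], "twist": 0}
    - {"gripper": 0, "linear": [0, 0, 0], "twist": 0}
    - {"gripper": 0, "linear": [0, 0, 0], "twist": 0}

```text
time_s: 67.42
tool_pos: [0.4226, -0.1639, 0.3789]
tool_rot: [1.0, 0.031, 0.0, 0.0]
contact_force: [0.8, 0.1, -0.7]
width: 0.5
```

```bash
python3 -c "
from h import *
rep();snap('scene','s52');snap('side','d52');snap('wrist','w52')
im=cv2.imread('pics/s52.png');cv2.imwrite('pics/s52z.png',cv2.resize(im[160:370,280:500],None,fx=2.8,fy=2.8,interpolation=cv2.INTER_CUBIC))"
```

```text
t 67.42 p [ 0.4226 -0.1639  0.3789] yaw 3.52 down [ 0. -0. -1.] w 0.5 F [ 0.8  0.1 -0.7] q [-0.43 -0.37  1.64 -0.    1.86  1.08]
```

View pics/s52z.png

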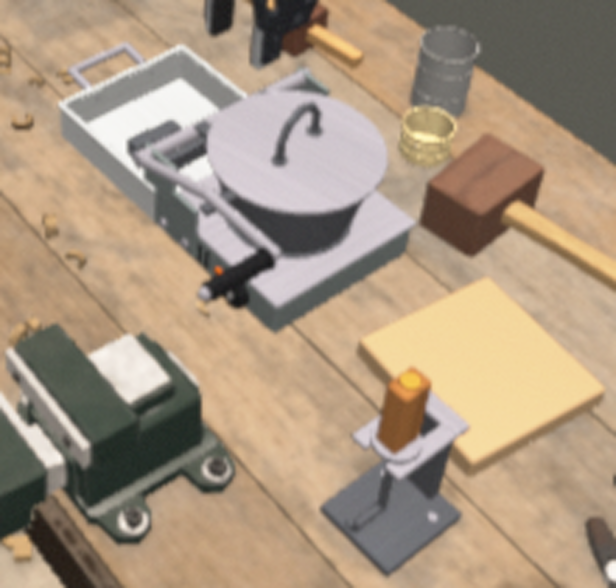

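View pics/w52.png

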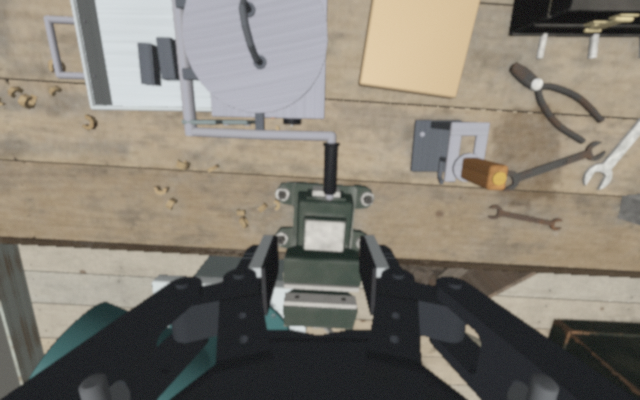

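View pics/d52.png

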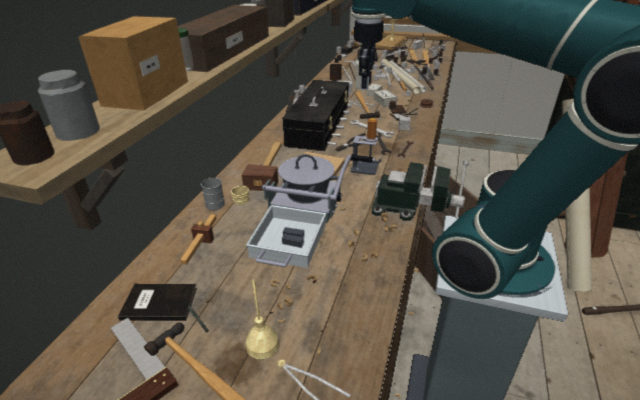

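```bash
python3 -c "
from h import *
im=cv2.imread('pics/w52.png');cv2.imwrite('pics/w52z.png',cv2.resize(im[0:130,170:340],None,fx=4,fy=4,interpolation=cv2.INTER_CUBIC))
for n in ['fresh_1','lid','hot_1']:
  for c in ['scene','side']: print(c,n,[([round(float(v),3) for v in d['location']],round(float(d['confidence']),2)) for d in ctrl.boxes_of(n,c)])"
```

```text
scene fresh_1 [([0.564, 0.17, 0.014], 0.55)]
side fresh_1 []
scene lid [([0.564, -0.089, 0.14], 0.81)]
side lid [([0.57, -0.068, 0.142], 0.57)]
scene hot_1 [([0.568, 0.077, 0.015], 0.45), ([0.504, -0.122, 0.122], 0.29), ([0.617, -0.319, 0.023], 0.29)]
side hot_1 [([0.56, 0.087, 0.027], 0.71)]
```

View pics/w52z.png

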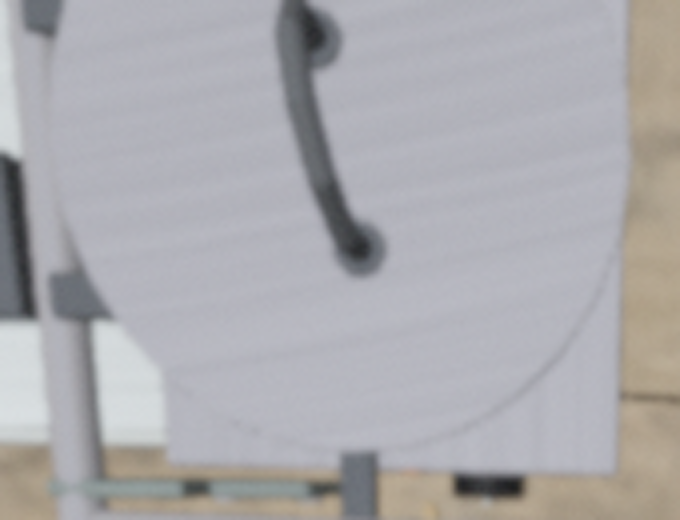

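```bash
python3 -c "
from fit import *
m=load('w52');A=ray(*cr(318,38,170,0,4),.142,m);B=ray(*cr(360,250,170,0,4),.142,m);print((A+B)/2,np.linalg.norm(A-B))
rep();ctrl.close_job()"
```

```text
[ 0.57622742 -0.0814543   0.142     ] 0.056458872706814045
t 67.87 p [ 0.4226 -0.1639  0.3788] yaw 3.48 down [-0.  0. -1.] w 0.503 F [-0.9 -0.7 -0.7] q [-0.43 -0.37  1.64 -0.    1.86  1.08]
the job is handed in; nothing more can be done
```

The job was carried out in full and handed in at about 68 s; no verdict was reported back.

**What I did**
- Slid the tray against the heater base, hooked the lid off and parked it on the slab.
- Tipped the pot to 2.35 rad, computed from the gripper's position on the lever. Both blackened sleeves fell into the tray, and I then stood the pot upright.
- Put both copper sleeves into the pot, seated the lid with the lifter and hung the lifter back on its stand. One copper sleeve had been knocked towards the oil can partway through, so I measured it again before gripping it.

**What the last checks showed**
- The lid measured about 1 mm from the pot centre and looked level in the pictures.
- The pot was upright, with both blackened sleeves in the tray and no copper sleeve left on the bench. The copper sleeves were last seen in the pot just before the lid went on.
- The lifter was hanging in the fork.
- The oil can looked unmoved; I did not measure it.
- The gripper was clear of everything.

**Disagreements and higher forces**
- On the last pictures the network made one wrong "fresh" report, located at the tray (confidence 0.55), and two low-confidence wrong "hot" reports. The pictures did not bear them out.
- The contact force reached 62 N as the tray met the base. It reached a combined 88 N at the pot's upright stop, below the 120 N wrist limit.

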